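# Set up solar lamps for a burn-in test

### The job

Set up the burn-in test: pry the clear cover of the switch box up by its lip with the pry blade, touching the cover with nothing else until it has lifted, open it until it stands open by itself, and leave the blade lying on its black mat. Then stand every solar lamp from the grey rack in the middle of the pad of its own colour, let go and make sure that it stays upright and still while all switches are still off. Once all lamps stand, switch on (away from you) the toggle of each colour that has a lamp, leave the toggles without a lamp and the black one off, and do not disturb the other things on the bench.

Things in the scene. Friction and masses are not known exactly. Their poses are not given: they have to be found in the camera images.
- lamp_red: solar lamp with red trim, about 0.25 kg, may be absent: foot 36 mm across, 10 mm high; copper shade flaring from 26 to 50 mm across at height 84 mm; then a hard black head 52 x 52 mm, heights 84 to 110 mm, red rim, dark panel on top; hold it by two sides of the head. Topples beyond 10 degrees. Origin: centre of the foot's underside; z up the lamp, x, y square to the head.
- lamp_yellow: solar lamp with yellow trim, about 0.25 kg, may be absent: foot 36 mm across, 10 mm high; copper shade flaring from 26 to 50 mm across at height 84 mm; then a hard black head 52 x 52 mm, heights 84 to 110 mm, yellow rim, dark panel on top; hold it by two sides of the head. Topples beyond 10 degrees. Origin: centre of the foot's underside; z up the lamp, x, y square to the head.
- lamp_green: solar lamp with green trim, about 0.25 kg, may be absent: foot 36 mm across, 10 mm high; copper shade flaring from 26 to 50 mm across at height 84 mm; then a hard black head 52 x 52 mm, heights 84 to 110 mm, green rim, dark panel on top; hold it by two sides of the head. Topples beyond 10 degrees. Origin: centre of the foot's underside; z up the lamp, x, y square to the head.
- lamp_blue: solar lamp with blue trim, about 0.25 kg, may be absent: foot 36 mm across, 10 mm high; copper shade flaring from 26 to 50 mm across at height 84 mm; then a hard black head 52 x 52 mm, heights 84 to 110 mm, blue rim, dark panel on top; hold it by two sides of the head. Topples beyond 10 degrees. Origin: centre of the foot's underside; z up the lamp, x, y square to the head.
- pad_red: red round contact pad, 60 mm across and 8 mm high, fixed on the bench. Origin: centre of its underside, on the bench.
- pad_yellow: yellow round contact pad, 60 mm across and 8 mm high, fixed on the bench. Origin: centre of its underside, on the bench.
- pad_green: green round contact pad, 60 mm across and 8 mm high, fixed on the bench. Origin: centre of its underside, on the bench.
- pad_blue: blue round contact pad, 60 mm across and 8 mm high, fixed on the bench. Origin: centre of its underside, on the bench.
- rack: grey fixed block 190 (x) x 165 (y) x 20 mm high with four square pockets, 42 mm wide and 12 mm deep (pocket floor 8 mm above the bench), at x = +-50, y = +-37.5 mm; the lamps start standing in these, one a pocket, turned roughly like the rack. Origin: centre of its underside.
- mat: black rubber mat 220 (x) x 90 (y) x 3 mm, fixed; the pry blade starts on it. Origin: centre of its underside; x along its length.
- pry_blade: pry tool, about 0.09 kg: orange handle 100 (x) x 18 (y) x 22 mm high, centred on the origin, and a flat steel blade 16 mm wide and 3 mm thick that runs on from the handle to its tip at x = +130 mm, mid-thickness 11 mm above the origin. Origin: centre of the underside of the handle; x points along the tool towards the blade tip.
- cover (a joint): hinge of the clear flat cover of the switch box: 0 closed, 2.1 rad at its stop, past upright, leaning back. It stays where left; lifting it at the lip takes about 1 to 2 N. The cover is 150 mm from hinge to lip, 176 mm wide, 5 mm thick.
- cover_lip (a point): middle of the lower edge of the cover's free lip (orange edge); moves with the cover. The lip juts out 20 mm beyond the box's front wall (whose top is 2 mm below the cover's underside), so that a blade fits under it.
- cover_hinge (a point): middle of the cover's hinge axis, 95 mm above the bench at the box's back, level with the closed cover's underside; fixed to the box: x points from lip side to back, y along the hinge, z up. Five toggles stand 28 mm apart along y on a deck 50 mm above the bench; walls rise 43 mm above the deck, inner faces 59 mm before and behind the row and 23 mm beyond the end toggles.
- tog_red (a joint): red toggle in the switch box: 0 = off, leaning 0.35 rad to the lip side; 0.7 = on, leaning 0.35 rad to the hinge side; about 1 N at the tip moves it, friction holds it. Pivot on the deck at x = -65, y = 56, z = -45 mm in the frame of point cover_hinge; stem 7 mm thick with a red ball tip 11 mm across, 32 mm from the pivot.
- tog_yellow (a joint): yellow toggle in the switch box: 0 = off, leaning 0.35 rad to the lip side; 0.7 = on, leaning 0.35 rad to the hinge side; about 1 N at the tip moves it, friction holds it. Pivot on the deck at x = -65, y = 28, z = -45 mm in the frame of point cover_hinge; stem 7 mm thick with a yellow ball tip 11 mm across, 32 mm from the pivot.
- tog_spare (a joint): black spare toggle in the switch box: 0 = off, leaning 0.35 rad to the lip side; 0.7 = on, leaning 0.35 rad to the hinge side; about 1 N at the tip moves it, friction holds it. Pivot on the deck at x = -65, y = 0, z = -45 mm in the frame of point cover_hinge; stem 7 mm thick with a black ball tip 11 mm across, 32 mm from the pivot.
- tog_green (a joint): green toggle in the switch box: 0 = off, leaning 0.35 rad to the lip side; 0.7 = on, leaning 0.35 rad to the hinge side; about 1 N at the tip moves it, friction holds it. Pivot on the deck at x = -65, y = -28, z = -45 mm in the frame of point cover_hinge; stem 7 mm thick with a green ball tip 11 mm across, 32 mm from the pivot.
- tog_blue (a joint): blue toggle in the switch box: 0 = off, leaning 0.35 rad to the lip side; 0.7 = on, leaning 0.35 rad to the hinge side; about 1 N at the tip moves it, friction holds it. Pivot on the deck at x = -65, y = -56, z = -45 mm in the frame of point cover_hinge; stem 7 mm thick with a blue ball tip 11 mm across, 32 mm from the pivot.
- shade_a: copper shade, 76 mm wide, 58 mm high; a bystander, not to be moved. Origin: centre of its underside.
- shade_b: copper shade, 76 mm wide, 58 mm high; a bystander, not to be moved. Origin: centre of its underside.
- solar_head: spare solar head, 56 x 56 x 24 mm, black; a bystander, not to be moved. Origin: centre of its underside.
- flux_jar: round jar, 48 mm wide, 60 mm high; a bystander, not to be moved. Origin: centre of its underside.
- battery: yellow battery cell with black clip, 65 mm long; a bystander, not to be moved. Origin: centre of its underside.
Mind the look-alikes: they are no part of the job. Several things look just like the mat: the one meant starts farthest to the robot's right.

How it is judged:
By the outcome, as a careful person would: the job done as asked, in the order asked, and still so for the second after the job is handed in, with the robot touching nothing.
Of lamp_red, lamp_yellow, lamp_green, lamp_blue only 2 to 4 are there at a start; the rules pass over those that are not, and their reading is None.
At some moment in a run one of pry_blade may be knocked a few centimetres aside while the robot is not near it.
Once in a run the grip may slacken for a moment while it holds something.
It also fails if it takes over 210 s, if anything falls off the work surface, if the arm or the gripper's body presses on something with over 40 N, if the wrist force passes 120 N, or if a joint passes its speed limit or range.

### The arm

A 6-joint arm with a two-finger parallel gripper is mounted at the origin on the work surface. World frame = base frame: x ahead of the robot, y to its left, z up, the work surface at z = 0. Lengths are in m, angles in rad, forces in N, time in s.
With the tool pointing down it reaches from about 0.35 to 1 m from the base axis. Payload 7.1 kg.
Tool frame: the origin (TCP) lies midway between the tips of the shut fingers; the grasp point (between the pads) lies env.grip_point_offset behind it (env.grip_point_offset is the distance from the TCP to the grasp point, in m); z points along the fingers, y is the direction in which the jaws open and shut (so a half turn about z gives the same grasp; the last joint's range is limited). The gripper opens to 85 mm and grips with 20 to 120 N. Pads are 22 mm wide; open, the fingers measure 114 mm over their backs; the gripper's body (76 mm by 85 mm) begins 54 mm behind the grasp point. The pads swing forward as they close: fully open they stand 13 mm farther back than shut.
Start: joints at [1.138, 0.423, 1.63, -0, 1.089, -0.019], TCP at [0.251, 0.572, 0.231] pointing down, gripper open.
Joint ranges: [-3, 3], [-0.9, 2.11], [0.09, 2.58], [-1.31, 4.45], [0.11, 2.69], [-2.54, 2.54]. Speed limits (rad/s): [2.39, 2.39, 3.01, 3.14, 3.14, 3.14].

### API

Orientations are given as a rotation vector (axis times angle).
In Python, from rig import env gives the robot as it stands.
- The arm moves only by the tool play_rows, never from a script. Its argument "deltas" is a list of rows, each an object of numbers: "hand": the finger opening in m, from 0 to 0.0854; "x", "y", "z": the shift along the tool's x, y, z in m; "turn": the turn about the tool's z in degrees. A call has exactly 5 rows; each row shifts and turns the commanded pose from where the row before left it, along the tool's axes as they then stand; what a row does not reach is not made up. A row lasts 1/12 s, in which the tool goes at most 41.7 mm and 7.16 degrees, less where a joint would pass 70% of its speed; a pose out of reach is approached as far as the arm can. A call is refused whole if a number of a shift passes 0.0417 or a number of a turn 7.16, either way. A call with a gripper value outside its range is refused whole. The fingers move at their own pace and stop on an object; "newtons" is the grip in N (left out, the last holds). Time passes only in rows, so rows that do not move let the fingers close, or fill a call up. It gives the time, the measured TCP pose, the force and the opening at its end, in the units of the state.
- env.read_state(): the state, without advancing time (a new reading comes with each control period).
- env.get_image(name): name is "scene" or "side" or "wrist"; returns the picture (400x640x3 uint8, red, green, blue); there is no depth.
- env.camera_info(name): a dict with "mtx" (3x3 intrinsics, pixels), "R" (3x3) and "t" (3): a world point X has camera coordinates R X + t. Camera axes: x right, y down, z forward; pixel columns grow to the right and rows downward; lengths in m; the calibration is good to about 2 mm. A picture is of the moment at which its call begins: read the wrist's pose just before it. camera_info takes no time and is no camera call; for the wrist camera it gives the pose at the moment of the call.
- env.finish_job(): hands the job in, once; it reports no verdict.
The state is a dict: "t": time; "joint_positions": joint angles; "dq": joint speeds; "tau": joint torques, N m; "eef_pos": TCP position; "tcp_rot": TCP orientation; "wrist_force": force on the tool from outside, world axes, zero at the start; "moment": the same for the moment, N m; "opening": finger opening in m.
Only numpy, scipy, OpenCV 4.12 (cv2) and the standard library are available. Lean on these libraries where they do the work, as an engineer would, in place of code of your own. Each camera call takes 0.05 s, during which the arm holds its last target.

## Working session

There is one attempt and no reset: what is moved stays moved. The work goes in short steps, Python scripts to look and compute and a tool call to move; the robot and the scene stay as the last step left them, time stands still between calls to the robot, and variables do not carry over. Pictures are saved under pics/ and viewed, and the job is handed in when it is done.

Besides the shell and the picture viewer there is one more tool, called as name([rows], argument=value, ...), one row to a line, values as JSON. play_rows: Moves the arm, as the interface text tells. Its arguments: {"type":"object","properties":{"deltas":{"type":"array"},"newtons":{"type":"number"}},"required":["deltas"]}

```bash
ls -la; mkdir -p pics; python3 - <<'E'
from rig import env
import cv2
print(env.read_state()); print(env.grip_point_offset)
for n in ["scene","side","wrist"]:
    i=env.camera_info(n); print(n,i)
    cv2.imwrite(f"pics/{n}0.png",cv2.cvtColor(env.get_image(n),cv2.COLOR_RGB2BGR))
E
```

```text
total 12
drwxr-xr-x  3 agent agent 4096 Dec  7 14:48 .
drwxr-xr-x 23 root  root  4096 Dec  7 14:48 ..
drwxr-xr-x  2 agent agent 4096 Dec  7 14:48 pics
{'t': 0.0, 'joint_positions': array([ 1.13800320e+00,  4.23826380e-01,  1.63071059e+00, -1.32504375e-05,
        1.08858449e+00, -1.89785027e-02]), 'dq': array([ 0.00094087, -0.00155599, -0.00019616, -0.0010139 ,  0.00066841,
       -0.00043223]), 'tau': array([ 3.58789766e-03, -5.57400942e+01, -2.81737608e+01,  8.10522192e-05,
        7.52751745e-03, -1.78867617e-05]), 'eef_pos': array([0.25105106, 0.57175842, 0.23054662]), 'tcp_rot': array([-6.45312830e-01, -3.07426265e+00,  2.34432356e-03]), 'wrist_force': array([-0.45286086,  0.30720695,  0.73218843]), 'moment': array([ 0.02214612,  0.01436146, -0.0377754 ]), 'opening': 0.08540779780317519}
0.0187
scene {'mtx': array([[409.59126085,   0.        , 319.17644262],
       [  0.        , 409.59126085, 206.63726554],
       [  0.        ,   0.        ,   1.        ]]), 'R': array([[-0.27987184,  0.96001701,  0.00625303],
       [ 0.76161821,  0.22598895, -0.60734396],
       [-0.58447365, -0.16521605, -0.79441438]]), 't': array([ 0.04140059, -0.36113704,  1.46276702])}
side {'mtx': array([[461.4345563 ,   0.        , 321.23535983],
       [  0.        , 461.4345563 , 207.20121211],
       [  0.        ,   0.        ,   1.        ]]), 'R': array([[-0.77224779, -0.6353172 ,  0.00232408],
       [-0.47763479,  0.57816002, -0.6615104 ],
       [ 0.41892524, -0.51196   , -0.74993239]]), 't': array([0.4398716 , 0.25791051, 1.50814769])}
wrist {'mtx': array([[319.80180947,   0.        , 322.75416435],
       [  0.        , 319.80180947, 200.93489801],
       [  0.        ,   0.        ,   1.        ]]), 'R': array([[ 0.40184764,  0.91570422, -0.00206241],
       [ 0.86668914, -0.37960893,  0.32364642],
       [ 0.29558148, -0.13184402, -0.94617585]]), 't': array([-0.62319339, -0.04088121,  0.38083431])}
```

View pics/scene0.png

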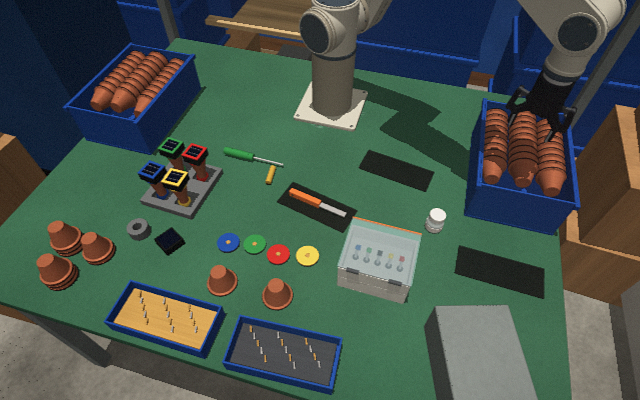

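View pics/side0.png

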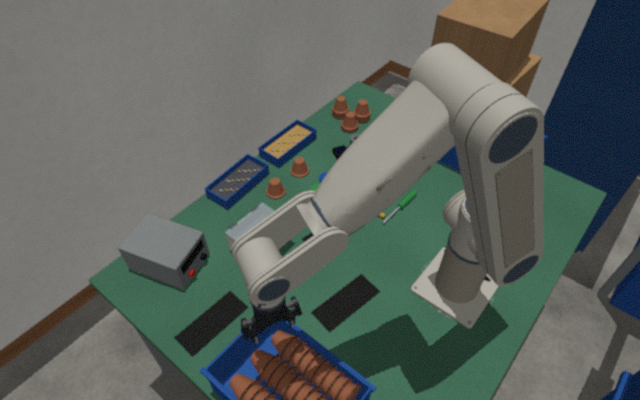

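View pics/wrist0.png

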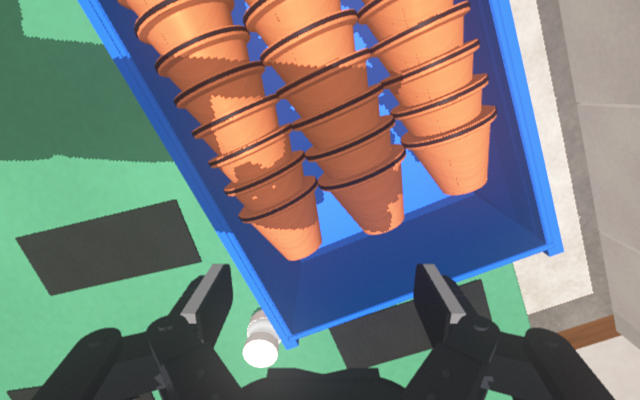

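```bash
cat > h.py <<'E'
from rig import env
import numpy as np, cv2
from scipy.spatial.transform import Rotation as Ro
def shot(n,fn=None,crop=None,k=1):
    i=env.camera_info(n); im=env.get_image(n)
    if fn:
        b=cv2.cvtColor(im,cv2.COLOR_RGB2BGR)
        if crop: x0,y0,x1,y1=crop; b=b[y0:y1,x0:x1]
        if k!=1: b=cv2.resize(b,None,fx=k,fy=k,interpolation=cv2.INTER_CUBIC)
        cv2.imwrite('pics/'+fn,b)
    return im,i
def ray(i,p,z):
    d=i['R'].T@np.linalg.solve(i['mtx'],np.array([p[0],p[1],1.0])); c=-i['R'].T@i['t']
    s=(z-c[2])/d[2]; return c+s*d
def proj(i,X):
    c=i['R']@np.asarray(X,float)+i['t']; q=i['mtx']@c; return q[:2]/q[2]
def pose():
    s=env.read_state(); R=Ro.from_rotvec(s['tcp_rot']).as_matrix()
    return s,s['eef_pos'],R
def go(target,yawx=None):
    """target world TCP; yawx: desired world angle (deg) of the tool x axis. Prints the tool-frame shift."""
    s,p,R=pose(); cur=np.degrees(np.arctan2(R[1,0],R[0,0]))
    d=R.T@(np.array(target)-p)
    # turn about tool z (down): positive turn lowers world yaw
    out=dict(t=round(s['t'],2),p=p.round(4),yaw=round(cur,1),tilt=round(np.degrees(np.arccos(-R[2,2])),2),d_tool_mm=(d*1000).round(1),dist=round(np.linalg.norm(d)*1000,1))
    if yawx is not None: out['turn']=round((cur-yawx+180)%360-180,2)
    print(out, 'F',s['wrist_force'].round(1),'op',round(s['opening'],4),'q6',s['joint_positions'].round(2))
E
python3 - <<'E'
from h import *
shot('scene','s1.png',(120,120,440,320),2.5)
shot('scene','s2.png',(320,200,440,310),6)
E
```

```text
(no output)
```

View pics/s1.png

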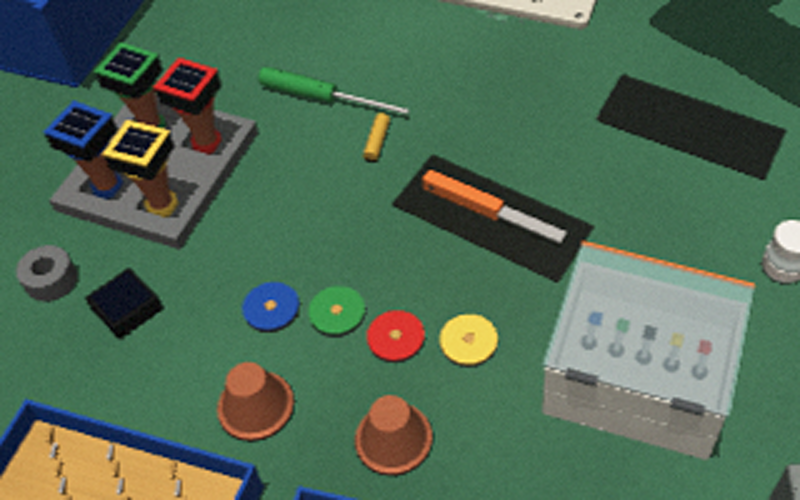

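View pics/s2.png

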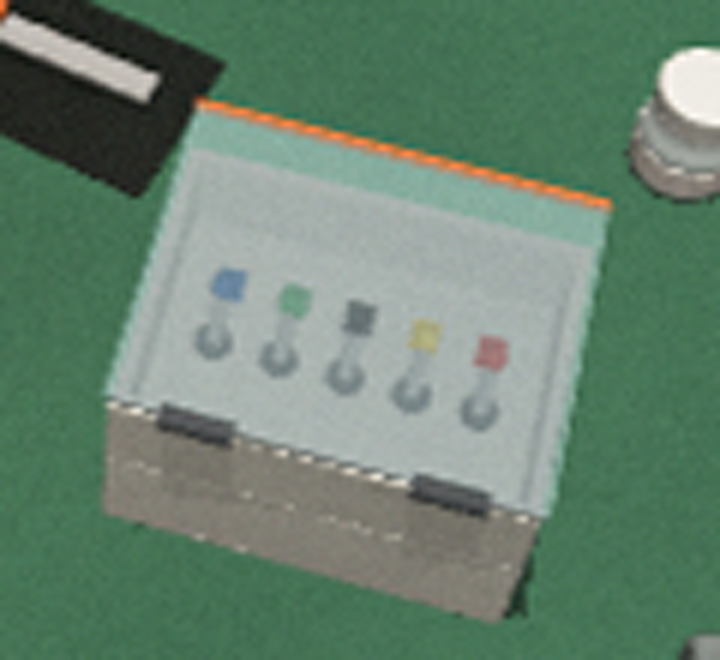

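```bash
python3 - <<'E'
from h import *
im,i=shot('scene')
hsv=cv2.cvtColor(im,cv2.COLOR_RGB2HSV)
for n,p in dict(lipA=(353.3,217.2),lipB=(421.8,234.2),hA=(337.8,267.2),hB=(410.8,285.8)).items(): print(n,ray(i,p,.100).round(4))
def blob(name,mask,roi,z,mn=30):
    m=np.zeros_like(mask);x0,y0,x1,y1=roi;m[y0:y1,x0:x1]=mask[y0:y1,x0:x1]
    cs,_=cv2.findContours(m,cv2.RETR_EXTERNAL,cv2.CHAIN_APPROX_NONE)
    for c in sorted(cs,key=cv2.contourArea)[::-1][:2]:
        if cv2.contourArea(c)<mn: continue
        M=cv2.moments(c);p=(M['m10']/M['m00'],M['m01']/M['m00'])
        pts=np.array([ray(i,q,z)[:2] for q in c[:,0]]).astype(np.float32)
        r=cv2.minAreaRect(pts*1000)
        print(name,np.round(p,1),ray(i,p,z).round(4),'rect c',np.round(r[0],1),'size',np.round(r[1],1),'ang',round(r[2],1))
def rng(lo,hi): return cv2.inRange(hsv,lo,hi)
red=rng((0,150,90),(6,255,255))|rng((174,150,90),(180,255,255))
yel=rng((22,130,130),(34,255,255)); gr=rng((50,160,60),(75,255,255)); bl=rng((105,150,80),(125,255,255))
P=(210,225,330,275)
for n,m in dict(red=red,yellow=yel,green=gr,blue=bl).items():
    blob('pad_'+n,m,P,.008); blob('lamp_'+n,m,(130,130,215,195),.118,15)
org=rng((7,150,120),(18,255,255)); blob('handle',org,(280,180,330,215),.022)
bk=cv2.inRange(hsv,(0,0,0),(180,255,45)); blob('mat',bk,(270,175,360,235),.003)
gray=cv2.inRange(hsv,(0,0,60),(180,60,160)); blob('rack',gray,(135,155,230,225),.02)
E
```

```text
lipA [0.5295 0.2009 0.1   ]
lipB [0.5319 0.375  0.1   ]
hA [0.6797 0.1995 0.1   ]
hB [0.679  0.3698 0.1   ]
pad_red [277.8 253.7] [0.6351 0.0283 0.008 ] rect c [634.   28.4] size [58.1 58.5] ang 16.5
lamp_red [193.7 151.1] [ 0.4464 -0.2821  0.118 ] rect c [ 445.9 -281.9] size [53.1 52.7] ang 83.5
lamp_red [202.2 178. ] [ 0.5316 -0.2143  0.118 ] rect c [ 527.9 -216.6] size [24.4 26.5] ang 26.5
pad_yellow [307. 255.] [0.6172 0.1034 0.008 ] rect c [618.1 103.5] size [57.7 58.1] ang 16.5
lamp_yellow [174.  176.6] [ 0.5482 -0.2887  0.118 ] rect c [ 547.7 -288.9] size [52.7 52.6] ang 89.0
pad_blue [227.8 242. ] [ 0.6389 -0.113   0.008 ] rect c [ 638.5 -112.9] size [57.2 59.2] ang 16.5
lamp_blue [150.7 169.1] [ 0.5418 -0.3625  0.118 ] rect c [ 541.6 -362.6] size [52.6 51.6] ang 82.5
lamp_blue [138.3 144.7] [ 0.4682 -0.4451  0.118 ] rect c [ 463.7 -455. ] size [120.3  43.5] ang 47.6
handle [304.9 197. ] [0.4424 0.0429 0.022 ] rect c [442.8  41.2] size [104.   29.2] ang 77.8
mat [317.2 206.7] [0.4521 0.0826 0.003 ] rect c [450.3  79.2] size [216.4  88.4] ang 76.7
rack [183.7 192.9] [ 0.5266 -0.2992  0.02  ] rect c [ 499.7 -321.2] size [166.8 200.5] ang 86.4
rack [140.7 221.1] [ 0.6505 -0.365   0.02  ] rect c [ 650.  -364.1] size [20.2 37.2] ang 16.5
```

```bash
python3 - <<'E'
from h import *
i=env.camera_info('wrist'); s,p,R=pose()
print('cam in tool',(R.T@(-i['R'].T@i['t']-p)).round(4)); print((R.T@i['R'].T).round(3))
i=env.camera_info('scene')
print('tip',ray(i,(345.5,213.7),.014), 'tip2', ray(i,(120+565/2.5,120+237/2.5),.014))
print('batt',ray(i,(271,175),.01),'green lamp',ray(i,(120+128/2.5,120+65/2.5),.118))
go((.44,.05,.20),78)
E
```

```text
cam in tool [ 0.0847 -0.0008 -0.1417]
[[ 0.    -0.946 -0.324]
 [ 1.     0.    -0.001]
 [ 0.001 -0.324  0.946]]
tip [0.46144599 0.16856851 0.014     ] tip2 [0.46477808 0.17084887 0.014     ]
batt [ 0.38092825 -0.0848218   0.01      ] green lamp [ 0.44620471 -0.35280278  0.118     ]
{'t': 0.3, 'p': array([0.2512, 0.5721, 0.231 ]), 'yaw': np.float64(156.3), 'tilt': np.float64(0.03), 'd_tool_mm': array([-382.8, -402.1,   31.3]), 'dist': np.float64(556.0), 'turn': np.float64(78.29)} F [-0.3  0.1  0.1] op 0.0857 q6 [ 1.14  0.42  1.63 -0.    1.09 -0.02]
```

play_rows([
  {"x": -0.027,"y": -0.028,"z": 0},
  {"x": -0.027,"y": -0.028,"z": 0},
  {"x": -0.027,"y": -0.028,"z": 0},
  {"x": -0.027,"y": -0.028,"z": 0},
  {"x": -0.027,"y": -0.028,"z": 0},
])

```text
schema error: expected keys hand, x, y, z, turn
```

play_rows([
  {"x": -0.027,"y": -0.028,"z": 0},
  {"x": -0.027,"y": -0.028,"z": 0},
  {"x": -0.027,"y": -0.028,"z": 0},
  {"x": -0.027,"y": -0.028,"z": 0},
  {"x": -0.027,"y": -0.028,"z": 0},
])

```text
schema error: expected keys hand, x, y, z, turn
```

play_rows([
  {"turn": 7.1},
  {"turn": 7.1},
  {"turn": 7.1},
  {"turn": 7.1},
  {"turn": 7.1},
])

```text
schema error: expected keys hand, x, y, z, turn
```

play_rows([
  {"turn": 7.1},
  {"turn": 7.1},
  {"turn": 7.1},
  {"turn": 7.1},
  {"turn": 7.1},
])

```text
schema error: expected keys hand, x, y, z, turn
```

```bash
python3 - <<'E'
from h import *
go((.40,.0,.20),78)
E
```

```text
{'t': 0.3, 'p': array([0.2512, 0.5721, 0.231 ]), 'yaw': np.float64(156.3), 'tilt': np.float64(0.03), 'd_tool_mm': array([-366.2, -464. ,   31.3]), 'dist': np.float64(591.9), 'turn': np.float64(78.29)} F [-0.3  0.1  0.1] op 0.0857 q6 [ 1.14  0.42  1.63 -0.    1.09 -0.02]
```

All keys are required; I'll include them all.

play_rows([
  {"hand": 0.085,"x": -0.026,"y": -0.03,"z": 0,"turn": 0},
  {"hand": 0.085,"x": -0.026,"y": -0.03,"z": 0,"turn": 0},
  {"hand": 0.085,"x": -0.026,"y": -0.03,"z": 0,"turn": 0},
  {"hand": 0.085,"x": -0.026,"y": -0.03,"z": 0,"turn": 0},
  {"hand": 0.085,"x": -0.026,"y": -0.03,"z": 0,"turn": 0},
])

```text
t: 0.72
eef_pos: [0.3101, 0.3809, 0.2313]
tcp_rot: [0.644, 3.075, 0.0]
wrist_force: [0.6, -0.1, 0.3]
opening: 0.0847
```

play_rows([
  {"hand": 0.085,"x": -0.026,"y": -0.03,"z": 0,"turn": 0},
  {"hand": 0.085,"x": -0.026,"y": -0.03,"z": 0,"turn": 0},
  {"hand": 0.085,"x": -0.026,"y": -0.03,"z": 0,"turn": 0},
  {"hand": 0.085,"x": -0.026,"y": -0.03,"z": 0,"turn": 0},
  {"hand": 0.085,"x": -0.026,"y": -0.03,"z": 0,"turn": 0},
])

```text
t: 1.13
eef_pos: [0.3688, 0.1913, 0.2316]
tcp_rot: [0.645, 3.074, 0.001]
wrist_force: [2.2, -0.3, -1.1]
opening: 0.0852
```

play_rows([
  {"hand": 0.06,"x": 0,"y": 0,"z": 0,"turn": 7},
  {"hand": 0.06,"x": 0,"y": 0,"z": 0,"turn": 7},
  {"hand": 0.06,"x": 0,"y": 0,"z": 0,"turn": 7},
  {"hand": 0.06,"x": 0,"y": 0,"z": 0,"turn": 7},
  {"hand": 0.06,"x": 0,"y": 0,"z": 0,"turn": 7},
])

```text
t: 1.55
eef_pos: [0.3688, 0.1928, 0.2314]
tcp_rot: [1.549, 2.733, 0.0]
wrist_force: [0.4, 0.7, 0.2]
opening: 0.0599
```

play_rows([
  {"hand": 0.06,"x": 0,"y": 0,"z": 0,"turn": 7},
  {"hand": 0.06,"x": 0,"y": 0,"z": 0,"turn": 7},
  {"hand": 0.06,"x": 0,"y": 0,"z": 0,"turn": 7},
  {"hand": 0.06,"x": 0,"y": 0,"z": 0,"turn": 7},
  {"hand": 0.06,"x": 0,"y": 0,"z": 0,"turn": 7},
])

```text
t: 1.97
eef_pos: [0.3687, 0.193, 0.2314]
tcp_rot: [2.299, 2.141, 0.0]
wrist_force: [0.1, -0.5, -0.0]
opening: 0.0601
```

```bash
python3 - <<'E'
from h import *
go((.42,.0,.20),78)
E
```

```text
{'t': 1.97, 'p': array([0.3687, 0.193 , 0.2314]), 'yaw': np.float64(85.9), 'tilt': np.float64(0.01), 'd_tool_mm': array([-188.9,   64.8,   31.4]), 'dist': np.float64(202.2), 'turn': np.float64(7.94)} F [ 0.1 -0.5 -0. ] op 0.0601 q6 [0.45 0.11 2.07 0.   0.97 0.52]
```

play_rows([
  {"hand": 0.06,"x": -0.035,"y": 0.013,"z": 0,"turn": 1.6},
  {"hand": 0.06,"x": -0.035,"y": 0.013,"z": 0,"turn": 1.6},
  {"hand": 0.06,"x": -0.035,"y": 0.013,"z": 0,"turn": 1.6},
  {"hand": 0.06,"x": -0.035,"y": 0.013,"z": 0,"turn": 1.6},
  {"hand": 0.06,"x": -0.035,"y": 0.013,"z": 0,"turn": 1.6},
])

```text
t: 2.38
eef_pos: [0.4124, 0.01, 0.2316]
tcp_rot: [2.437, 1.982, 0.001]
wrist_force: [0.7, 1.5, 0.1]
opening: 0.0601
```

```bash
python3 - <<'E'
from h import *
go((.436,.043,.20),78)
shot('wrist','w1.png')
E
```

```text
{'t': 2.38, 'p': array([0.4124, 0.01  , 0.2316]), 'yaw': np.float64(78.3), 'tilt': np.float64(0.05), 'd_tool_mm': array([37.1, 16.3, 31.6]), 'dist': np.float64(51.4), 'turn': np.float64(0.25)} F [0.7 1.5 0.1] op 0.0601 q6 [-0.    0.1   2.07  0.    0.96  0.2 ]
```

View pics/w1.png

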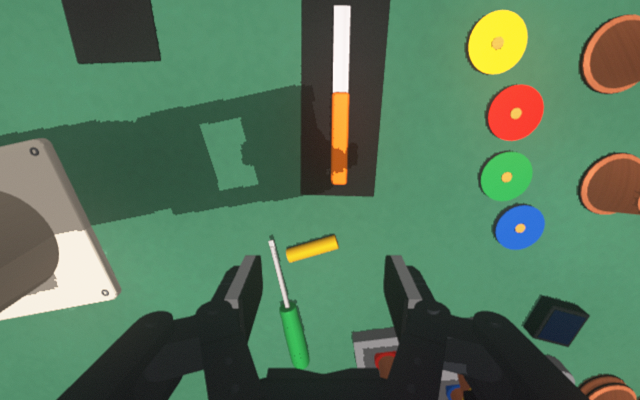

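```bash
cat >> h.py <<'E'
def blobs(im,i,lo,hi,roi,z,mn=30,name=''):
    hsv=cv2.cvtColor(im,cv2.COLOR_RGB2HSV); mask=cv2.inRange(hsv,lo,hi)
    m=np.zeros_like(mask);x0,y0,x1,y1=roi;m[y0:y1,x0:x1]=mask[y0:y1,x0:x1]
    m=cv2.morphologyEx(m,cv2.MORPH_CLOSE,np.ones((3,3),np.uint8))
    cs,_=cv2.findContours(m,cv2.RETR_EXTERNAL,cv2.CHAIN_APPROX_NONE); out=[]
    for c in sorted(cs,key=cv2.contourArea)[::-1][:2]:
        if cv2.contourArea(c)<mn: continue
        pts=np.array([ray(i,q,z)[:2] for q in c[:,0]]).astype(np.float32)
        r=cv2.minAreaRect(pts*1000); out.append(r)
        print(name,'bbox',cv2.boundingRect(c),'rect c',np.round(r[0],1),'size',np.round(r[1],1),'ang',round(r[2],1))
    return out
E
python3 - <<'E'
from h import *
im,i=shot('wrist')
blobs(im,i,(5,120,60),(20,255,255),(310,70,370,200),.025,name='handle')
blobs(im,i,(0,0,150),(180,60,255),(320,0,370,110),.0155,name='blade')
for n,lo,hi in [('yel',(22,130,100),(34,255,255)),('red',(0,150,100),(6,255,255)),('green',(50,180,60),(75,255,255)),('blue',(105,150,80),(125,255,255))]:
    blobs(im,i,lo,hi,(460,0,560,260),.008,name=n,mn=200)
blobs(im,i,(0,0,0),(180,120,60),(295,0,400,200),.003,name='mat')
E
```

```text
handle bbox (328, 87, 19, 94) rect c [435.6  38.5] size [98.8 19.7] ang 78.3
blade bbox (330, 0, 18, 87) rect c [454.5 126.3] size [78.8 16.6] ang 78.4
yel bbox (465, 3, 61, 66) rect c [614.  101.5] size [60.8 59.8] ang 14.7
red bbox (486, 78, 56, 57) rect c [631.4  26.3] size [59.6 59.6] ang 87.5
blue bbox (494, 200, 49, 45) rect c [ 635.1 -115.1] size [58.8 59.5] ang 40.9
mat bbox (298, 0, 78, 192) rect c [443.4  68.9] size [200.7  88.3] ang 76.6
mat bbox (348, 0, 38, 88) rect c [482.3 121.9] size [82.6 36.9] ang 76.6
```

```bash
python3 - <<'E'
from h import *
go((.436,.0395,.050),78.3)
E
```

```text
{'t': 2.48, 'p': array([0.4131, 0.0075, 0.2317]), 'yaw': np.float64(77.9), 'tilt': np.float64(0.09), 'd_tool_mm': array([ 36.2,  15.4, 181.6]), 'dist': np.float64(185.9), 'turn': np.float64(-0.39)} F [-0.3  0.2  0.1] op 0.0601 q6 [-0.01  0.1   2.07 -0.    0.96  0.2 ]
```

play_rows([
  {"hand": 0.05,"x": 0.012,"y": 0.005,"z": 0.035,"turn": -0.4},
  {"hand": 0.05,"x": 0.012,"y": 0.005,"z": 0.038,"turn": 0},
  {"hand": 0.05,"x": 0.012,"y": 0.005,"z": 0.038,"turn": 0},
  {"hand": 0.05,"x": 0,"y": 0,"z": 0.038,"turn": 0},
  {"hand": 0.05,"x": 0,"y": 0,"z": 0.03,"turn": 0},
])

```text
t: 2.9
eef_pos: [0.4337, 0.0448, 0.0502]
tcp_rot: [-2.428, -1.993, 0.001]
wrist_force: [0.7, -0.6, -0.1]
opening: 0.0502
```

```bash
python3 - <<'E'
from h import *
shot('wrist','w2.png')
go((.436,.0395,.008),78.3)
E
```

```text
{'t': 2.95, 'p': array([0.4304, 0.0444, 0.046 ]), 'yaw': np.float64(78.8), 'tilt': np.float64(0.49), 'd_tool_mm': array([-3.6,  6.7, 37.9]), 'dist': np.float64(38.7), 'turn': np.float64(0.45)} F [-0.7 -1.3 -3.7] op 0.0497 q6 [0.08 0.49 2.14 0.   0.52 0.27]
```

View pics/w2.png

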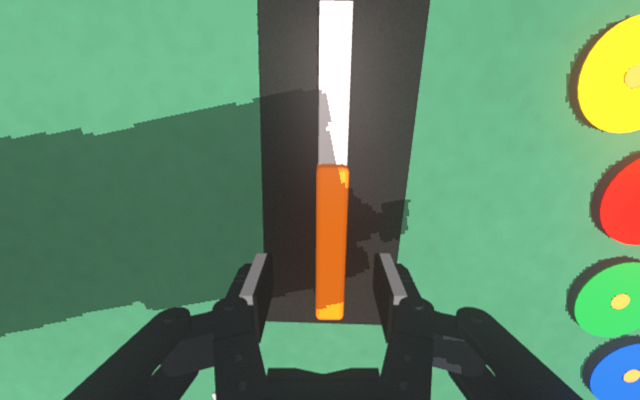

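play_rows([
  {"hand": 0.05,"x": -0.003,"y": 0.004,"z": 0.01,"turn": 0.4},
  {"hand": 0.05,"x": 0,"y": 0,"z": 0.01,"turn": 0},
  {"hand": 0.05,"x": 0,"y": 0,"z": 0.009,"turn": 0},
  {"hand": 0.05,"x": 0,"y": 0,"z": 0.004,"turn": 0},
  {"hand": 0.05,"x": 0,"y": 0,"z": 0,"turn": 0},
])

```text
t: 3.37
eef_pos: [0.4377, 0.0401, 0.0196]
tcp_rot: [2.436, 1.983, 0.001]
wrist_force: [-0.6, 0.3, -0.1]
opening: 0.0504
```

```bash
python3 - <<'E'
from h import *
go((.436,.0395,.008),78.3)
E
```

```text
{'t': 3.37, 'p': array([0.4377, 0.0401, 0.0196]), 'yaw': np.float64(78.3), 'tilt': np.float64(0.05), 'd_tool_mm': array([-1. , -1.5, 11.6]), 'dist': np.float64(11.7), 'turn': np.float64(-0.02)} F [-0.6  0.3 -0.1] op 0.0504 q6 [0.06 0.56 2.13 0.   0.45 0.27]
```

play_rows([
  {"hand": 0.05,"x": 0,"y": -0.001,"z": 0.006,"turn": 0},
  {"hand": 0.05,"x": 0,"y": 0,"z": 0.005,"turn": 0},
  {"hand": 0.05,"x": 0,"y": 0,"z": 0,"turn": 0},
  {"hand": 0.015,"x": 0,"y": 0,"z": 0,"turn": 0},
  {"hand": 0.01,"x": 0,"y": 0,"z": 0,"turn": 0},
], newtons=100)

```text
t: 3.78
eef_pos: [0.4365, 0.0404, 0.0085]
tcp_rot: [2.436, 1.983, 0.0]
wrist_force: [0.3, 0.9, -0.4]
opening: 0.0268
```

play_rows([
  {"hand": 0.0,"x": 0,"y": 0,"z": 0,"turn": 0},
  {"hand": 0.0,"x": 0,"y": 0,"z": 0,"turn": 0},
  {"hand": 0.0,"x": 0,"y": 0,"z": 0,"turn": 0},
  {"hand": 0.0,"x": 0,"y": 0,"z": 0,"turn": 0},
  {"hand": 0.0,"x": 0,"y": 0,"z": 0,"turn": 0},
], newtons=100)

```text
t: 4.2
eef_pos: [0.4366, 0.0404, 0.0089]
tcp_rot: [2.436, 1.983, 0.001]
wrist_force: [-1.1, -0.5, 6.2]
opening: 0.0156
```

play_rows([
  {"hand": 0.0,"x": 0,"y": 0,"z": -0.01,"turn": 0},
  {"hand": 0.0,"x": 0,"y": 0,"z": -0.02,"turn": 0},
  {"hand": 0.0,"x": 0,"y": 0,"z": -0.03,"turn": 0},
  {"hand": 0.0,"x": 0,"y": 0,"z": -0.03,"turn": 0},
  {"hand": 0.0,"x": 0,"y": 0,"z": -0.01,"turn": 0},
], newtons=100)

```text
t: 4.62
eef_pos: [0.438, 0.0405, 0.112]
tcp_rot: [2.434, 1.981, 0.006]
wrist_force: [0.8, 0.5, -1.3]
opening: 0.0156
```

```bash
python3 - <<'E'
from h import *
go((.36,.17,.2),40)
shot('wrist','w3.png')
E
```

```text
{'t': 4.62, 'p': array([0.438 , 0.0405, 0.112 ]), 'yaw': np.float64(78.3), 'tilt': np.float64(0.28), 'd_tool_mm': array([ 111.1, -102.2,  -88.4]), 'dist': np.float64(174.9), 'turn': np.float64(38.29)} F [ 0.8  0.5 -1.3] op 0.0156 q6 [ 0.07  0.36  2.11 -0.    0.67  0.27]
```

View pics/w3.png

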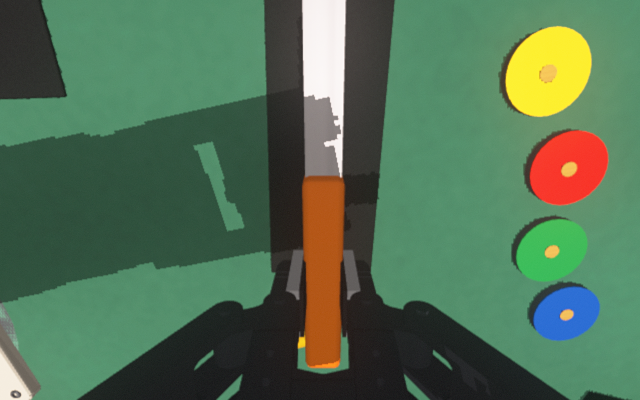

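```bash
python3 - <<'E'
from h import *
go((.37,.287,.2),0)
print(ray(env.camera_info('scene'),(435,220),.03))
E
```

```text
{'t': 4.67, 'p': array([0.4386, 0.0406, 0.1123]), 'yaw': np.float64(78.3), 'tilt': np.float64(0.38), 'd_tool_mm': array([ 227.5, -116.6,  -88.1]), 'dist': np.float64(270.4), 'turn': np.float64(78.29)} F [1.2 0.2 0.5] op 0.0156 q6 [ 0.07  0.36  2.11 -0.    0.67  0.27]
[0.42420322 0.41115338 0.03      ]
```

play_rows([
  {"hand": 0.0,"x": 0.01,"y": -0.005,"z": -0.018,"turn": 0},
  {"hand": 0.0,"x": 0.02,"y": -0.01,"z": -0.018,"turn": 0},
  {"hand": 0.0,"x": 0.025,"y": -0.013,"z": -0.018,"turn": 0},
  {"hand": 0.0,"x": 0.025,"y": -0.013,"z": -0.018,"turn": 0},
  {"hand": 0.0,"x": 0.025,"y": -0.013,"z": -0.016,"turn": 0},
])

```text
t: 5.08
eef_pos: [0.4039, 0.155, 0.1966]
tcp_rot: [-2.437, -1.982, 0.001]
wrist_force: [1.1, 0.8, -1.1]
opening: 0.0164
```

play_rows([
  {"hand": 0.0,"x": 0.025,"y": -0.013,"z": 0,"turn": 0},
  {"hand": 0.0,"x": 0.025,"y": -0.013,"z": 0,"turn": 0},
  {"hand": 0.0,"x": 0.025,"y": -0.013,"z": 0,"turn": 0},
  {"hand": 0.0,"x": 0.025,"y": -0.013,"z": 0,"turn": 0},
  {"hand": 0.0,"x": 0.02,"y": -0.01,"z": 0,"turn": 0},
])

```text
t: 5.5
eef_pos: [0.3672, 0.2857, 0.1955]
tcp_rot: [-2.436, -1.984, 0.002]
wrist_force: [-0.1, 0.4, -0.9]
opening: 0.0152
```

play_rows([
  {"hand": 0.0,"x": 0,"y": 0,"z": 0,"turn": 4},
  {"hand": 0.0,"x": 0,"y": 0,"z": 0,"turn": 6},
  {"hand": 0.0,"x": 0,"y": 0,"z": 0,"turn": 6},
  {"hand": 0.0,"x": 0,"y": 0,"z": 0,"turn": 6},
  {"hand": 0.0,"x": 0,"y": 0,"z": 0,"turn": 6},
])

```text
t: 5.92
eef_pos: [0.3678, 0.284, 0.1953]
tcp_rot: [2.847, 1.328, -0.003]
wrist_force: [-0.0, -0.1, -0.7]
opening: 0.0153
```

play_rows([
  {"hand": 0.0,"x": 0,"y": 0,"z": 0,"turn": 6},
  {"hand": 0.0,"x": 0,"y": 0,"z": 0,"turn": 6},
  {"hand": 0.0,"x": 0,"y": 0,"z": 0,"turn": 6},
  {"hand": 0.0,"x": 0,"y": 0,"z": 0,"turn": 6},
  {"hand": 0.0,"x": 0,"y": 0,"z": 0,"turn": 6},
])

```text
t: 6.33
eef_pos: [0.3679, 0.2839, 0.1953]
tcp_rot: [3.093, 0.545, -0.002]
wrist_force: [-0.0, 0.3, -1.0]
opening: 0.0157
```

play_rows([
  {"hand": 0.0,"x": 0,"y": 0,"z": 0,"turn": 6},
  {"hand": 0.0,"x": 0,"y": 0,"z": 0,"turn": 6},
  {"hand": 0.0,"x": 0,"y": 0,"z": 0,"turn": 5},
  {"hand": 0.0,"x": 0,"y": 0,"z": 0,"turn": 3.3},
  {"hand": 0.0,"x": 0,"y": 0,"z": 0,"turn": 0},
])

```text
t: 6.75
eef_pos: [0.3679, 0.2839, 0.1954]
tcp_rot: [3.141, -0.003, -0.002]
wrist_force: [-0.5, -0.3, -0.7]
opening: 0.0154
```

```bash
python3 - <<'E'
from h import *
go((.385,.287,.08),0)
shot('wrist','w4.png'); shot('scene','s4.png',(280,120,480,300),4)
E
```

```text
{'t': 6.75, 'p': array([0.3679, 0.2839, 0.1954]), 'yaw': np.float64(-0.1), 'tilt': np.float64(0.1), 'd_tool_mm': array([ 17.3,  -3.3, 115.3]), 'dist': np.float64(116.7), 'turn': np.float64(-0.12)} F [-0.5 -0.3 -0.7] op 0.0154 q6 [ 0.63  0.24  2.   -0.    0.9   2.2 ]
```

View pics/w4.png

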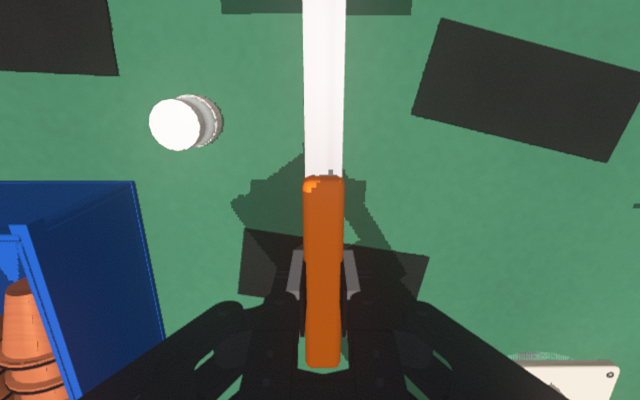

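View pics/s4.png

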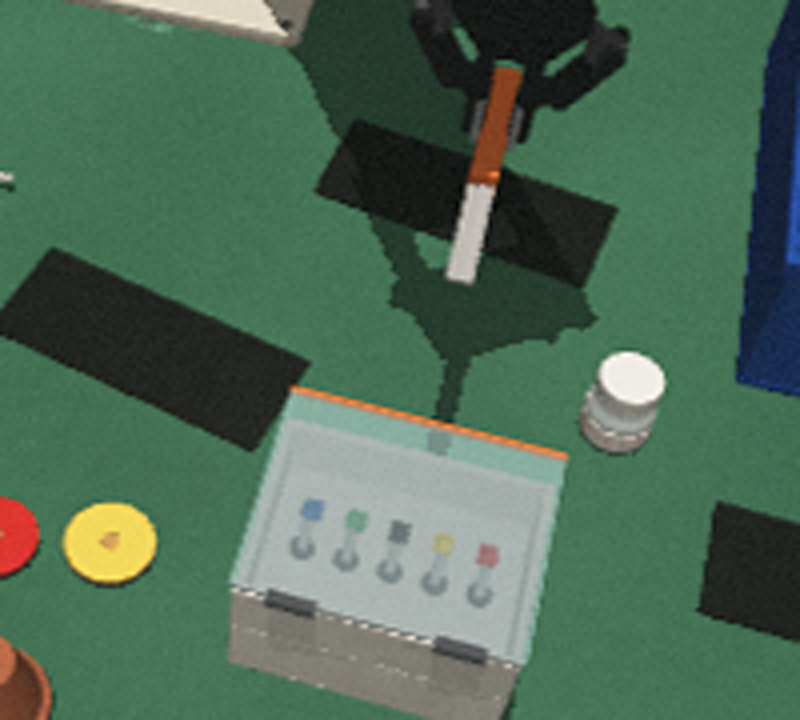

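```bash
python3 - <<'E'
from h import *
i=env.camera_info('scene')
print(ray(i,(395,190),.2007)); s,p,R=pose(); print(p)
E
```

```text
[0.49766197 0.28674714 0.2007    ]
[0.36802504 0.28397039 0.19561417]
```

play_rows([
  {"hand": 0.0,"x": 0.0,"y": -0.003,"z": 0.02,"turn": 0},
  {"hand": 0.0,"x": 0.0,"y": 0,"z": 0.03,"turn": 0},
  {"hand": 0.0,"x": 0.0,"y": 0,"z": 0.03,"turn": 0},
  {"hand": 0.0,"x": 0.0,"y": 0,"z": 0.025,"turn": 0},
  {"hand": 0.0,"x": 0.0,"y": 0,"z": 0.01,"turn": 0},
])

```text
t: 7.27
eef_pos: [0.3667, 0.286, 0.0783]
tcp_rot: [3.139, 0.002, -0.006]
wrist_force: [-0.9, -0.7, -0.8]
opening: 0.0152
```

play_rows([
  {"hand": 0.0,"x": 0.01,"y": 0,"z": 0,"turn": 0},
  {"hand": 0.0,"x": 0.005,"y": 0,"z": 0,"turn": 0},
  {"hand": 0.0,"x": 0.0,"y": 0,"z": 0,"turn": 0},
  {"hand": 0.0,"x": 0.0,"y": 0,"z": 0,"turn": 0},
  {"hand": 0.0,"x": 0.0,"y": 0,"z": 0,"turn": 0},
])

```text
t: 7.68
eef_pos: [0.3842, 0.2876, 0.0825]
tcp_rot: [-3.14, 0.001, -0.003]
wrist_force: [0.5, 0.4, -1.1]
opening: 0.0151
```

```bash
python3 - <<'E'
from h import *
go((.385,.287,.08),0)
shot('wrist','w5.png'); shot('scene','s5.png',(330,140,450,300),5)
shot('side','d5.png',(180,150,380,300),4)
E
```

```text
{'t': 7.68, 'p': array([0.3842, 0.2876, 0.0825]), 'yaw': np.float64(-0.0), 'tilt': np.float64(0.13), 'd_tool_mm': array([0.8, 0.7, 2.5]), 'dist': np.float64(2.7), 'turn': np.float64(-0.02)} F [ 0.5  0.4 -1.1] op 0.0151 q6 [0.62 0.46 2.04 0.   0.64 2.19]
```

View pics/w5.png

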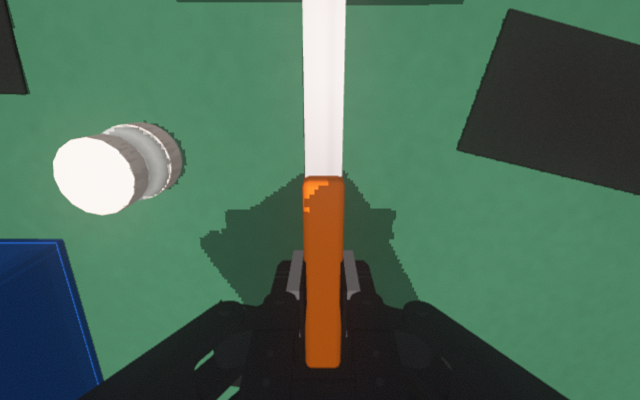

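View pics/s5.png

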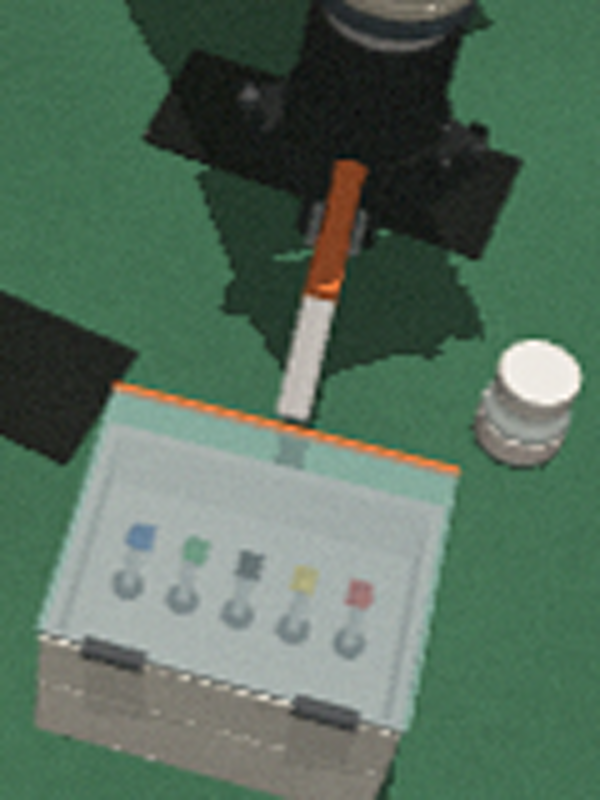

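View pics/d5.png

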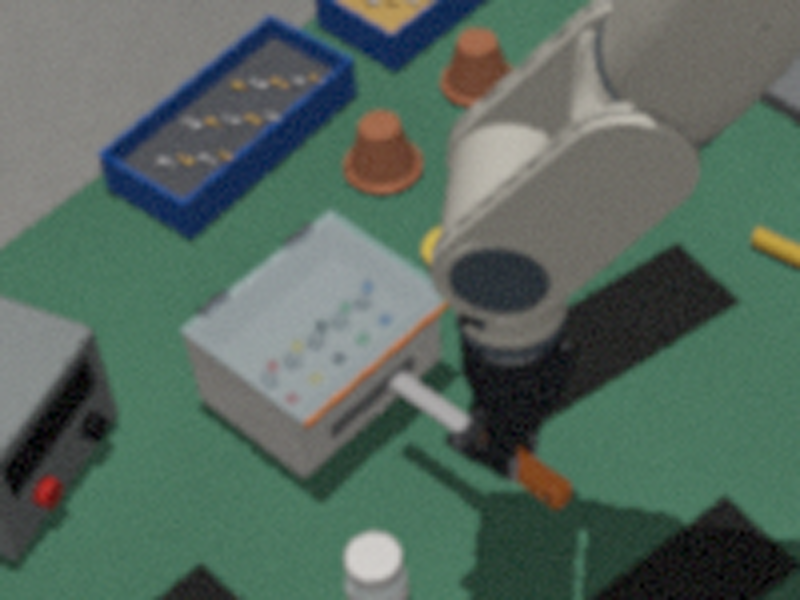

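```bash
cat >> h.py <<'E'
def tri(ia,pa,ib,pb):
    A=ia['mtx']@np.c_[ia['R'],ia['t']];B=ib['mtx']@np.c_[ib['R'],ib['t']]
    X=cv2.triangulatePoints(A,B,np.float64(pa).reshape(2,1),np.float64(pb).reshape(2,1))[:,0];return X[:3]/X[3]
E
python3 - <<'E'
from h import *
a=env.camera_info('scene');b=env.camera_info('side')
print('tip',tri(a,(388.6,223.4),b,(279,244.5)))
print('lipL',tri(a,(353.5,217),b,(180+445/4,150+305/4)),'lipR',tri(a,(421.6,234),b,(180+308/4,150+424/4)))
E
```

```text
tip [0.51249845 0.28907094 0.08693437]
lipL [0.52766724 0.20521927 0.0946839 ] lipR [0.52915375 0.37287731 0.0983016 ]
```

play_rows([
  {"hand": 0.0,"x": 0.0,"y": 0,"z": 0.003,"turn": 0},
  {"hand": 0.0,"x": 0.007,"y": 0,"z": 0,"turn": 0},
  {"hand": 0.0,"x": 0.01,"y": 0,"z": 0,"turn": 0},
  {"hand": 0.0,"x": 0.01,"y": 0,"z": 0,"turn": 0},
  {"hand": 0.0,"x": 0.0,"y": 0,"z": 0,"turn": 0},
])

```text
t: 8.25
eef_pos: [0.4134, 0.288, 0.0787]
tcp_rot: [-3.14, 0.002, -0.004]
wrist_force: [-0.5, 0.4, -1.7]
opening: 0.0157
```

play_rows([
  {"hand": 0.0,"x": 0.0,"y": 0,"z": -0.004,"turn": 0},
  {"hand": 0.0,"x": 0.0,"y": 0,"z": -0.004,"turn": 0},
  {"hand": 0.0,"x": 0.0,"y": 0,"z": -0.004,"turn": 0},
  {"hand": 0.0,"x": 0.0,"y": 0,"z": -0.004,"turn": 0},
  {"hand": 0.0,"x": 0.0,"y": 0,"z": -0.004,"turn": 0},
], newtons=120)

```text
t: 8.67
eef_pos: [0.4101, 0.2872, 0.0988]
tcp_rot: [3.141, -0.0, -0.0]
wrist_force: [-0.4, -1.2, -2.2]
opening: 0.015
```

```bash
python3 - <<'E'
from h import *
go((.415,.287,.08),0)
shot('scene','s6.png',(330,140,450,300),5)
shot('side','d6.png',(180,150,380,300),4)
E
```

```text
{'t': 8.67, 'p': array([0.4101, 0.2872, 0.0988]), 'yaw': np.float64(-0.0), 'tilt': np.float64(0.01), 'd_tool_mm': array([ 4.9,  0.2, 18.8]), 'dist': np.float64(19.4), 'turn': np.float64(-0.0)} F [-0.4 -1.2 -2.2] op 0.015 q6 [ 0.59  0.45  1.99 -0.    0.71  2.16]
```

View pics/s6.png

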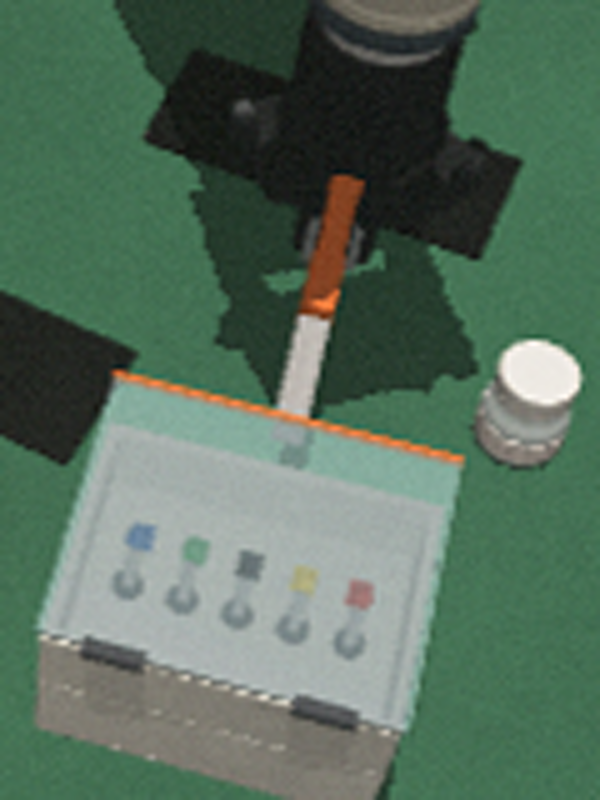

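View pics/d6.png

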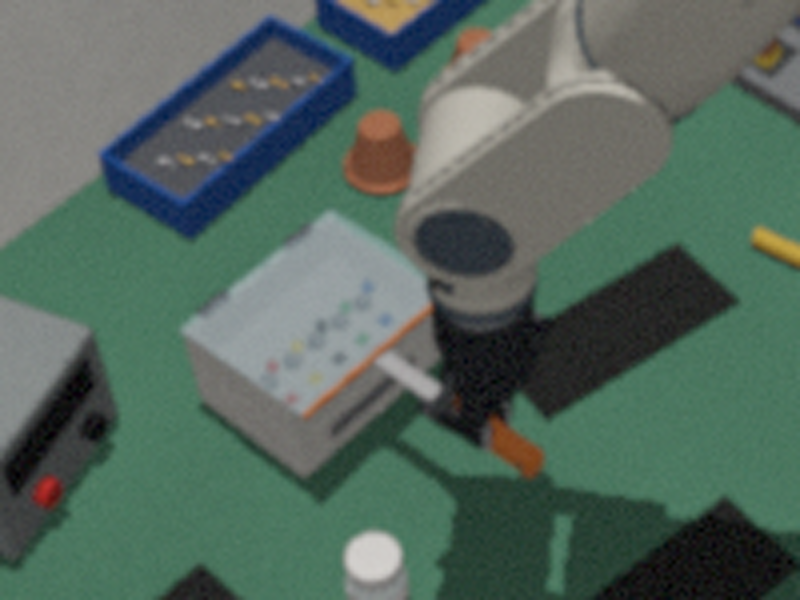

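```bash
python3 - <<'E'
from h import *
s,p,R=pose()
th=np.radians(np.arange(4,121,4)); r=np.interp(np.degrees(th),[4,30,60,90,120],[.141,.136,.13,.12,.11])
x=.679-r*np.cos(th)-.128; z=.095+r*np.sin(th)-.0068
print(p); 
for a,b,c in zip(np.degrees(th),x,z): print(int(round(a)),round(b,3),round(c,3))
print((np.c_[np.diff(x),np.diff(z)]*1000).round(1).tolist())
E
```

```text
[0.41044113 0.28742586 0.09908229]
4 0.41 0.098
8 0.412 0.108
12 0.415 0.117
16 0.418 0.126
20 0.421 0.135
24 0.426 0.144
28 0.431 0.152
32 0.436 0.16
36 0.442 0.167
40 0.448 0.174
44 0.455 0.181
48 0.462 0.187
52 0.47 0.192
56 0.478 0.197
60 0.486 0.201
64 0.495 0.204
68 0.503 0.206
72 0.512 0.208
76 0.521 0.209
80 0.53 0.21
84 0.538 0.21
88 0.547 0.209
92 0.555 0.207
96 0.563 0.206
100 0.571 0.203
104 0.579 0.2
108 0.586 0.197
112 0.593 0.193
116 0.6 0.188
120 0.606 0.183
[[1.8, 9.7], [2.5, 9.5], [3.1, 9.2], [3.7, 8.9], [4.3, 8.6], [4.9, 8.2], [5.4, 7.8], [5.9, 7.4], [6.4, 6.9], [6.8, 6.4], [7.2, 5.9], [7.6, 5.3], [7.9, 4.7], [8.1, 4.1], [8.6, 3.1], [8.7, 2.4], [8.8, 1.8], [8.8, 1.1], [8.7, 0.5], [8.7, -0.1], [8.5, -0.7], [8.4, -1.3], [8.2, -1.9], [7.9, -2.5], [7.6, -3.0], [7.3, -3.5], [7.0, -4.0], [6.6, -4.4], [6.2, -4.8]]
```

play_rows([
  {"hand": 0.0,"x": 0.002,"y": 0,"z": -0.01,"turn": 0},
  {"hand": 0.0,"x": 0.003,"y": 0,"z": -0.01,"turn": 0},
  {"hand": 0.0,"x": 0.003,"y": 0,"z": -0.009,"turn": 0},
  {"hand": 0.0,"x": 0.004,"y": 0,"z": -0.009,"turn": 0},
  {"hand": 0.0,"x": 0.004,"y": 0,"z": -0.009,"turn": 0},
])

```text
t: 9.18
eef_pos: [0.4269, 0.2873, 0.1466]
tcp_rot: [-3.141, 0.0, -0.001]
wrist_force: [-0.7, -0.2, -1.6]
opening: 0.0148
```

```bash
python3 - <<'E'
from h import *
go((.426,.287,.145),0)
shot('scene','s7.png',(330,140,450,300),5)
E
```

```text
{'t': 9.18, 'p': array([0.4269, 0.2873, 0.1466]), 'yaw': np.float64(-0.0), 'tilt': np.float64(0.03), 'd_tool_mm': array([-0.9,  0.3,  1.6]), 'dist': np.float64(1.9), 'turn': np.float64(-0.01)} F [-0.7 -0.2 -1.6] op 0.0148 q6 [0.57 0.39 1.93 0.   0.82 2.14]
```

View pics/s7.png

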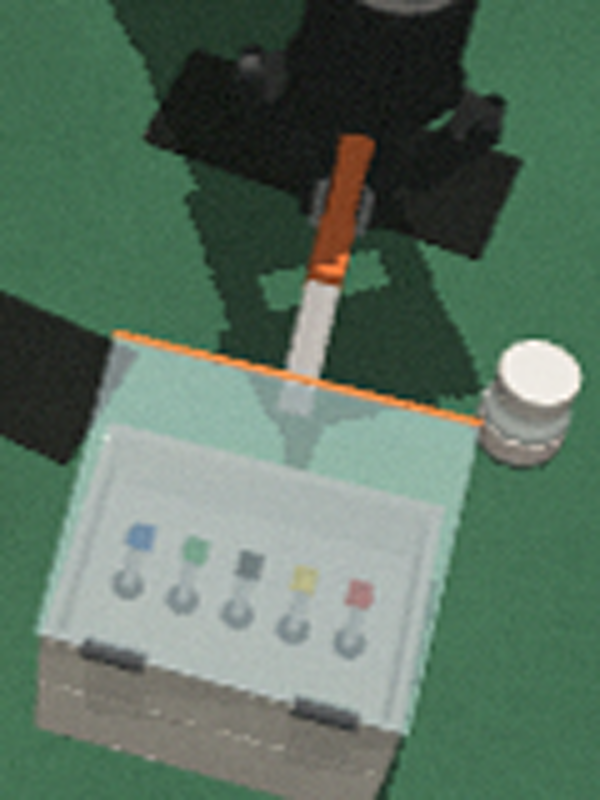

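Cover is rising well (orange edge now at crop y≈335–425). Continuing along the arc.

play_rows([
  {"hand": 0.0,"x": 0.005,"y": 0,"z": -0.008,"turn": 0},
  {"hand": 0.0,"x": 0.005,"y": 0,"z": -0.008,"turn": 0},
  {"hand": 0.0,"x": 0.006,"y": 0,"z": -0.007,"turn": 0},
  {"hand": 0.0,"x": 0.006,"y": 0,"z": -0.007,"turn": 0},
  {"hand": 0.0,"x": 0.007,"y": 0,"z": -0.006,"turn": 0},
])

```text
t: 9.65
eef_pos: [0.4561, 0.2873, 0.1821]
tcp_rot: [-3.141, 0.0, -0.0]
wrist_force: [-1.9, 0.5, -1.4]
opening: 0.0149
```

play_rows([
  {"hand": 0.0,"x": 0.007,"y": 0,"z": -0.006,"turn": 0},
  {"hand": 0.0,"x": 0.008,"y": 0,"z": -0.005,"turn": 0},
  {"hand": 0.0,"x": 0.008,"y": 0,"z": -0.005,"turn": 0},
  {"hand": 0.0,"x": 0.008,"y": 0,"z": -0.004,"turn": 0},
  {"hand": 0.0,"x": 0.009,"y": 0,"z": -0.003,"turn": 0},
])

```text
t: 10.07
eef_pos: [0.4964, 0.2873, 0.2048]
tcp_rot: [-3.141, 0.0, -0.0]
wrist_force: [-1.4, -0.4, -1.6]
opening: 0.0149
```

play_rows([
  {"hand": 0.0,"x": 0.009,"y": 0,"z": -0.002,"turn": 0},
  {"hand": 0.0,"x": 0.009,"y": 0,"z": -0.002,"turn": 0},
  {"hand": 0.0,"x": 0.009,"y": 0,"z": -0.001,"turn": 0},
  {"hand": 0.0,"x": 0.009,"y": 0,"z": 0,"turn": 0},
  {"hand": 0.0,"x": 0.009,"y": 0,"z": 0,"turn": 0},
])

```text
t: 10.48
eef_pos: [0.5414, 0.2872, 0.2092]
tcp_rot: [3.142, -0.0, -0.0]
wrist_force: [0.3, -0.5, 0.6]
opening: 0.0151
```

```bash
python3 - <<'E'
from h import *
go((.53,.287,.21),0)
shot('scene','s8.png',(330,140,450,300),5)
shot('side','d8.png',(180,150,380,300),4)
E
```

```text
{'t': 10.48, 'p': array([0.5414, 0.2872, 0.2092]), 'yaw': np.float64(-0.0), 'tilt': np.float64(0.01), 'd_tool_mm': array([-11.4,   0.2,  -0.8]), 'dist': np.float64(11.4), 'turn': np.float64(-0.01)} F [ 0.3 -0.5  0.6] op 0.0151 q6 [ 0.47  0.43  1.68 -0.    1.04  2.04]
```

View pics/s8.png

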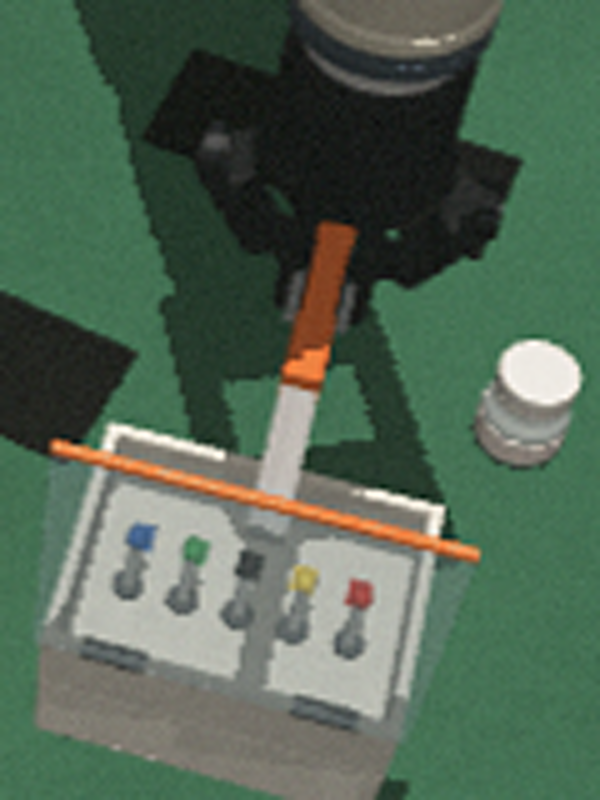

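View pics/d8.png

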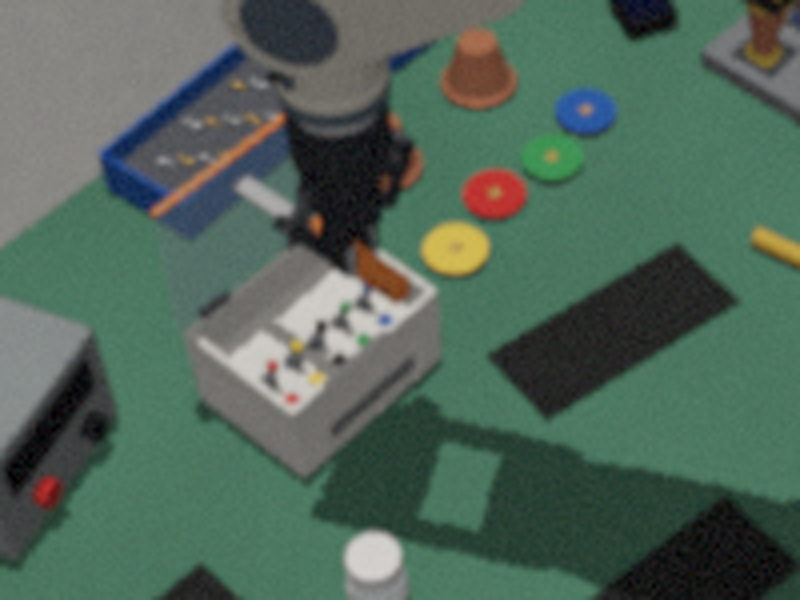

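play_rows([
  {"hand": 0.0,"x": 0.009,"y": 0,"z": 0.001,"turn": 0},
  {"hand": 0.0,"x": 0.009,"y": 0,"z": 0.002,"turn": 0},
  {"hand": 0.0,"x": 0.008,"y": 0,"z": 0.002,"turn": 0},
  {"hand": 0.0,"x": 0.008,"y": 0,"z": 0.003,"turn": 0},
  {"hand": 0.0,"x": 0.008,"y": 0,"z": 0.003,"turn": 0},
])

```text
t: 11.0
eef_pos: [0.5833, 0.2873, 0.198]
tcp_rot: [-3.142, 0.0, -0.0]
wrist_force: [-0.7, -0.4, -0.3]
opening: 0.0151
```

play_rows([
  {"hand": 0.0,"x": 0.006,"y": 0,"z": 0.003,"turn": 0},
  {"hand": 0.0,"x": 0.006,"y": 0,"z": 0.004,"turn": 0},
  {"hand": 0.0,"x": 0.005,"y": 0,"z": 0.004,"turn": 0},
  {"hand": 0.0,"x": 0.003,"y": 0,"z": 0.002,"turn": 0},
  {"hand": 0.0,"x": 0,"y": 0,"z": 0,"turn": 0},
])

```text
t: 11.42
eef_pos: [0.6024, 0.287, 0.1844]
tcp_rot: [3.141, -0.001, -0.002]
wrist_force: [-0.5, -0.4, -0.1]
opening: 0.0151
```

```bash
python3 - <<'E'
from h import *
go((.53,.287,.21),0)
shot('scene','s9.png',(330,140,450,300),5)
E
```

```text
{'t': 11.42, 'p': array([0.6024, 0.287 , 0.1844]), 'yaw': np.float64(-0.0), 'tilt': np.float64(0.08), 'd_tool_mm': array([-72.4,   0. , -25.5]), 'dist': np.float64(76.8), 'turn': np.float64(-0.02)} F [-0.5 -0.4 -0.1] op 0.0151 q6 [0.43 0.54 1.56 0.   1.04 2.  ]
```

View pics/s9.png

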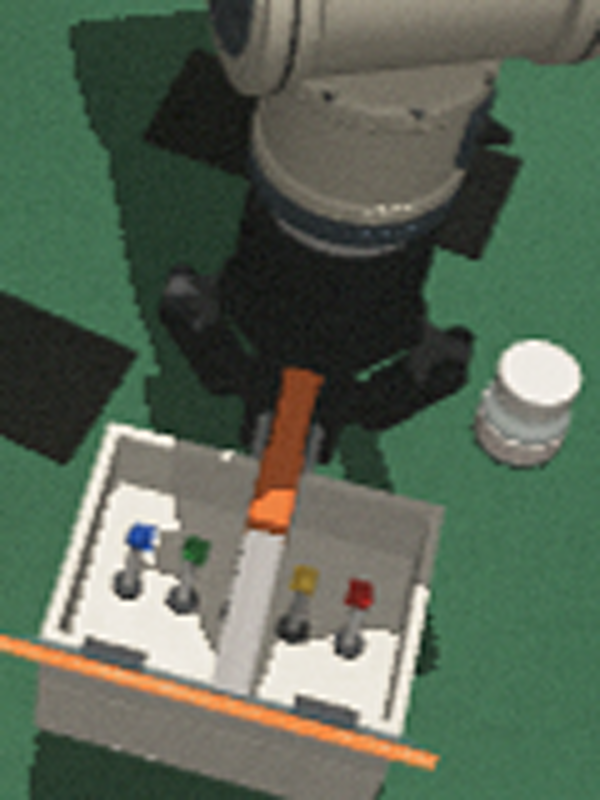

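play_rows([
  {"hand": 0.0,"x": -0.01,"y": 0,"z": 0,"turn": 0},
  {"hand": 0.0,"x": -0.025,"y": 0,"z": -0.005,"turn": 0},
  {"hand": 0.0,"x": -0.03,"y": 0,"z": -0.01,"turn": 0},
  {"hand": 0.0,"x": -0.03,"y": 0,"z": -0.01,"turn": 0},
  {"hand": 0.0,"x": -0.03,"y": 0,"z": 0,"turn": 0},
])

```text
t: 11.88
eef_pos: [0.4762, 0.2875, 0.2121]
tcp_rot: [-3.14, 0.0, -0.004]
wrist_force: [0.6, 0.2, -1.1]
opening: 0.0151
```

play_rows([
  {"hand": 0.0,"x": -0.03,"y": 0,"z": 0,"turn": -5},
  {"hand": 0.0,"x": -0.025,"y": 0,"z": 0,"turn": -5},
  {"hand": 0.0,"x": -0.02,"y": 0.01,"z": 0,"turn": -6},
  {"hand": 0.0,"x": -0.01,"y": 0.02,"z": 0,"turn": -6},
  {"hand": 0.0,"x": 0,"y": 0.02,"z": 0,"turn": -6},
])

```text
t: 12.3
eef_pos: [0.4041, 0.2303, 0.2103]
tcp_rot: [3.045, 0.772, -0.003]
wrist_force: [-0.0, 0.5, -0.3]
opening: 0.0151
```

```bash
python3 - <<'E'
from h import *
go((.44,.041,.21),78.3)
shot('scene','s10.png')
E
```

```text
{'t': 12.3, 'p': array([0.4041, 0.2303, 0.2103]), 'yaw': np.float64(28.5), 'tilt': np.float64(0.1), 'd_tool_mm': array([-58.7, 183.5,   0.4]), 'dist': np.float64(192.6), 'turn': np.float64(-49.84)} F [-0.   0.5 -0.3] op 0.0151 q6 [0.49 0.22 1.99 0.   0.94 1.57]
```

View pics/s10.png

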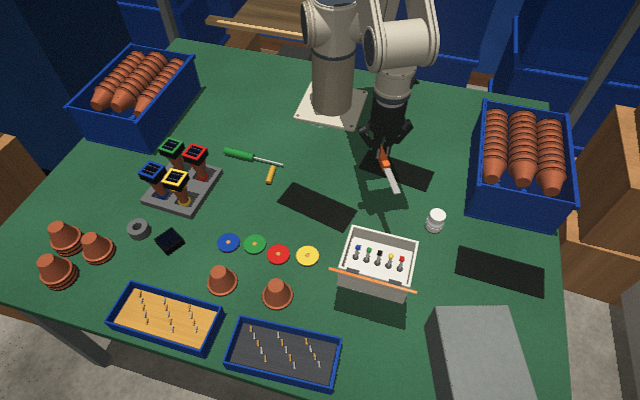

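play_rows([
  {"hand": 0.0,"x": -0.01,"y": 0.03,"z": 0,"turn": 0},
  {"hand": 0.0,"x": -0.012,"y": 0.037,"z": 0,"turn": 0},
  {"hand": 0.0,"x": -0.012,"y": 0.037,"z": 0,"turn": 0},
  {"hand": 0.0,"x": -0.012,"y": 0.037,"z": 0,"turn": 0},
  {"hand": 0.0,"x": -0.012,"y": 0.037,"z": 0,"turn": 0},
])

```text
t: 12.77
eef_pos: [0.4397, 0.0455, 0.2108]
tcp_rot: [3.048, 0.76, 0.002]
wrist_force: [0.9, 0.5, -0.6]
opening: 0.0148
```

play_rows([
  {"hand": 0.0,"x": 0,"y": 0,"z": 0,"turn": -6},
  {"hand": 0.0,"x": 0,"y": 0,"z": 0,"turn": -7},
  {"hand": 0.0,"x": 0,"y": 0,"z": 0,"turn": -7},
  {"hand": 0.0,"x": 0,"y": 0,"z": 0,"turn": -7},
  {"hand": 0.0,"x": 0,"y": 0,"z": 0,"turn": -7},
])

```text
t: 13.18
eef_pos: [0.4397, 0.0468, 0.2106]
tcp_rot: [2.689, 1.624, 0.001]
wrist_force: [-0.6, 0.3, -0.0]
opening: 0.0153
```

play_rows([
  {"hand": 0.0,"x": 0,"y": 0,"z": 0,"turn": -6},
  {"hand": 0.0,"x": 0,"y": 0,"z": 0,"turn": -6},
  {"hand": 0.0,"x": 0,"y": 0,"z": 0,"turn": -3},
  {"hand": 0.0,"x": 0,"y": 0,"z": 0,"turn": 0},
  {"hand": 0.0,"x": 0,"y": 0,"z": 0,"turn": 0},
])

```text
t: 13.6
eef_pos: [0.4399, 0.047, 0.2105]
tcp_rot: [2.461, 1.953, 0.001]
wrist_force: [-0.1, 0.6, -1.5]
opening: 0.0149
```

```bash
python3 - <<'E'
from h import *
go((.44,.041,.03),77)
im,i=shot('scene','s11.png',(260,160,380,250),6)
blobs(im,i,(0,0,0),(180,255,45),(270,175,360,235),.003,name='mat')
E
```

```text
{'t': 13.6, 'p': array([0.4399, 0.047 , 0.2105]), 'yaw': np.float64(76.9), 'tilt': np.float64(0.03), 'd_tool_mm': array([ -5.9,   1.4, 180.5]), 'dist': np.float64(180.6), 'turn': np.float64(-0.13)} F [-0.1  0.6 -1.5] op 0.0149 q6 [0.08 0.18 2.04 0.   0.92 0.31]
mat bbox (277, 182, 80, 51) rect c [448.8  79.7] size [216.7  90.4] ang 76.4
```

View pics/s11.png

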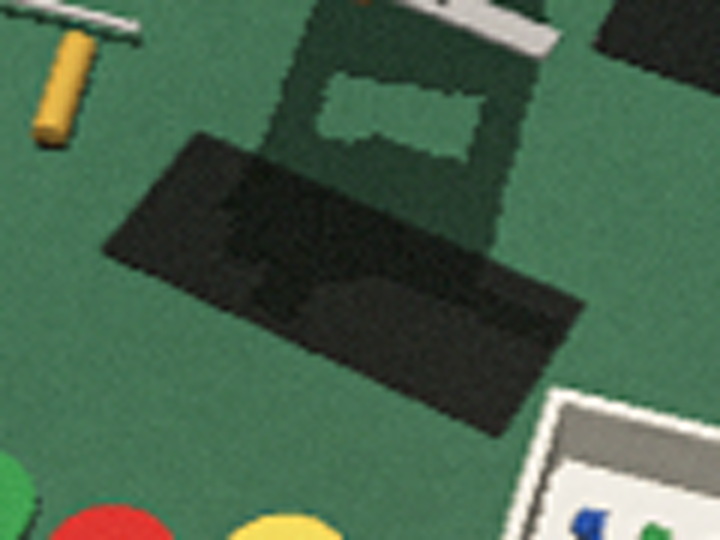

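play_rows([
  {"hand": 0.0,"x": -0.005,"y": 0,"z": 0.025,"turn": 0},
  {"hand": 0.0,"x": 0,"y": 0,"z": 0.04,"turn": 0},
  {"hand": 0.0,"x": 0,"y": 0,"z": 0.04,"turn": 0},
  {"hand": 0.0,"x": 0,"y": 0,"z": 0.035,"turn": 0},
  {"hand": 0.0,"x": 0,"y": 0,"z": 0.02,"turn": 0},
])

```text
t: 14.07
eef_pos: [0.4374, 0.0419, 0.0475]
tcp_rot: [-2.459, -1.952, 0.004]
wrist_force: [-0.4, 0.1, -0.4]
opening: 0.015
```

play_rows([
  {"hand": 0.0,"x": 0,"y": 0,"z": 0.01,"turn": 0},
  {"hand": 0.0,"x": 0,"y": 0,"z": 0.01,"turn": 0},
  {"hand": 0.0,"x": 0,"y": 0,"z": 0,"turn": 0},
  {"hand": 0.0,"x": 0,"y": 0,"z": 0,"turn": 0},
  {"hand": 0.0,"x": 0,"y": 0,"z": 0,"turn": 0},
])

```text
t: 14.48
eef_pos: [0.4402, 0.042, 0.0314]
tcp_rot: [2.458, 1.954, 0.003]
wrist_force: [0.1, -0.4, -0.7]
opening: 0.0152
```

```bash
python3 - <<'E'
from h import *
go((.439,.042,.0095),76.9)
E
```

```text
{'t': 14.48, 'p': array([0.4402, 0.042 , 0.0314]), 'yaw': np.float64(77.0), 'tilt': np.float64(0.13), 'd_tool_mm': array([-0.3, -1.2, 21.9]), 'dist': np.float64(21.9), 'turn': np.float64(0.07)} F [ 0.1 -0.4 -0.7] op 0.0152 q6 [0.07 0.53 2.13 0.   0.48 0.3 ]
```

play_rows([
  {"hand": 0.0,"x": 0,"y": -0.001,"z": 0.01,"turn": 0},
  {"hand": 0.0,"x": 0,"y": 0,"z": 0.008,"turn": 0},
  {"hand": 0.0,"x": 0,"y": 0,"z": 0.003,"turn": 0},
  {"hand": 0.0,"x": 0,"y": 0,"z": 0,"turn": 0},
  {"hand": 0.0,"x": 0,"y": 0,"z": 0,"turn": 0},
])

```text
t: 14.9
eef_pos: [0.438, 0.0422, 0.0091]
tcp_rot: [-2.459, -1.955, 0.0]
wrist_force: [0.2, 0.2, -0.8]
opening: 0.0149
```

play_rows([
  {"hand": 0.02,"x": 0,"y": 0,"z": 0,"turn": 0},
  {"hand": 0.03,"x": 0,"y": 0,"z": 0,"turn": 0},
  {"hand": 0.05,"x": 0,"y": 0,"z": 0,"turn": 0},
  {"hand": 0.05,"x": 0,"y": 0,"z": 0,"turn": 0},
  {"hand": 0.05,"x": 0,"y": 0,"z": -0.005,"turn": 0},
])

```text
t: 15.32
eef_pos: [0.4377, 0.0421, 0.0139]
tcp_rot: [-2.458, -1.955, 0.002]
wrist_force: [-0.3, 0.3, 0.0]
opening: 0.0501
```

play_rows([
  {"hand": 0.05,"x": 0,"y": 0,"z": -0.02,"turn": 0},
  {"hand": 0.05,"x": 0,"y": 0,"z": -0.04,"turn": 0},
  {"hand": 0.05,"x": 0,"y": 0,"z": -0.04,"turn": 0},
  {"hand": 0.05,"x": 0,"y": 0,"z": -0.04,"turn": 0},
  {"hand": 0.07,"x": 0,"y": 0,"z": -0.04,"turn": 0},
])

```text
t: 15.73
eef_pos: [0.4375, 0.0422, 0.1965]
tcp_rot: [-2.459, -1.955, 0.0]
wrist_force: [0.8, -1.2, 1.1]
opening: 0.0606
```

```bash
python3 - <<'E'
from h import *
go((.446,-.282,.25),86)
shot('scene','s12.png',(260,160,380,250),6)
shot('wrist','w12.png')
E
```

```text
{'t': 15.73, 'p': array([0.4375, 0.0422, 0.1965]), 'yaw': np.float64(77.0), 'tilt': np.float64(0.01), 'd_tool_mm': array([-313.9,   81.3,  -53.5]), 'dist': np.float64(328.6), 'turn': np.float64(-9.01)} F [ 0.8 -1.2  1.1] op 0.0606 q6 [ 0.07  0.2   2.05 -0.    0.89  0.3 ]
```

View pics/w12.png

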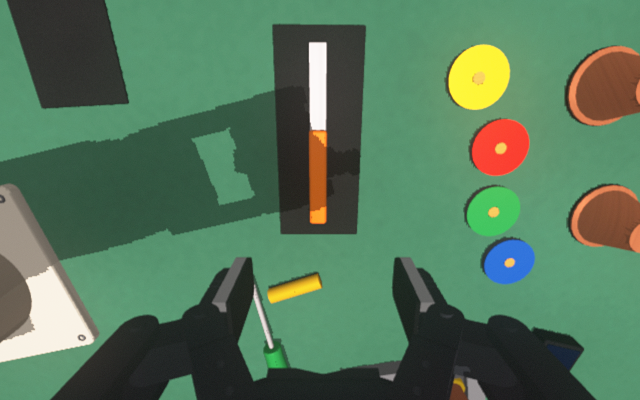

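View pics/s12.png

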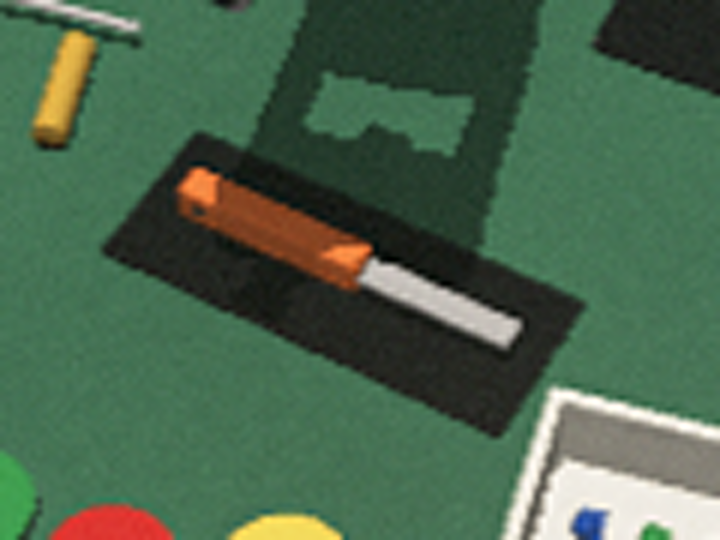

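```bash
python3 - <<'E'
from h import *
im,i=shot('wrist')
for n,lo,hi in [('yel',(22,130,100),(34,255,255)),('red',(0,150,100),(6,255,255)),('green',(55,190,60),(80,255,255)),('blue',(105,150,80),(125,255,255))]:
    blobs(im,i,lo,hi,(430,20,560,300),.008,name=n,mn=200)
im,i=shot('scene')
for n,lo,hi in [('yel',(22,130,100),(34,255,255)),('red',(0,150,100),(6,255,255)),('green',(55,160,60),(80,255,255)),('blue',(105,150,80),(125,255,255))]:
    blobs(im,i,lo,hi,(215,230,325,270),.008,name=n,mn=100)
E
```

```text
yel bbox (448, 44, 63, 66) rect c [614.2 101.7] size [59.5 60.9] ang 77.0
red bbox (472, 119, 58, 57) rect c [631.6  26.2] size [59.4 59.8] ang 36.2
blue bbox (485, 240, 51, 45) rect c [ 635.  -114.2] size [59.1 59.3] ang 76.6
yel bbox (296, 246, 23, 20) rect c [618.1 103.5] size [57.7 58.1] ang 16.5
red bbox (267, 244, 23, 20) rect c [634.   28.4] size [58.1 58.5] ang 16.5
blue bbox (217, 233, 23, 19) rect c [ 638.7 -112.6] size [56.9 58.5] ang 71.7
```

```bash
python3 - <<'E'
from h import *
go((.48,-.36,.26),86)
i=env.camera_info('wrist'); print(ray(i,(493.5,212),.008), ray(env.camera_info('scene'),(254.6,243.7),.008))
E
```

```text
{'t': 15.93, 'p': array([0.4387, 0.0422, 0.1959]), 'yaw': np.float64(77.0), 'tilt': np.float64(0.2), 'd_tool_mm': array([-382.6,  130.9,  -64.1]), 'dist': np.float64(409.4), 'turn': np.float64(-9.01)} F [-0.   0.1 -0.8] op 0.0697 q6 [ 0.07  0.2   2.05 -0.    0.88  0.3 ]
[ 0.6121004  -0.04186423  0.008     ] [ 0.62353147 -0.04186766  0.008     ]
```

play_rows([
  {"hand": 0.075,"x": -0.03,"y": 0.01,"z": -0.02,"turn": -1.8},
  {"hand": 0.075,"x": -0.035,"y": 0.012,"z": -0.015,"turn": -1.8},
  {"hand": 0.075,"x": -0.036,"y": 0.012,"z": -0.015,"turn": -1.8},
  {"hand": 0.075,"x": -0.038,"y": 0.009,"z": -0.015,"turn": -1.8},
  {"hand": 0.075,"x": -0.039,"y": 0.009,"z": 0,"turn": -1.8},
])

```text
t: 16.35
eef_pos: [0.4613, -0.1436, 0.2603]
tcp_rot: [2.295, 2.144, 0.001]
wrist_force: [2.3, 0.4, 0.1]
opening: 0.0747
```

play_rows([
  {"hand": 0.075,"x": -0.039,"y": 0.006,"z": 0,"turn": 0},
  {"hand": 0.075,"x": -0.039,"y": 0.006,"z": 0,"turn": 0},
  {"hand": 0.075,"x": -0.039,"y": 0.006,"z": 0,"turn": 0},
  {"hand": 0.075,"x": -0.039,"y": 0.006,"z": 0,"turn": 0},
  {"hand": 0.075,"x": -0.039,"y": 0.006,"z": 0,"turn": 0},
])

```text
t: 16.77
eef_pos: [0.476, -0.3399, 0.2569]
tcp_rot: [-2.295, -2.139, 0.001]
wrist_force: [0.6, 0.9, 0.1]
opening: 0.0751
```

play_rows([
  {"hand": 0.075,"x": -0.02,"y": 0.003,"z": 0,"turn": 0},
  {"hand": 0.075,"x": 0,"y": 0,"z": 0,"turn": 0},
  {"hand": 0.075,"x": 0,"y": 0,"z": 0,"turn": 0},
  {"hand": 0.075,"x": 0,"y": 0,"z": 0,"turn": 0},
  {"hand": 0.075,"x": 0,"y": 0,"z": 0,"turn": 0},
])

```text
t: 17.18
eef_pos: [0.4784, -0.3572, 0.2582]
tcp_rot: [-2.295, -2.142, 0.0]
wrist_force: [0.3, 0.9, 0.7]
opening: 0.0747
```

```bash
python3 - <<'E'
from h import *
go((.446,-.282,.25),86)
shot('wrist','w13.png')
E
```

```text
{'t': 17.18, 'p': array([ 0.4784, -0.3572,  0.2582]), 'yaw': np.float64(86.0), 'tilt': np.float64(0.14), 'd_tool_mm': array([ 72.7, -37.5,   8.4]), 'dist': np.float64(82.3), 'turn': np.float64(0.04)} F [0.3 0.9 0.7] op 0.0747 q6 [-0.66  0.35  1.67  0.    1.12 -0.59]
```

View pics/w13.png

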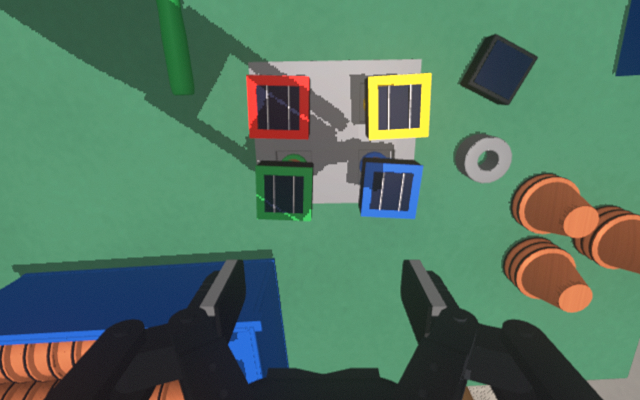

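```bash
python3 - <<'E'
from h import *
im,i=shot('wrist')
for n,lo,hi,roi in [('yel',(22,130,60),(34,255,255),(350,60,440,145)),('red',(0,150,60),(8,255,255),(235,60,320,145)),('green',(55,200,30),(80,255,255),(245,150,325,230)),('blue',(105,150,60),(125,255,255),(350,150,430,230))]:
    blobs(im,i,lo,hi,roi,.118,name=n,mn=200)
E
```

```text
yel bbox (363, 73, 68, 66) rect c [ 543.7 -291. ] size [52.  55.8] ang 89.0
red bbox (246, 75, 63, 64) rect c [ 443.5 -284.2] size [51.4 51.8] ang 85.2
blue bbox (360, 163, 62, 55) rect c [ 538.7 -364.8] size [51.8 51.8] ang 83.0
```

```bash
python3 - <<'E'
from h import *
go((.4447,-.283,.085),85)
E
```

```text
{'t': 17.28, 'p': array([ 0.4788, -0.3574,  0.259 ]), 'yaw': np.float64(86.1), 'tilt': np.float64(0.05), 'd_tool_mm': array([ 71.8, -39. , 174.1]), 'dist': np.float64(192.3), 'turn': np.float64(1.07)} F [ 0.1 -0.2 -0.1] op 0.0748 q6 [-0.66  0.35  1.67  0.    1.12 -0.59]
```

play_rows([
  {"hand": 0.075,"x": 0.024,"y": -0.013,"z": 0.01,"turn": 1},
  {"hand": 0.075,"x": 0.024,"y": -0.013,"z": 0.01,"turn": 0},
  {"hand": 0.075,"x": 0.024,"y": -0.013,"z": 0.01,"turn": 0},
  {"hand": 0.075,"x": 0,"y": 0,"z": 0.03,"turn": 0},
  {"hand": 0.075,"x": 0,"y": 0,"z": 0.03,"turn": 0},
])

```text
t: 17.7
eef_pos: [0.4463, -0.2822, 0.1701]
tcp_rot: [2.311, 2.123, 0.001]
wrist_force: [0.7, -0.2, -0.2]
opening: 0.0751
```

```bash
python3 - <<'E'
from h import *
go((.4447,-.283,.085),85)
shot('wrist','w14.png');shot('scene','s14.png',(120,100,240,220),5)
E
```

```text
{'t': 17.7, 'p': array([ 0.4463, -0.2822,  0.1701]), 'yaw': np.float64(85.1), 'tilt': np.float64(0.21), 'd_tool_mm': array([-0.8, -1.8, 85.1]), 'dist': np.float64(85.1), 'turn': np.float64(0.14)} F [ 0.7 -0.2 -0.2] op 0.0751 q6 [-0.59  0.36  1.89  0.    0.88 -0.5 ]
```

View pics/w14.png

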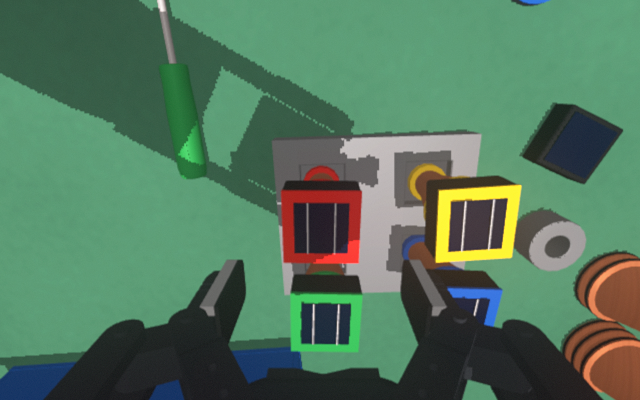

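View pics/s14.png

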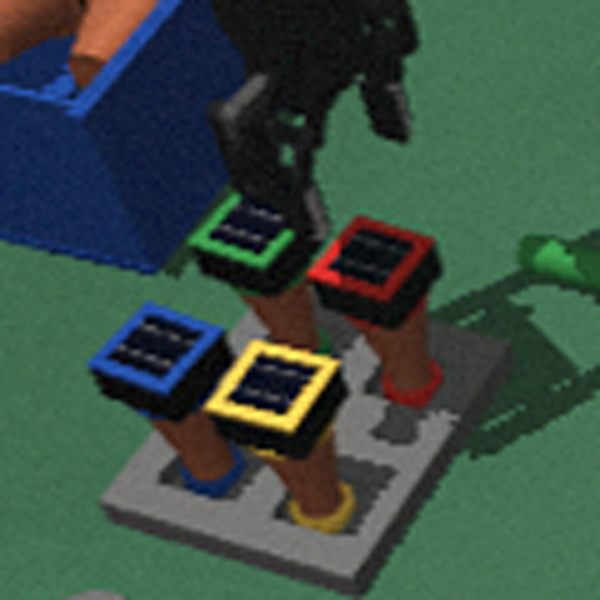

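play_rows([
  {"hand": 0.075,"x": 0,"y": -0.001,"z": 0.025,"turn": 0},
  {"hand": 0.075,"x": 0,"y": 0,"z": 0.03,"turn": 0},
  {"hand": 0.075,"x": 0,"y": 0,"z": 0.02,"turn": 0},
  {"hand": 0.075,"x": 0,"y": 0,"z": 0.01,"turn": 0},
  {"hand": 0.075,"x": 0,"y": 0,"z": 0,"turn": 0},
])

```text
t: 18.22
eef_pos: [0.4445, -0.2831, 0.0835]
tcp_rot: [-2.314, -2.121, 0.001]
wrist_force: [-0.6, 0.0, 0.5]
opening: 0.075
```

play_rows([
  {"hand": 0.06,"x": 0,"y": 0,"z": 0,"turn": 0},
  {"hand": 0.05,"x": 0,"y": 0,"z": 0,"turn": 0},
  {"hand": 0.04,"x": 0,"y": 0,"z": 0,"turn": 0},
  {"hand": 0.03,"x": 0,"y": 0,"z": 0,"turn": 0},
  {"hand": 0.03,"x": 0,"y": 0,"z": 0,"turn": 0},
], newtons=80)

```text
t: 18.63
eef_pos: [0.446, -0.2844, 0.0862]
tcp_rot: [2.314, 2.12, 0.001]
wrist_force: [-0.4, -0.5, 6.5]
opening: 0.051
```

play_rows([
  {"hand": 0.03,"x": 0,"y": 0,"z": -0.005,"turn": 0},
  {"hand": 0.03,"x": 0,"y": 0,"z": -0.015,"turn": 0},
  {"hand": 0.03,"x": 0,"y": 0,"z": -0.03,"turn": 0},
  {"hand": 0.03,"x": 0,"y": 0,"z": -0.04,"turn": 0},
  {"hand": 0.03,"x": 0,"y": 0,"z": -0.04,"turn": 0},
])

```text
t: 19.05
eef_pos: [0.444, -0.2831, 0.2157]
tcp_rot: [-2.315, -2.121, 0.001]
wrist_force: [0.8, -0.1, -2.1]
opening: 0.0512
```

play_rows([
  {"hand": 0.03,"x": 0,"y": 0,"z": -0.015,"turn": 0},
  {"hand": 0.03,"x": 0,"y": 0,"z": -0.005,"turn": 0},
  {"hand": 0.03,"x": 0,"y": 0,"z": 0,"turn": 0},
  {"hand": 0.03,"x": 0,"y": 0,"z": 0,"turn": 0},
  {"hand": 0.03,"x": 0,"y": 0,"z": 0,"turn": 0},
])

```text
t: 19.47
eef_pos: [0.4438, -0.2829, 0.2325]
tcp_rot: [-2.314, -2.12, 0.001]
wrist_force: [-0.2, 0.8, -1.4]
opening: 0.0511
```

```bash
python3 - <<'E'
from h import *
go((.4447,-.283,.085),85)
im,i=shot('wrist','w15.png');shot('scene','s15.png',(120,60,240,220),4)
E
```

```text
{'t': 19.47, 'p': array([ 0.4438, -0.2829,  0.2325]), 'yaw': np.float64(85.0), 'tilt': np.float64(0.19), 'd_tool_mm': array([ -0.3,   1.4, 147.5]), 'dist': np.float64(147.5), 'turn': np.float64(-0.01)} F [-0.2  0.8 -1.4] op 0.0511 q6 [-0.59  0.28  1.84 -0.    1.02 -0.5 ]
```

View pics/w15.png

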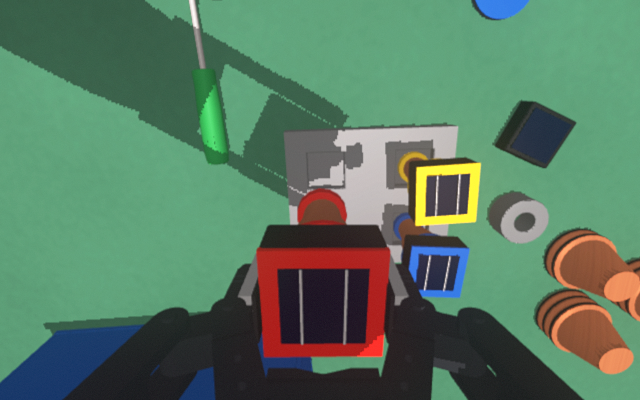

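View pics/s15.png

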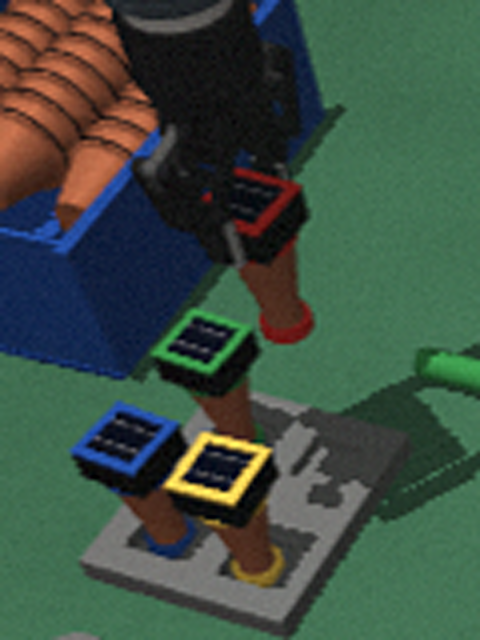

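```bash
python3 - <<'E'
from h import *
s,p,R=pose(); im,i=shot('wrist')
blobs(im,i,(0,150,60),(8,255,255),(250,242,400,365),p[2]+.0318,name='red'); print(p)
go((.6325,.027,.2325),88)
E
```

```text
red bbox (257, 247, 133, 110) rect c [ 442.7 -282.5] size [52.7 51.8] ang 85.1
[ 0.44395341 -0.28300354  0.23247782]
{'t': 19.62, 'p': array([ 0.4442, -0.2832,  0.2327]), 'yaw': np.float64(85.0), 'tilt': np.float64(0.17), 'd_tool_mm': array([3.254e+02, 1.605e+02, 2.000e-01]), 'dist': np.float64(362.9), 'turn': np.float64(-3.01)} F [ 0.1  0.2 -2.5] op 0.051 q6 [-0.59  0.28  1.84 -0.    1.02 -0.5 ]
```

play_rows([
  {"hand": 0.03,"x": 0.012,"y": 0.01,"z": 0,"turn": 0},
  {"hand": 0.03,"x": 0.022,"y": 0.017,"z": 0,"turn": 0},
  {"hand": 0.03,"x": 0.025,"y": 0.02,"z": 0,"turn": 0},
  {"hand": 0.03,"x": 0.025,"y": 0.02,"z": 0,"turn": 0},
  {"hand": 0.03,"x": 0.025,"y": 0.02,"z": 0,"turn": 0},
])

```text
t: 20.03
eef_pos: [0.5415, -0.1815, 0.2332]
tcp_rot: [-2.316, -2.121, 0.001]
wrist_force: [0.0, 0.1, -2.4]
opening: 0.0509
```

play_rows([
  {"hand": 0.03,"x": 0.025,"y": 0.02,"z": 0,"turn": -1},
  {"hand": 0.03,"x": 0.025,"y": 0.02,"z": 0,"turn": -1},
  {"hand": 0.03,"x": 0.025,"y": 0.02,"z": 0,"turn": -1},
  {"hand": 0.03,"x": 0.02,"y": 0.015,"z": 0,"turn": -1},
  {"hand": 0.03,"x": 0.01,"y": 0.01,"z": 0,"turn": -1},
])

```text
t: 20.45
eef_pos: [0.6331, -0.0802, 0.2329]
tcp_rot: [-2.217, -2.223, 0.001]
wrist_force: [0.6, -0.0, -2.1]
opening: 0.0511
```

play_rows([
  {"hand": 0.03,"x": 0,"y": 0,"z": 0,"turn": 0},
  {"hand": 0.03,"x": 0,"y": 0,"z": 0,"turn": 0},
  {"hand": 0.03,"x": 0,"y": 0,"z": 0,"turn": 0},
  {"hand": 0.03,"x": 0,"y": 0,"z": 0,"turn": 0},
  {"hand": 0.03,"x": 0,"y": 0,"z": 0,"turn": 0},
])

```text
t: 20.87
eef_pos: [0.6313, -0.0838, 0.2343]
tcp_rot: [-2.223, -2.219, 0.001]
wrist_force: [-0.9, 0.1, -1.0]
opening: 0.0507
```

```bash
python3 - <<'E'
from h import *
go((.632,.0265,.2325),90)
im,i=shot('wrist','w16.png')
for n,lo,hi in [('yel',(22,130,100),(34,255,255)),('red',(0,150,100),(6,255,255)),('green',(55,190,60),(80,255,255)),('blue',(105,150,80),(125,255,255))]:
    blobs(im,i,lo,hi,(200,0,440,230),.008,name=n,mn=200)
E
```

```text
{'t': 20.87, 'p': array([ 0.6313, -0.0838,  0.2343]), 'yaw': np.float64(89.9), 'tilt': np.float64(0.03), 'd_tool_mm': array([110.3,   0.5,   1.7]), 'dist': np.float64(110.3), 'turn': np.float64(-0.1)} F [-0.9  0.1 -1. ] op 0.0507 q6 [-0.15  0.44  1.6  -0.    1.1  -0.15]
yel bbox (282, 0, 52, 18) rect c [614.6  78.3] size [15. 51.] ang 89.9
red bbox (297, 34, 56, 61) rect c [631.7  26. ] size [58.7 58.6] ang 89.9
red bbox (298, 190, 49, 35) rect c [ 628.5 -135. ] size [44.3 59.5] ang 89.9
blue bbox (304, 168, 49, 40) rect c [ 638.5 -106.5] size [41.2 58.7] ang 71.8
```

View pics/w16.png

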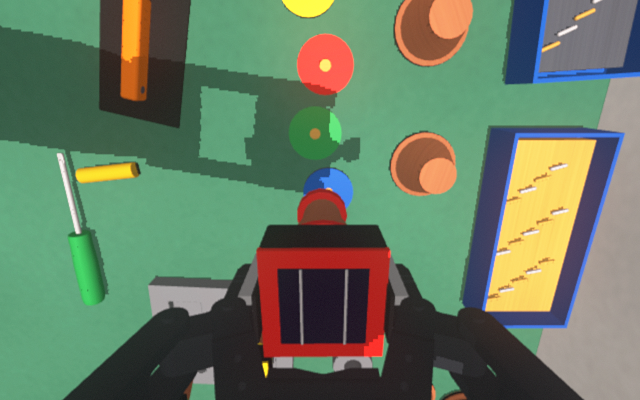

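```bash
python3 - <<'E'
from h import *
i=env.camera_info('wrist')
print('green',ray(i,(315.2,133.5),.008),'shade edges',ray(i,(390,163),0),ray(i,(395,30),0))
go((.6317,.026,.2325),90)
E
```

```text
green [ 0.62132393 -0.04575496  0.008     ] shade edges [ 0.71015597 -0.08159011  0.        ] [0.70592034 0.06033004 0.        ]
{'t': 20.92, 'p': array([ 0.6314, -0.0837,  0.2344]), 'yaw': np.float64(89.9), 'tilt': np.float64(0.01), 'd_tool_mm': array([1.097e+02, 1.000e-01, 1.900e+00]), 'dist': np.float64(109.7), 'turn': np.float64(-0.09)} F [ 0.4  0.3 -2. ] op 0.0508 q6 [-0.15  0.44  1.6  -0.    1.1  -0.15]
```

play_rows([
  {"hand": 0.03,"x": 0.015,"y": 0,"z": 0,"turn": 0},
  {"hand": 0.03,"x": 0.03,"y": 0,"z": 0,"turn": 0},
  {"hand": 0.03,"x": 0.035,"y": 0,"z": 0,"turn": 0},
  {"hand": 0.03,"x": 0.02,"y": 0,"z": 0,"turn": 0},
  {"hand": 0.03,"x": 0.01,"y": 0,"z": 0,"turn": 0},
])

```text
t: 21.33
eef_pos: [0.6316, 0.0301, 0.2345]
tcp_rot: [-2.22, -2.223, -0.001]
wrist_force: [-0.0, -0.0, -1.0]
opening: 0.0508
```

play_rows([
  {"hand": 0.03,"x": 0,"y": 0,"z": 0.015,"turn": 0},
  {"hand": 0.03,"x": 0,"y": 0,"z": 0.03,"turn": 0},
  {"hand": 0.03,"x": 0,"y": 0,"z": 0.03,"turn": 0},
  {"hand": 0.03,"x": 0,"y": 0,"z": 0.03,"turn": 0},
  {"hand": 0.03,"x": 0,"y": 0,"z": 0.02,"turn": 0},
])

```text
t: 21.75
eef_pos: [0.6306, 0.0269, 0.1068]
tcp_rot: [-2.221, -2.22, 0.003]
wrist_force: [-0.2, -0.5, -2.1]
opening: 0.0508
```

play_rows([
  {"hand": 0.03,"x": 0,"y": 0,"z": 0.004,"turn": 0},
  {"hand": 0.03,"x": 0,"y": 0,"z": 0,"turn": 0},
  {"hand": 0.03,"x": 0,"y": 0,"z": 0,"turn": 0},
  {"hand": 0.03,"x": 0,"y": 0,"z": 0,"turn": 0},
  {"hand": 0.03,"x": 0,"y": 0,"z": 0,"turn": 0},
])

```text
t: 22.17
eef_pos: [0.6333, 0.0272, 0.1072]
tcp_rot: [2.22, 2.22, 0.004]
wrist_force: [-0.4, -1.1, -1.2]
opening: 0.051
```

```bash
python3 - <<'E'
from h import *
go((.6317,.026,.0865),90)
shot('scene','s17.png',(200,160,340,290),5)
E
```

```text
{'t': 22.17, 'p': array([0.6333, 0.0272, 0.1072]), 'yaw': np.float64(90.0), 'tilt': np.float64(0.18), 'd_tool_mm': array([-1.2, -1.6, 20.7]), 'dist': np.float64(20.8), 'turn': np.float64(-0.02)} F [-0.4 -1.1 -1.2] op 0.051 q6 [ 0.02  0.59  1.68 -0.    0.87  0.02]
```

View pics/s17.png

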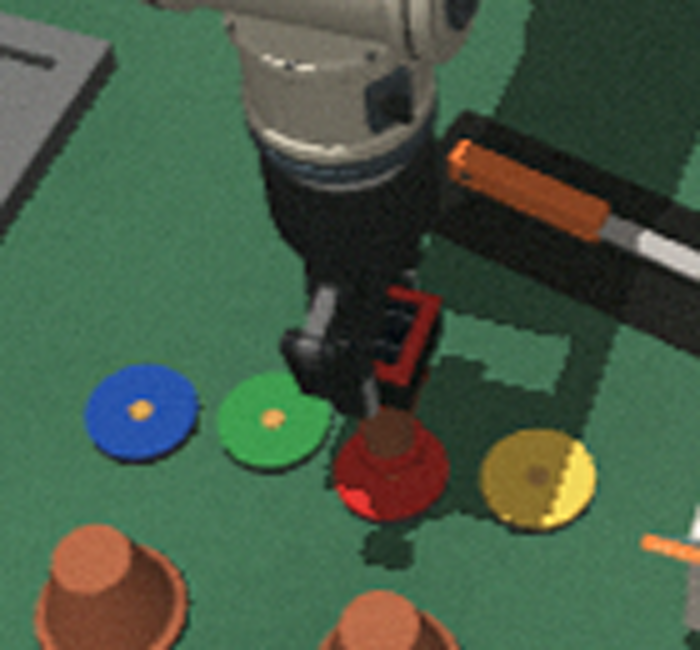

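play_rows([
  {"hand": 0.03,"x": -0.001,"y": -0.001,"z": 0.007,"turn": 0},
  {"hand": 0.03,"x": 0,"y": 0,"z": 0.006,"turn": 0},
  {"hand": 0.03,"x": 0,"y": 0,"z": 0.004,"turn": 0},
  {"hand": 0.03,"x": 0,"y": 0,"z": 0.002,"turn": 0},
  {"hand": 0.03,"x": 0,"y": 0,"z": 0,"turn": 0},
])

```text
t: 22.63
eef_pos: [0.6304, 0.0262, 0.0863]
tcp_rot: [-2.221, -2.221, 0.002]
wrist_force: [-3.2, -0.6, 5.2]
opening: 0.0509
```

play_rows([
  {"hand": 0.03,"x": 0,"y": 0,"z": 0.001,"turn": 0},
  {"hand": 0.03,"x": 0,"y": 0,"z": 0,"turn": 0},
  {"hand": 0.03,"x": 0,"y": 0,"z": 0,"turn": 0},
  {"hand": 0.03,"x": 0,"y": 0,"z": 0,"turn": 0},
  {"hand": 0.03,"x": 0,"y": 0,"z": 0,"turn": 0},
])

```text
t: 23.05
eef_pos: [0.6305, 0.0263, 0.0863]
tcp_rot: [-2.221, -2.221, 0.002]
wrist_force: [-4.7, 0.7, 11.7]
opening: 0.0516
```

```bash
python3 - <<'E'
from h import *
go((.6317,.026,.0865),90)
E
```

```text
{'t': 23.05, 'p': array([0.6305, 0.0263, 0.0863]), 'yaw': np.float64(90.0), 'tilt': np.float64(0.08), 'd_tool_mm': array([-0.3,  1.2, -0.2]), 'dist': np.float64(1.3), 'turn': np.float64(-0.01)} F [-4.7  0.7 11.7] op 0.0516 q6 [ 0.02  0.62  1.69 -0.    0.83  0.02]
```

play_rows([
  {"hand": 0.03,"x": 0,"y": 0,"z": -0.001,"turn": 0},
  {"hand": 0.052,"x": 0,"y": 0,"z": 0,"turn": 0},
  {"hand": 0.056,"x": 0,"y": 0,"z": 0,"turn": 0},
  {"hand": 0.064,"x": 0,"y": 0,"z": 0,"turn": 0},
  {"hand": 0.07,"x": 0,"y": 0,"z": 0,"turn": 0},
])

```text
t: 23.47
eef_pos: [0.6311, 0.0263, 0.0861]
tcp_rot: [2.222, 2.221, 0.0]
wrist_force: [0.2, 0.1, -0.1]
opening: 0.0696
```

play_rows([
  {"hand": 0.07,"x": 0,"y": 0,"z": 0,"turn": 0},
  {"hand": 0.07,"x": 0,"y": 0,"z": -0.01,"turn": 0},
  {"hand": 0.07,"x": 0,"y": 0,"z": -0.03,"turn": 0},
  {"hand": 0.07,"x": 0,"y": 0,"z": -0.04,"turn": 0},
  {"hand": 0.07,"x": 0,"y": 0,"z": -0.04,"turn": 0},
])

```text
t: 23.88
eef_pos: [0.6302, 0.0263, 0.2073]
tcp_rot: [-2.22, -2.22, 0.003]
wrist_force: [1.1, 0.2, 1.3]
opening: 0.0699
```

play_rows([
  {"hand": 0.07,"x": -0.02,"y": 0,"z": -0.03,"turn": 0},
  {"hand": 0.07,"x": -0.03,"y": -0.01,"z": 0,"turn": 0},
  {"hand": 0.07,"x": -0.035,"y": -0.015,"z": 0,"turn": 0},
  {"hand": 0.07,"x": -0.035,"y": -0.015,"z": 0,"turn": 0},
  {"hand": 0.075,"x": -0.035,"y": -0.015,"z": 0,"turn": 0},
])

```text
t: 24.3
eef_pos: [0.5754, -0.1299, 0.2375]
tcp_rot: [2.22, 2.221, 0.001]
wrist_force: [0.9, -0.4, -0.7]
opening: 0.0751
```

```bash
python3 - <<'E'
from h import *
go((.542,-.290,.233),86)
im,i=shot('wrist','w18.png')
im,i=shot('scene','s18.png',(200,160,340,290),5)
E
```

```text
{'t': 24.3, 'p': array([ 0.5754, -0.1299,  0.2375]), 'yaw': np.float64(90.0), 'tilt': np.float64(0.08), 'd_tool_mm': array([-160.1,  -33.5,    4.5]), 'dist': np.float64(163.6), 'turn': np.float64(4.05)} F [ 0.9 -0.4 -0.7] op 0.0751 q6 [-0.24  0.36  1.71 -0.    1.07 -0.24]
```

View pics/w18.png

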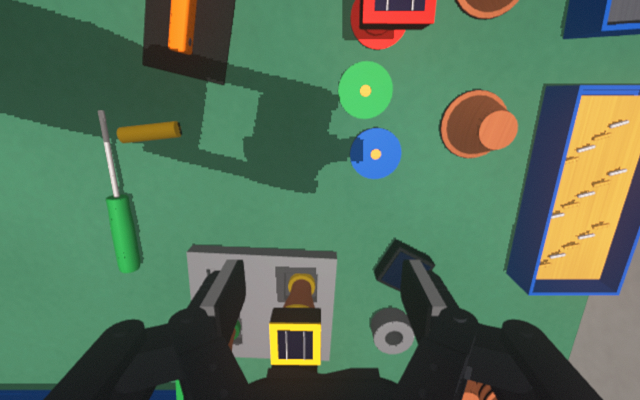

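View pics/s18.png

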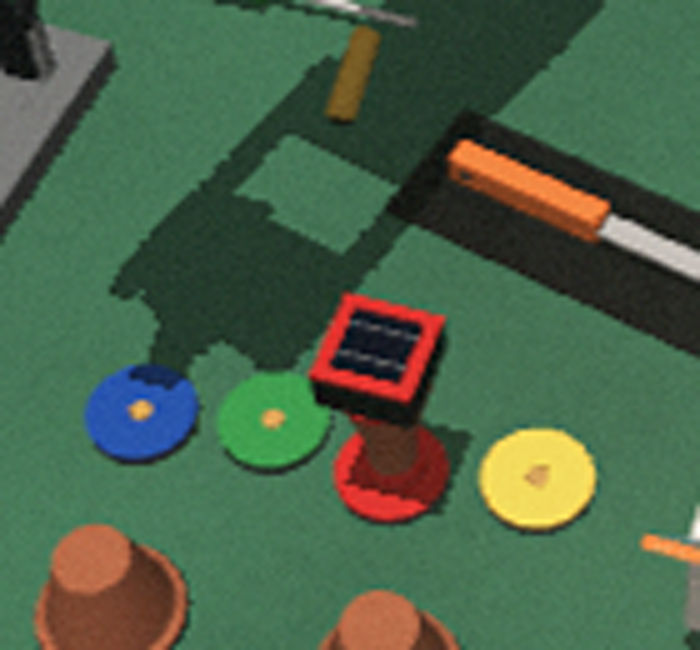

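```bash
python3 - <<'E'
from h import *
im,i=shot('wrist')
for n,lo,hi in [('green',(50,140,60),(80,255,255)),('blue',(105,150,80),(125,255,255))]:
    blobs(im,i,lo,hi,(325,50,415,190),.008,name=n,mn=200)
blobs(im,i,(22,130,60),(34,255,255),(260,305,330,375),.118,name='yel')
print(ray(i,(365.3,90.5),.008))
go((.545,-.291,.233),88)
E
```

```text
green bbox (340, 58, 54, 57) rect c [620.6 -45.4] size [57.5 58.2] ang 89.8
blue bbox (352, 125, 51, 51) rect c [ 635.6 -115.4] size [58.3 58.6] ang 89.8
yel bbox (271, 320, 52, 44) rect c [ 545.4 -290.9] size [54.5 51.3] ang 89.8
[ 0.61936129 -0.04926559  0.008     ]
{'t': 24.45, 'p': array([ 0.5751, -0.131 ,  0.2372]), 'yaw': np.float64(89.8), 'tilt': np.float64(0.04), 'd_tool_mm': array([-160.1,  -29.4,    4.2]), 'dist': np.float64(162.8), 'turn': np.float64(1.76)} F [-0.4  0.5 -0.3] op 0.075 q6 [-0.24  0.36  1.71 -0.    1.07 -0.24]
```

play_rows([
  {"hand": 0.075,"x": -0.03,"y": -0.006,"z": 0,"turn": 0.9},
  {"hand": 0.075,"x": -0.035,"y": -0.006,"z": 0,"turn": 0.9},
  {"hand": 0.075,"x": -0.035,"y": -0.006,"z": 0,"turn": 0},
  {"hand": 0.075,"x": -0.035,"y": -0.006,"z": 0,"turn": 0},
  {"hand": 0.075,"x": -0.025,"y": -0.005,"z": 0,"turn": 0},
])

```text
t: 24.87
eef_pos: [0.5438, -0.2896, 0.2369]
tcp_rot: [2.255, 2.186, 0.0]
wrist_force: [-0.5, 1.0, 0.1]
opening: 0.075
```

play_rows([
  {"hand": 0.075,"x": 0,"y": 0,"z": 0.02,"turn": 0},
  {"hand": 0.075,"x": 0,"y": 0,"z": 0.03,"turn": 0},
  {"hand": 0.075,"x": 0,"y": 0,"z": 0.02,"turn": 0},
  {"hand": 0.075,"x": 0,"y": 0,"z": 0,"turn": 0},
  {"hand": 0.075,"x": 0,"y": 0,"z": 0,"turn": 0},
])

```text
t: 25.28
eef_pos: [0.5435, -0.2871, 0.1658]
tcp_rot: [-2.254, -2.186, 0.001]
wrist_force: [0.7, -0.1, -0.2]
opening: 0.0752
```

```bash
python3 - <<'E'
from h import *
im,i=shot('wrist','w19.png')
blobs(im,i,(22,130,60),(34,255,255),(200,150,450,270),.118,name='yel')
go((.545,-.291,.085),88)
E
```

```text
yel bbox (287, 194, 83, 75) rect c [ 545.7 -290.5] size [52.7 51.4] ang 89.3
yel bbox (309, 169, 36, 17) rect c [ 545.2 -253.2] size [21.5  9.9] ang 0.2
{'t': 25.33, 'p': array([ 0.5444, -0.2876,  0.1671]), 'yaw': np.float64(88.2), 'tilt': np.float64(0.04), 'd_tool_mm': array([-3.4,  0.7, 82.1]), 'dist': np.float64(82.2), 'turn': np.float64(0.25)} F [-0.3 -0.6  0.2] op 0.0753 q6 [-0.51  0.49  1.7   0.    0.96 -0.47]
```

View pics/w19.png

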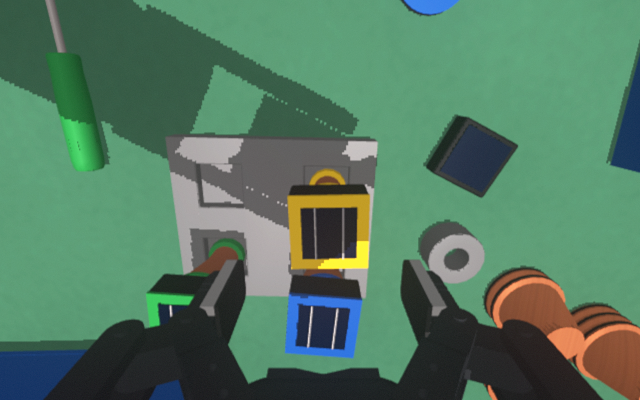

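play_rows([
  {"hand": 0.075,"x": -0.003,"y": 0.001,"z": 0.02,"turn": -1},
  {"hand": 0.075,"x": 0,"y": 0,"z": 0.03,"turn": 0},
  {"hand": 0.075,"x": 0,"y": 0,"z": 0.02,"turn": 0},
  {"hand": 0.075,"x": 0,"y": 0,"z": 0.01,"turn": 0},
  {"hand": 0.075,"x": 0,"y": 0,"z": 0,"turn": 0},
])

```text
t: 25.75
eef_pos: [0.5442, -0.2905, 0.0856]
tcp_rot: [-2.235, -2.205, 0.001]
wrist_force: [-0.9, 1.0, 0.6]
opening: 0.075
```

play_rows([
  {"hand": 0.06,"x": 0,"y": 0,"z": 0,"turn": 0},
  {"hand": 0.05,"x": 0,"y": 0,"z": 0,"turn": 0},
  {"hand": 0.04,"x": 0,"y": 0,"z": 0,"turn": 0},
  {"hand": 0.03,"x": 0,"y": 0,"z": 0,"turn": 0},
  {"hand": 0.03,"x": 0,"y": 0,"z": 0,"turn": 0},
], newtons=80)

```text
t: 26.17
eef_pos: [0.5462, -0.292, 0.0886]
tcp_rot: [2.234, 2.202, 0.002]
wrist_force: [0.9, 0.7, 8.1]
opening: 0.0504
```

play_rows([
  {"hand": 0.03,"x": 0,"y": 0,"z": -0.005,"turn": 0},
  {"hand": 0.03,"x": 0,"y": 0,"z": -0.015,"turn": 0},
  {"hand": 0.03,"x": 0,"y": 0,"z": -0.03,"turn": 0},
  {"hand": 0.03,"x": 0,"y": 0,"z": -0.04,"turn": 0},
  {"hand": 0.03,"x": 0,"y": 0,"z": -0.04,"turn": 0},
])

```text
t: 26.58
eef_pos: [0.543, -0.2904, 0.2169]
tcp_rot: [-2.235, -2.203, 0.002]
wrist_force: [1.3, -1.6, -1.6]
opening: 0.0508
```

play_rows([
  {"hand": 0.03,"x": 0,"y": 0,"z": -0.015,"turn": 0},
  {"hand": 0.03,"x": 0,"y": 0,"z": -0.005,"turn": 0},
  {"hand": 0.03,"x": 0,"y": 0,"z": 0,"turn": 0},
  {"hand": 0.03,"x": 0,"y": 0,"z": 0,"turn": 0},
  {"hand": 0.03,"x": 0,"y": 0,"z": 0,"turn": 0},
])

```text
t: 27.0
eef_pos: [0.543, -0.2904, 0.2341]
tcp_rot: [-2.234, -2.203, 0.002]
wrist_force: [0.4, 0.5, -3.0]
opening: 0.0507
```

```bash
python3 - <<'E'
from h import *
go((.6144,.1016,.235),90)
s,p,R=pose(); im,i=shot('wrist','w20.png')
blobs(im,i,(22,130,60),(34,255,255),(240,235,400,365),p[2]+.0318,name='yel')
E
```

```text
{'t': 27.0, 'p': array([ 0.543 , -0.2904,  0.2341]), 'yaw': np.float64(89.2), 'tilt': np.float64(0.23), 'd_tool_mm': array([392.9,  65.8,  -0.4]), 'dist': np.float64(398.4), 'turn': np.float64(-0.81)} F [ 0.4  0.5 -3. ] op 0.0507 q6 [-0.51  0.41  1.65 -0.    1.09 -0.5 ]
yel bbox (258, 242, 131, 110) rect c [ 541.7 -287.4] size [51.7 50.8] ang 88.8
```

View pics/w20.png

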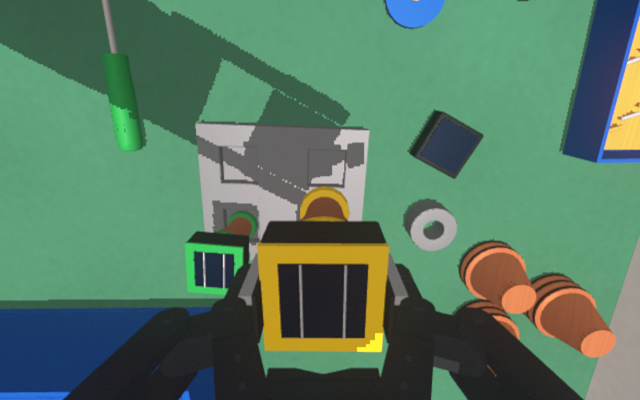

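play_rows([
  {"hand": 0.03,"x": 0.02,"y": 0.004,"z": 0,"turn": 0},
  {"hand": 0.03,"x": 0.03,"y": 0.006,"z": 0,"turn": 0},
  {"hand": 0.03,"x": 0.035,"y": 0.006,"z": 0,"turn": 0},
  {"hand": 0.03,"x": 0.036,"y": 0.006,"z": 0,"turn": 0},
  {"hand": 0.03,"x": 0.036,"y": 0.006,"z": 0,"turn": 0},
])

```text
t: 27.47
eef_pos: [0.5738, -0.133, 0.2345]
tcp_rot: [-2.236, -2.203, 0.002]
wrist_force: [0.8, 1.3, -2.3]
opening: 0.0509
```

play_rows([
  {"hand": 0.03,"x": 0.036,"y": 0.006,"z": 0,"turn": 0},
  {"hand": 0.03,"x": 0.036,"y": 0.006,"z": 0,"turn": 0},
  {"hand": 0.03,"x": 0.036,"y": 0.006,"z": 0,"turn": 0},
  {"hand": 0.03,"x": 0.036,"y": 0.006,"z": 0,"turn": 0},
  {"hand": 0.03,"x": 0.036,"y": 0.006,"z": 0,"turn": 0},
])

```text
t: 27.88
eef_pos: [0.6063, 0.0468, 0.2344]
tcp_rot: [-2.236, -2.204, 0.004]
wrist_force: [0.9, 0.1, -1.9]
opening: 0.0509
```

play_rows([
  {"hand": 0.03,"x": 0.03,"y": 0.004,"z": 0,"turn": 0},
  {"hand": 0.03,"x": 0.018,"y": 0.003,"z": 0,"turn": 0},
  {"hand": 0.03,"x": 0.006,"y": 0,"z": 0,"turn": 0},
  {"hand": 0.03,"x": 0,"y": 0,"z": 0,"turn": 0},
  {"hand": 0.03,"x": 0,"y": 0,"z": 0,"turn": 0},
])

```text
t: 28.3
eef_pos: [0.6141, 0.0985, 0.235]
tcp_rot: [-2.236, -2.206, 0.003]
wrist_force: [-1.3, -0.3, -2.3]
opening: 0.0506
```

```bash
python3 - <<'E'
from h import *
go((.6145,.0995,.0886),90)
E
```

```text
{'t': 28.3, 'p': array([0.6141, 0.0985, 0.235 ]), 'yaw': np.float64(89.2), 'tilt': np.float64(0.14), 'd_tool_mm': array([  1.1,   0.7, 146.4]), 'dist': np.float64(146.4), 'turn': np.float64(-0.77)} F [-1.3 -0.3 -2.3] op 0.0506 q6 [ 0.14  0.42  1.63 -0.    1.1   0.15]
```

play_rows([
  {"hand": 0.03,"x": 0.001,"y": 0,"z": 0.015,"turn": 0},
  {"hand": 0.03,"x": 0,"y": 0,"z": 0.03,"turn": 0},
  {"hand": 0.03,"x": 0,"y": 0,"z": 0.035,"turn": 0},
  {"hand": 0.03,"x": 0,"y": 0,"z": 0.03,"turn": 0},
  {"hand": 0.03,"x": 0,"y": 0,"z": 0.015,"turn": 0},
])

```text
t: 28.72
eef_pos: [0.6122, 0.0977, 0.1072]
tcp_rot: [-2.237, -2.201, 0.008]
wrist_force: [-0.9, -0.8, -2.5]
opening: 0.0509
```

play_rows([
  {"hand": 0.03,"x": 0,"y": 0,"z": 0.008,"turn": 0},
  {"hand": 0.03,"x": 0,"y": 0,"z": 0.003,"turn": 0},
  {"hand": 0.03,"x": 0,"y": 0,"z": 0,"turn": 0},
  {"hand": 0.03,"x": 0,"y": 0,"z": 0,"turn": 0},
  {"hand": 0.03,"x": 0,"y": 0,"z": 0,"turn": 0},
])

```text
t: 29.13
eef_pos: [0.616, 0.0998, 0.1018]
tcp_rot: [2.236, 2.204, 0.003]
wrist_force: [0.0, 0.1, -2.4]
opening: 0.0508
```

```bash
python3 - <<'E'
from h import *
go((.6145,.0995,.0886),90)
shot('scene','s21.png',(200,160,340,290),5)
E
```

```text
{'t': 29.13, 'p': array([0.616 , 0.0998, 0.1018]), 'yaw': np.float64(89.2), 'tilt': np.float64(0.15), 'd_tool_mm': array([-0.4, -1.5, 13.2]), 'dist': np.float64(13.3), 'turn': np.float64(-0.83)} F [ 0.   0.1 -2.4] op 0.0508 q6 [ 0.14  0.58  1.71 -0.    0.84  0.16]
```

View pics/s21.png

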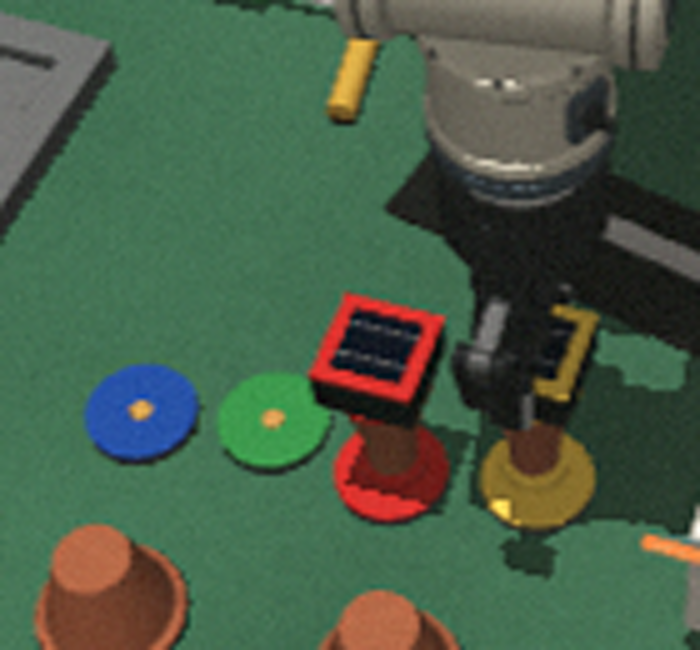

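play_rows([
  {"hand": 0.03,"x": 0,"y": -0.001,"z": 0.005,"turn": 0},
  {"hand": 0.03,"x": 0,"y": 0,"z": 0.005,"turn": 0},
  {"hand": 0.03,"x": 0,"y": 0,"z": 0.002,"turn": 0},
  {"hand": 0.03,"x": 0,"y": 0,"z": 0.001,"turn": 0},
  {"hand": 0.03,"x": 0,"y": 0,"z": 0,"turn": 0},
])

```text
t: 29.6
eef_pos: [0.6139, 0.1002, 0.0886]
tcp_rot: [-2.237, -2.206, 0.0]
wrist_force: [-3.7, -0.2, 10.4]
opening: 0.0509
```

play_rows([
  {"hand": 0.03,"x": 0,"y": 0,"z": 0.0,"turn": 0},
  {"hand": 0.03,"x": 0,"y": 0,"z": 0,"turn": 0},
  {"hand": 0.03,"x": 0,"y": 0,"z": 0,"turn": 0},
  {"hand": 0.03,"x": 0,"y": 0,"z": 0,"turn": 0},
  {"hand": 0.03,"x": 0,"y": 0,"z": 0,"turn": 0},
])

```text
t: 30.02
eef_pos: [0.6138, 0.1002, 0.0886]
tcp_rot: [-2.237, -2.206, 0.0]
wrist_force: [-3.8, -0.7, 10.6]
opening: 0.0507
```

In contact. Release and retreat, then back toward the rack.

play_rows([
  {"hand": 0.03,"x": 0,"y": 0,"z": -0.001,"turn": 0},
  {"hand": 0.052,"x": 0,"y": 0,"z": 0,"turn": 0},
  {"hand": 0.056,"x": 0,"y": 0,"z": 0,"turn": 0},
  {"hand": 0.064,"x": 0,"y": 0,"z": 0,"turn": 0},
  {"hand": 0.07,"x": 0,"y": 0,"z": 0,"turn": 0},
])

```text
t: 30.43
eef_pos: [0.614, 0.1, 0.0882]
tcp_rot: [2.237, 2.206, 0.0]
wrist_force: [0.2, -0.1, 0.2]
opening: 0.07
```

play_rows([
  {"hand": 0.07,"x": 0,"y": 0,"z": 0,"turn": 0},
  {"hand": 0.07,"x": 0,"y": 0,"z": -0.01,"turn": 0},
  {"hand": 0.07,"x": 0,"y": 0,"z": -0.03,"turn": 0},
  {"hand": 0.07,"x": 0,"y": 0,"z": -0.04,"turn": 0},
  {"hand": 0.07,"x": 0,"y": 0,"z": -0.04,"turn": 0},
])

```text
t: 30.85
eef_pos: [0.613, 0.0999, 0.2093]
tcp_rot: [-2.236, -2.205, 0.003]
wrist_force: [1.3, 0.5, 0.4]
opening: 0.0702
```

play_rows([
  {"hand": 0.07,"x": -0.02,"y": 0,"z": -0.03,"turn": 0},
  {"hand": 0.07,"x": -0.035,"y": -0.006,"z": 0,"turn": 0},
  {"hand": 0.07,"x": -0.037,"y": -0.006,"z": 0,"turn": 0},
  {"hand": 0.07,"x": -0.037,"y": -0.006,"z": 0,"turn": 0},
  {"hand": 0.075,"x": -0.037,"y": -0.006,"z": 0,"turn": 0},
])

```text
t: 31.27
eef_pos: [0.5872, -0.067, 0.2396]
tcp_rot: [2.235, 2.206, 0.001]
wrist_force: [-0.2, -0.0, 0.5]
opening: 0.0753
```

play_rows([
  {"hand": 0.07,"x": -0.038,"y": -0.006,"z": 0,"turn": 0},
  {"hand": 0.07,"x": -0.038,"y": -0.006,"z": 0,"turn": 0},
  {"hand": 0.07,"x": -0.038,"y": -0.006,"z": 0,"turn": 0},
  {"hand": 0.07,"x": -0.03,"y": -0.006,"z": 0,"turn": 0},
  {"hand": 0.075,"x": -0.01,"y": 0,"z": 0,"turn": 0},
])

```text
t: 31.68
eef_pos: [0.5602, -0.2232, 0.2392]
tcp_rot: [2.24, 2.201, -0.001]
wrist_force: [0.0, 1.1, -0.9]
opening: 0.0748
```

```bash
python3 - <<'E'
from h import *
go((.539,-.364,.235),84)
im,i=shot('wrist','w22.png')
im,i=shot('scene','s22.png',(120,100,400,310),2.8)
E
```

```text
{'t': 31.68, 'p': array([ 0.5602, -0.2232,  0.2392]), 'yaw': np.float64(89.0), 'tilt': np.float64(0.08), 'd_tool_mm': array([-141.1,  -18.8,    4.3]), 'dist': np.float64(142.4), 'turn': np.float64(5.01)} F [ 0.   1.1 -0.9] op 0.0748 q6 [-0.4   0.38  1.67 -0.    1.08 -0.38]
```

View pics/w22.png

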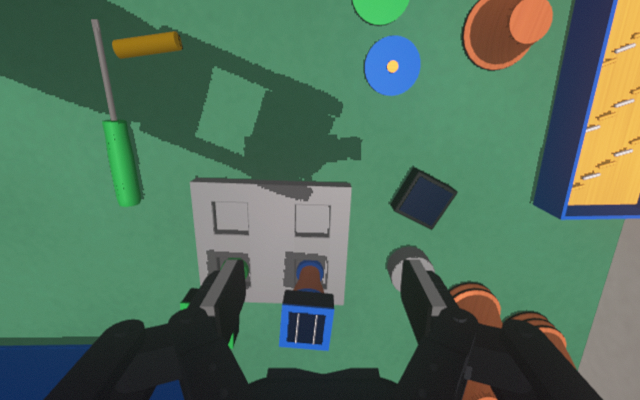

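View pics/s22.png

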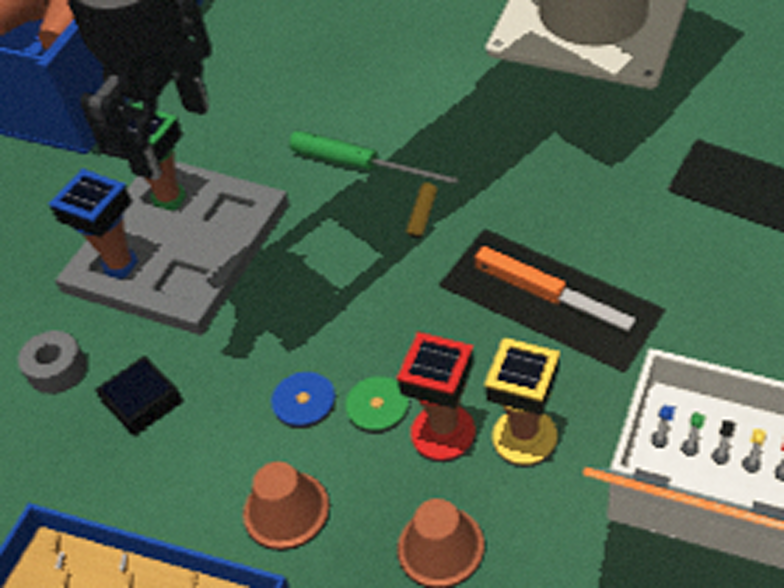

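play_rows([
  {"hand": 0.075,"x": -0.03,"y": -0.004,"z": 0,"turn": 2},
  {"hand": 0.075,"x": -0.038,"y": -0.003,"z": 0,"turn": 2},
  {"hand": 0.075,"x": -0.038,"y": -0.001,"z": 0,"turn": 2},
  {"hand": 0.075,"x": -0.028,"y": 0,"z": 0,"turn": 0},
  {"hand": 0.075,"x": -0.008,"y": 0,"z": 0,"turn": 0},
])

```text
t: 32.2
eef_pos: [0.5439, -0.3627, 0.2386]
tcp_rot: [2.35, 2.083, -0.0]
wrist_force: [0.4, 0.1, 0.3]
opening: 0.0751
```

play_rows([
  {"hand": 0.075,"x": 0,"y": 0,"z": 0.02,"turn": 0},
  {"hand": 0.075,"x": 0,"y": 0,"z": 0.03,"turn": 0},
  {"hand": 0.075,"x": 0,"y": 0,"z": 0.02,"turn": 0},
  {"hand": 0.075,"x": 0,"y": 0,"z": 0,"turn": 0},
  {"hand": 0.075,"x": 0,"y": 0,"z": 0,"turn": 0},
])

```text
t: 32.62
eef_pos: [0.5438, -0.3585, 0.1677]
tcp_rot: [-2.346, -2.086, 0.0]
wrist_force: [-1.1, 0.6, -0.2]
opening: 0.0749
```

```bash
python3 - <<'E'
from h import *
im,i=shot('wrist','w23.png')
blobs(im,i,(105,150,60),(125,255,255),(240,190,410,290),.118,name='blue')
go((.539,-.3645,.086),84)
E
```

```text
blue bbox (280, 198, 80, 73) rect c [ 539.1 -364.4] size [51.8 50.9] ang 83.3
{'t': 32.67, 'p': array([ 0.5446, -0.3594,  0.1691]), 'yaw': np.float64(83.3), 'tilt': np.float64(0.02), 'd_tool_mm': array([-5.7, -5. , 83.1]), 'dist': np.float64(83.4), 'turn': np.float64(-0.72)} F [ 0.8 -0.2 -0.2] op 0.075 q6 [-0.6   0.53  1.61  0.    1.   -0.48]
```

View pics/w23.png

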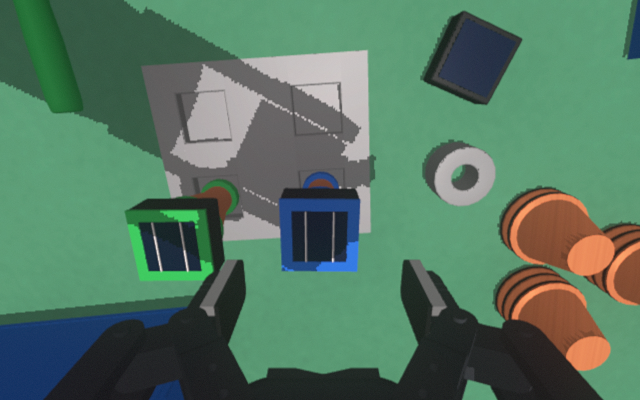

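play_rows([
  {"hand": 0.075,"x": -0.006,"y": -0.005,"z": 0.015,"turn": 0},
  {"hand": 0.075,"x": 0,"y": 0,"z": 0.03,"turn": 0},
  {"hand": 0.075,"x": 0,"y": 0,"z": 0.025,"turn": 0},
  {"hand": 0.075,"x": 0,"y": 0,"z": 0.012,"turn": 0},
  {"hand": 0.075,"x": 0,"y": 0,"z": 0,"turn": 0},
])

```text
t: 33.08
eef_pos: [0.5375, -0.3649, 0.085]
tcp_rot: [-2.347, -2.084, 0.001]
wrist_force: [-0.6, 0.2, -0.7]
opening: 0.0748
```

play_rows([
  {"hand": 0.06,"x": 0,"y": 0,"z": 0,"turn": 0},
  {"hand": 0.05,"x": 0,"y": 0,"z": 0,"turn": 0},
  {"hand": 0.04,"x": 0,"y": 0,"z": 0,"turn": 0},
  {"hand": 0.03,"x": 0,"y": 0,"z": 0,"turn": 0},
  {"hand": 0.03,"x": 0,"y": 0,"z": 0,"turn": 0},
], newtons=80)

```text
t: 33.5
eef_pos: [0.5397, -0.367, 0.0888]
tcp_rot: [2.346, 2.083, 0.002]
wrist_force: [0.5, 0.2, 6.3]
opening: 0.0509
```

play_rows([
  {"hand": 0.03,"x": 0,"y": 0,"z": -0.005,"turn": 0},
  {"hand": 0.03,"x": 0,"y": 0,"z": -0.015,"turn": 0},
  {"hand": 0.03,"x": 0,"y": 0,"z": -0.03,"turn": 0},
  {"hand": 0.03,"x": 0,"y": 0,"z": -0.04,"turn": 0},
  {"hand": 0.03,"x": 0,"y": 0,"z": -0.04,"turn": 0},
])

```text
t: 33.92
eef_pos: [0.5368, -0.3651, 0.2168]
tcp_rot: [-2.347, -2.083, 0.001]
wrist_force: [0.7, -0.6, -2.5]
opening: 0.0504
```

play_rows([
  {"hand": 0.03,"x": 0,"y": 0,"z": -0.015,"turn": 0},
  {"hand": 0.03,"x": 0,"y": 0,"z": -0.005,"turn": 0},
  {"hand": 0.03,"x": 0,"y": 0,"z": 0,"turn": 0},
  {"hand": 0.03,"x": 0,"y": 0,"z": 0,"turn": 0},
  {"hand": 0.03,"x": 0,"y": 0,"z": 0,"turn": 0},
])

```text
t: 34.33
eef_pos: [0.5367, -0.3651, 0.2339]
tcp_rot: [-2.346, -2.083, 0.001]
wrist_force: [-0.9, 0.2, -3.4]
opening: 0.0508
```

```bash
python3 - <<'E'
from h import *
go((.6356,-.115,.235),90)
s,p,R=pose(); im,i=shot('wrist','w24.png')
blobs(im,i,(105,150,60),(125,255,255),(240,235,400,365),p[2]+.031,name='blue')
E
```

```text
{'t': 34.33, 'p': array([ 0.5367, -0.3651,  0.2339]), 'yaw': np.float64(83.2), 'tilt': np.float64(0.24), 'd_tool_mm': array([260.1,  68.5,  -0.8]), 'dist': np.float64(268.9), 'turn': np.float64(-6.81)} F [-0.9  0.2 -3.4] op 0.0508 q6 [-0.62  0.46  1.57 -0.    1.12 -0.5 ]
blue bbox (258, 240, 131, 109) rect c [ 535.7 -361.6] size [51.6 50.7] ang 82.9
```

View pics/w24.png

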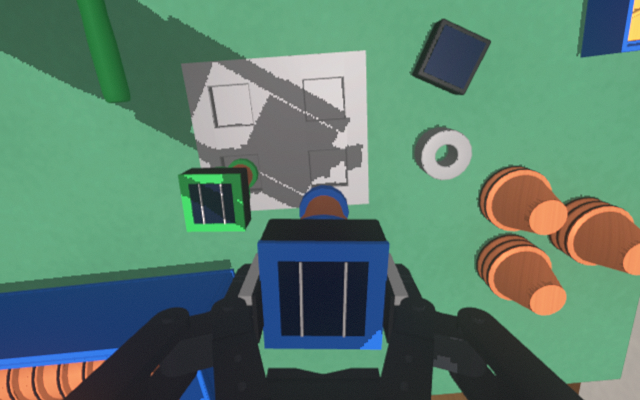

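```bash
python3 - <<'E'
from h import *
go((.636,-.1175,.235),83.2)
E
```

```text
{'t': 34.38, 'p': array([ 0.5368, -0.3651,  0.2339]), 'yaw': np.float64(83.2), 'tilt': np.float64(0.24), 'd_tool_mm': array([257.7,  69.1,  -0.9]), 'dist': np.float64(266.8), 'turn': np.float64(-0.01)} F [ 1.  -0.7 -3.1] op 0.0509 q6 [-0.62  0.46  1.57 -0.    1.12 -0.5 ]
```

play_rows([
  {"hand": 0.03,"x": 0.02,"y": 0.005,"z": 0,"turn": 0},
  {"hand": 0.03,"x": 0.03,"y": 0.008,"z": 0,"turn": 0},
  {"hand": 0.03,"x": 0.035,"y": 0.01,"z": 0,"turn": 0},
  {"hand": 0.03,"x": 0.036,"y": 0.01,"z": 0,"turn": 0},
  {"hand": 0.03,"x": 0.036,"y": 0.01,"z": 0,"turn": 0},
])

```text
t: 34.8
eef_pos: [0.5988, -0.2136, 0.2343]
tcp_rot: [-2.348, -2.083, 0.002]
wrist_force: [0.9, -0.3, -2.1]
opening: 0.051
```

play_rows([
  {"hand": 0.03,"x": 0.036,"y": 0.01,"z": 0,"turn": 0},
  {"hand": 0.03,"x": 0.035,"y": 0.009,"z": 0,"turn": 0},
  {"hand": 0.03,"x": 0.022,"y": 0.006,"z": 0,"turn": 0},
  {"hand": 0.03,"x": 0.008,"y": 0.001,"z": 0,"turn": 0},
  {"hand": 0.03,"x": 0,"y": 0,"z": 0,"turn": 0},
])

```text
t: 35.22
eef_pos: [0.6368, -0.1158, 0.2346]
tcp_rot: [-2.345, -2.087, 0.002]
wrist_force: [-0.3, -0.2, -3.0]
opening: 0.0508
```

play_rows([
  {"hand": 0.03,"x": 0,"y": 0,"z": 0,"turn": 0},
  {"hand": 0.03,"x": 0,"y": 0,"z": 0.015,"turn": 0},
  {"hand": 0.03,"x": 0,"y": 0,"z": 0.03,"turn": 0},
  {"hand": 0.03,"x": 0,"y": 0,"z": 0.03,"turn": 0},
  {"hand": 0.03,"x": 0,"y": 0,"z": 0.02,"turn": 0},
])

```text
t: 35.63
eef_pos: [0.635, -0.1198, 0.1385]
tcp_rot: [-2.35, -2.082, 0.003]
wrist_force: [-1.2, -0.3, -4.0]
opening: 0.0507
```

play_rows([
  {"hand": 0.03,"x": 0,"y": 0,"z": 0.02,"turn": 0},
  {"hand": 0.03,"x": 0,"y": 0,"z": 0.01,"turn": 0},
  {"hand": 0.03,"x": 0,"y": 0,"z": 0,"turn": 0},
  {"hand": 0.03,"x": 0,"y": 0,"z": 0,"turn": 0},
  {"hand": 0.03,"x": 0,"y": 0,"z": 0,"turn": 0},
])

```text
t: 36.05
eef_pos: [0.6378, -0.1188, 0.1125]
tcp_rot: [2.349, 2.084, 0.002]
wrist_force: [0.4, 0.3, -2.0]
opening: 0.0507
```

```bash
python3 - <<'E'
from h import *
go((.636,-.1175,.0888),83.2)
shot('scene','s25.png',(200,160,340,290),5)
E
```

```text
{'t': 36.05, 'p': array([ 0.6378, -0.1188,  0.1125]), 'yaw': np.float64(83.1), 'tilt': np.float64(0.11), 'd_tool_mm': array([ 1.1, -2. , 23.7]), 'dist': np.float64(23.8), 'turn': np.float64(-0.05)} F [ 0.4  0.3 -2. ] op 0.0507 q6 [-0.2   0.6   1.65 -0.    0.89 -0.08]
```

View pics/s25.png

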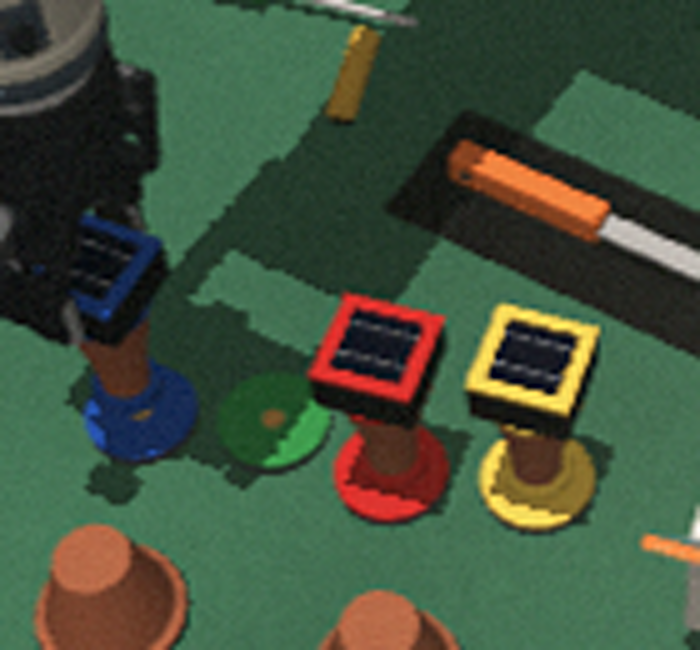

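play_rows([
  {"hand": 0.03,"x": 0.001,"y": -0.001,"z": 0.007,"turn": 0},
  {"hand": 0.03,"x": 0,"y": 0,"z": 0.008,"turn": 0},
  {"hand": 0.03,"x": 0,"y": 0,"z": 0.005,"turn": 0},
  {"hand": 0.03,"x": 0,"y": 0,"z": 0.002,"turn": 0},
  {"hand": 0.03,"x": 0,"y": 0,"z": 0.001,"turn": 0},
])

```text
t: 36.52
eef_pos: [0.6356, -0.1166, 0.0887]
tcp_rot: [-2.348, -2.085, 0.002]
wrist_force: [-5.4, 2.1, 15.4]
opening: 0.0508
```

play_rows([
  {"hand": 0.03,"x": 0,"y": 0,"z": 0.0,"turn": 0},
  {"hand": 0.03,"x": 0,"y": 0,"z": 0,"turn": 0},
  {"hand": 0.03,"x": 0,"y": 0,"z": 0,"turn": 0},
  {"hand": 0.03,"x": 0,"y": 0,"z": 0,"turn": 0},
  {"hand": 0.03,"x": 0,"y": 0,"z": 0,"turn": 0},
])

```text
t: 36.93
eef_pos: [0.6356, -0.1166, 0.0888]
tcp_rot: [-2.348, -2.085, 0.001]
wrist_force: [-3.3, 0.2, 5.1]
opening: 0.0509
```

play_rows([
  {"hand": 0.03,"x": 0,"y": 0,"z": -0.001,"turn": 0},
  {"hand": 0.052,"x": 0,"y": 0,"z": 0,"turn": 0},
  {"hand": 0.056,"x": 0,"y": 0,"z": 0,"turn": 0},
  {"hand": 0.064,"x": 0,"y": 0,"z": 0,"turn": 0},
  {"hand": 0.07,"x": 0,"y": 0,"z": 0,"turn": 0},
])

```text
t: 37.35
eef_pos: [0.6365, -0.1169, 0.0894]
tcp_rot: [2.349, 2.085, 0.0]
wrist_force: [-0.1, 0.0, 0.5]
opening: 0.0702
```

play_rows([
  {"hand": 0.07,"x": 0,"y": 0,"z": 0,"turn": 0},
  {"hand": 0.07,"x": 0,"y": 0,"z": -0.01,"turn": 0},
  {"hand": 0.07,"x": 0,"y": 0,"z": -0.03,"turn": 0},
  {"hand": 0.07,"x": 0,"y": 0,"z": -0.04,"turn": 0},
  {"hand": 0.07,"x": 0,"y": 0,"z": -0.04,"turn": 0},
])

```text
t: 37.77
eef_pos: [0.6354, -0.1167, 0.2104]
tcp_rot: [-2.348, -2.084, 0.002]
wrist_force: [1.3, -0.6, -0.4]
opening: 0.07
```

```bash
python3 - <<'E'
from h import *
go((.445,-.357,.238),84)
shot('scene','s26.png',(200,160,340,290),5)
E
```

```text
{'t': 37.77, 'p': array([ 0.6354, -0.1167,  0.2104]), 'yaw': np.float64(83.2), 'tilt': np.float64(0.12), 'd_tool_mm': array([-261.2, -160.6,  -27.3]), 'dist': np.float64(307.9), 'turn': np.float64(-0.81)} F [ 1.3 -0.6 -0.4] op 0.07 q6 [-0.2   0.48  1.6  -0.    1.07 -0.08]
```

View pics/s26.png

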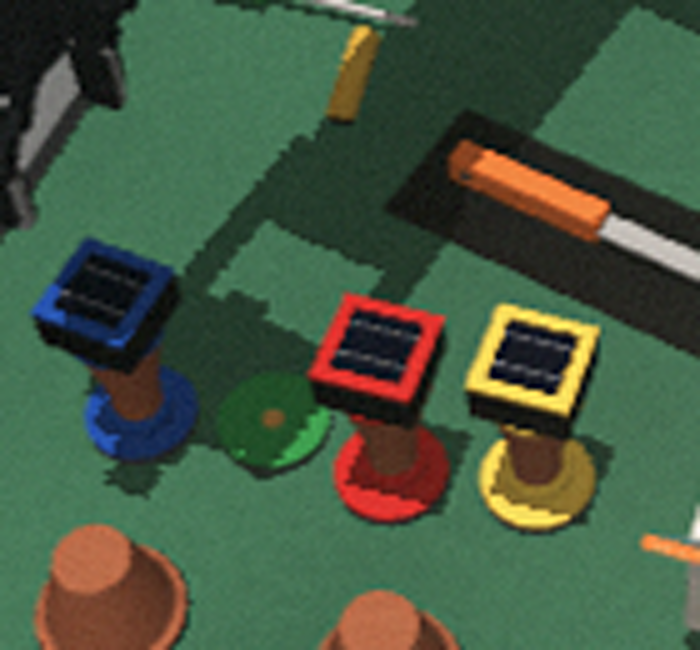

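Blue stands. Now the green lamp.

play_rows([
  {"hand": 0.075,"x": -0.02,"y": -0.01,"z": -0.025,"turn": 0},
  {"hand": 0.075,"x": -0.03,"y": -0.018,"z": 0,"turn": 0},
  {"hand": 0.075,"x": -0.033,"y": -0.02,"z": 0,"turn": 0},
  {"hand": 0.075,"x": -0.033,"y": -0.02,"z": 0,"turn": 0},
  {"hand": 0.075,"x": -0.033,"y": -0.02,"z": 0,"turn": 0},
])

```text
t: 38.23
eef_pos: [0.5302, -0.2553, 0.2353]
tcp_rot: [2.348, 2.086, 0.001]
wrist_force: [-0.2, -0.8, -0.4]
opening: 0.075
```

play_rows([
  {"hand": 0.075,"x": -0.033,"y": -0.02,"z": 0,"turn": 0},
  {"hand": 0.075,"x": -0.033,"y": -0.02,"z": 0,"turn": 0},
  {"hand": 0.075,"x": -0.026,"y": -0.02,"z": 0,"turn": 0},
  {"hand": 0.075,"x": -0.012,"y": -0.009,"z": 0,"turn": 0},
  {"hand": 0.075,"x": 0,"y": 0,"z": 0,"turn": 0},
])

```text
t: 38.65
eef_pos: [0.4481, -0.3518, 0.235]
tcp_rot: [2.353, 2.081, -0.001]
wrist_force: [-0.0, -0.3, -0.0]
opening: 0.0752
```

play_rows([
  {"hand": 0.075,"x": 0,"y": 0,"z": 0.02,"turn": 0},
  {"hand": 0.075,"x": 0,"y": 0,"z": 0.03,"turn": 0},
  {"hand": 0.075,"x": 0,"y": 0,"z": 0.02,"turn": 0},
  {"hand": 0.075,"x": 0,"y": 0,"z": 0,"turn": 0},
  {"hand": 0.075,"x": 0,"y": 0,"z": 0,"turn": 0},
])

```text
t: 39.07
eef_pos: [0.4505, -0.3486, 0.164]
tcp_rot: [-2.347, -2.085, 0.0]
wrist_force: [0.0, -0.3, 0.5]
opening: 0.0747
```

```bash
python3 - <<'E'
from h import *
im,i=shot('wrist','w27.png')
blobs(im,i,(50,170,30),(75,255,255),(230,150,420,290),.118,name='green')
go((.445,-.357,.088),84)
E
```

```text
green bbox (271, 211, 80, 71) rect c [ 440.2 -360.7] size [50.7 50.6] ang 83.3
{'t': 39.12, 'p': array([ 0.4512, -0.3493,  0.1651]), 'yaw': np.float64(83.2), 'tilt': np.float64(0.04), 'd_tool_mm': array([-8.4, -5.3, 77.1]), 'dist': np.float64(77.7), 'turn': np.float64(-0.77)} F [ 0.8 -0.3 -0.3] op 0.0755 q6 [-0.68  0.43  1.8   0.    0.91 -0.56]
```

View pics/w27.png

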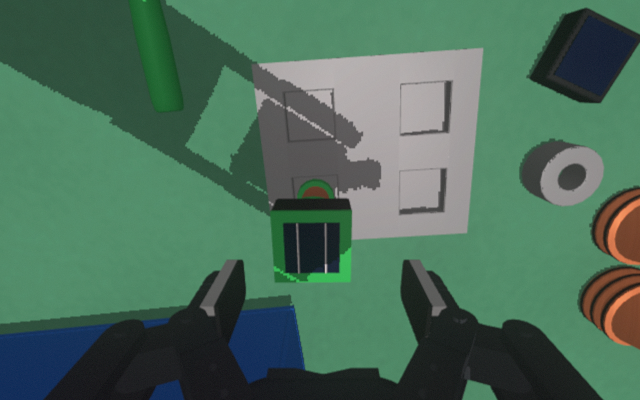

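```bash
python3 - <<'E'
from h import *
i=env.camera_info('scene')
a=ray(i,(141,150),0);print('bin bottom corner',a)
for z in (.06,.08,.1,.12,.14): print(z,ray(i,(143,121),z).round(3),proj(i,[a[0],a[1],z]).round(1))
shot('scene','s28.png',(60,30,220,210),4)
E
```

```text
bin bottom corner [ 3.90902750e-01 -5.27986076e-01  1.11022302e-16]
0.06 [ 0.321 -0.54   0.06 ] [134.5 136.2]
0.08 [ 0.339 -0.521  0.08 ] [132.2 131.3]
0.1 [ 0.358 -0.503  0.1  ] [129.8 126.3]
0.12 [ 0.377 -0.484  0.12 ] [127.4 121.3]
0.14 [ 0.395 -0.465  0.14 ] [124.9 116. ]
```

View pics/s28.png

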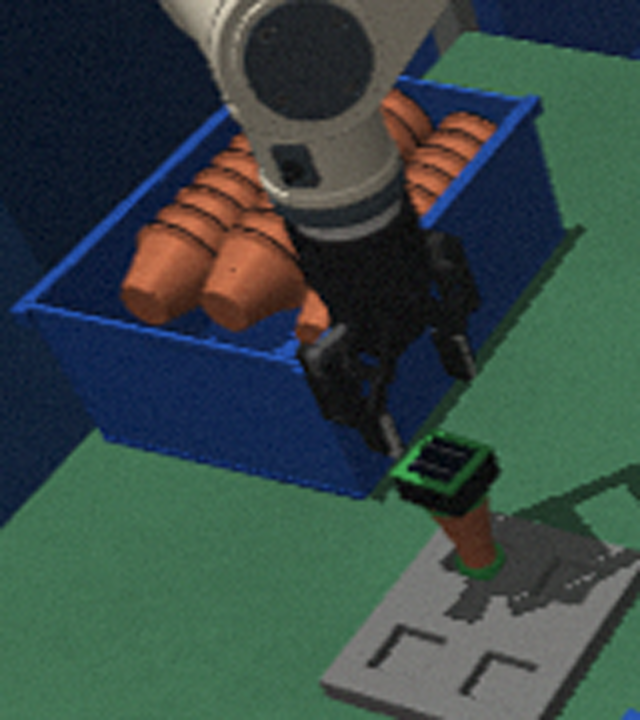

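```bash
python3 - <<'E'
from h import *
i=env.camera_info('scene')
for p in [(153.7,154.2),(205,87.5)]: print('bot',ray(i,p,0).round(3))
for z in (.08,.1,.12,.14): print(z,ray(i,(137,119.5),z).round(3),ray(i,(195,55),z).round(3))
E
```

```text
bot [ 0.396 -0.479 -0.   ]
bot [ 0.034 -0.475 -0.   ]
0.08 [ 0.338 -0.543  0.08 ] [-0.038 -0.531  0.08 ]
0.1 [ 0.357 -0.524  0.1  ] [-0.011 -0.512  0.1  ]
0.12 [ 0.376 -0.505  0.12 ] [ 0.017 -0.494  0.12 ]
0.14 [ 0.394 -0.486  0.14 ] [ 0.044 -0.475  0.14 ]
```

play_rows([
  {"hand": 0.075,"x": -0.006,"y": -0.005,"z": 0,"turn": 0},
  {"hand": 0.075,"x": -0.006,"y": -0.005,"z": 0,"turn": 0},
  {"hand": 0.075,"x": 0,"y": 0,"z": 0.02,"turn": 0},
  {"hand": 0.075,"x": 0,"y": 0,"z": 0.02,"turn": 0},
  {"hand": 0.075,"x": 0,"y": 0,"z": 0.01,"turn": 0},
])

```text
t: 39.58
eef_pos: [0.438, -0.3605, 0.1135]
tcp_rot: [-2.35, -2.084, 0.0]
wrist_force: [-0.4, 0.2, -0.4]
opening: 0.075
```

```bash
python3 - <<'E'
from h import *
go((.4402,-.361,.0875),83.3)
E
```

```text
{'t': 39.58, 'p': array([ 0.438 , -0.3605,  0.1135]), 'yaw': np.float64(83.1), 'tilt': np.float64(0.03), 'd_tool_mm': array([-0.3,  2.3, 26. ]), 'dist': np.float64(26.1), 'turn': np.float64(-0.15)} F [-0.4  0.2 -0.4] op 0.075 q6 [-0.71  0.5   1.83 -0.    0.81 -0.59]
```

play_rows([
  {"hand": 0.075,"x": 0,"y": 0.001,"z": 0.012,"turn": 0},
  {"hand": 0.075,"x": 0,"y": 0,"z": 0.01,"turn": 0},
  {"hand": 0.075,"x": 0,"y": 0,"z": 0.004,"turn": 0},
  {"hand": 0.075,"x": 0,"y": 0,"z": 0,"turn": 0},
  {"hand": 0.075,"x": 0,"y": 0,"z": 0,"turn": 0},
])

```text
t: 40.0
eef_pos: [0.4401, -0.3604, 0.0884]
tcp_rot: [2.349, 2.086, -0.0]
wrist_force: [0.2, 0.2, -0.0]
opening: 0.075
```

play_rows([
  {"hand": 0.06,"x": 0,"y": 0,"z": 0,"turn": 0},
  {"hand": 0.05,"x": 0,"y": 0,"z": 0,"turn": 0},
  {"hand": 0.04,"x": 0,"y": 0,"z": 0,"turn": 0},
  {"hand": 0.03,"x": 0,"y": 0,"z": 0,"turn": 0},
  {"hand": 0.03,"x": 0,"y": 0,"z": 0,"turn": 0},
], newtons=80)

```text
t: 40.42
eef_pos: [0.4408, -0.3609, 0.0894]
tcp_rot: [2.348, 2.084, 0.001]
wrist_force: [1.1, -0.1, 6.6]
opening: 0.0509
```

play_rows([
  {"hand": 0.03,"x": 0,"y": 0,"z": -0.005,"turn": 0},
  {"hand": 0.03,"x": 0,"y": 0,"z": -0.015,"turn": 0},
  {"hand": 0.03,"x": 0,"y": 0,"z": -0.03,"turn": 0},
  {"hand": 0.03,"x": 0,"y": 0,"z": -0.04,"turn": 0},
  {"hand": 0.03,"x": 0,"y": 0,"z": -0.04,"turn": 0},
])

```text
t: 40.83
eef_pos: [0.4387, -0.3592, 0.2186]
tcp_rot: [-2.347, -2.083, 0.001]
wrist_force: [1.2, -0.5, -3.9]
opening: 0.0508
```

play_rows([
  {"hand": 0.03,"x": 0,"y": 0,"z": -0.015,"turn": 0},
  {"hand": 0.03,"x": 0,"y": 0,"z": -0.005,"turn": 0},
  {"hand": 0.03,"x": 0,"y": 0,"z": 0,"turn": 0},
  {"hand": 0.03,"x": 0,"y": 0,"z": 0,"turn": 0},
  {"hand": 0.03,"x": 0,"y": 0,"z": 0,"turn": 0},
])

```text
t: 41.25
eef_pos: [0.4388, -0.3593, 0.2361]
tcp_rot: [-2.346, -2.083, 0.001]
wrist_force: [-0.3, -0.4, -3.0]
opening: 0.0507
```

```bash
python3 - <<'E'
from h import *
go((.6206,-.0454,.235),90)
s,p,R=pose(); im,i=shot('wrist','w29.png')
blobs(im,i,(50,170,30),(75,255,255),(235,235,400,365),p[2]+.030,name='green')
E
```

```text
{'t': 41.25, 'p': array([ 0.4388, -0.3593,  0.2361]), 'yaw': np.float64(83.2), 'tilt': np.float64(0.23), 'd_tool_mm': array([333.2, 143.3,   1.4]), 'dist': np.float64(362.8), 'turn': np.float64(-6.81)} F [-0.3 -0.4 -3. ] op 0.0507 q6 [-0.71  0.33  1.75 -0.    1.06 -0.59]
green bbox (259, 245, 127, 106) rect c [ 437.5 -358. ] size [51.1 50.4] ang 83.4
```

View pics/w29.png

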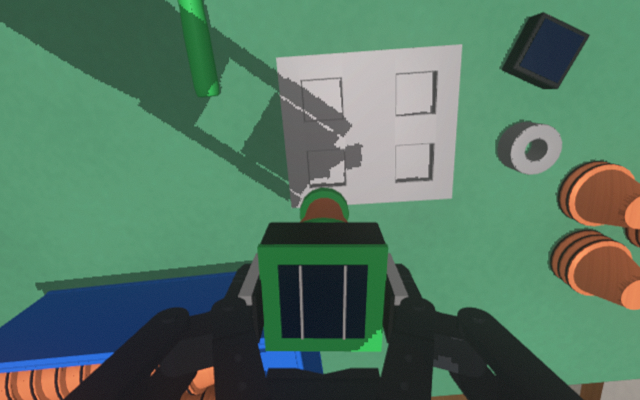

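play_rows([
  {"hand": 0.03,"x": 0.015,"y": 0.007,"z": 0,"turn": 0},
  {"hand": 0.03,"x": 0.027,"y": 0.012,"z": 0,"turn": 0},
  {"hand": 0.03,"x": 0.032,"y": 0.014,"z": 0,"turn": 0},
  {"hand": 0.03,"x": 0.034,"y": 0.015,"z": 0,"turn": 0},
  {"hand": 0.03,"x": 0.034,"y": 0.015,"z": 0,"turn": 0},
])

```text
t: 41.72
eef_pos: [0.519, -0.2253, 0.2365]
tcp_rot: [-2.349, -2.082, 0.002]
wrist_force: [0.2, -0.7, -2.8]
opening: 0.0508
```

play_rows([
  {"hand": 0.03,"x": 0.034,"y": 0.015,"z": 0,"turn": 0},
  {"hand": 0.03,"x": 0.034,"y": 0.015,"z": 0,"turn": 0},
  {"hand": 0.03,"x": 0.034,"y": 0.015,"z": 0,"turn": 0},
  {"hand": 0.03,"x": 0.034,"y": 0.015,"z": 0,"turn": 0},
  {"hand": 0.03,"x": 0.03,"y": 0.012,"z": 0,"turn": 0},
])

```text
t: 42.13
eef_pos: [0.6108, -0.0682, 0.2364]
tcp_rot: [-2.347, -2.085, 0.002]
wrist_force: [0.5, -1.1, -3.1]
opening: 0.0509
```

play_rows([
  {"hand": 0.03,"x": 0.017,"y": 0.006,"z": 0,"turn": -1},
  {"hand": 0.03,"x": 0.008,"y": 0.002,"z": 0,"turn": -1},
  {"hand": 0.03,"x": 0,"y": 0,"z": 0,"turn": -1},
  {"hand": 0.03,"x": 0,"y": 0,"z": 0,"turn": -1},
  {"hand": 0.03,"x": 0,"y": 0,"z": 0,"turn": 0},
])

```text
t: 42.55
eef_pos: [0.6204, -0.0476, 0.2375]
tcp_rot: [-2.274, -2.166, 0.002]
wrist_force: [1.1, 0.3, -2.8]
opening: 0.0507
```

```bash
python3 - <<'E'
from h import *
go((.621,-.0465,.13),87.2)
E
```

```text
{'t': 42.55, 'p': array([ 0.6204, -0.0476,  0.2375]), 'yaw': np.float64(87.2), 'tilt': np.float64(0.1), 'd_tool_mm': array([  1.1,   0.7, 107.5]), 'dist': np.float64(107.5), 'turn': np.float64(0.01)} F [ 1.1  0.3 -2.8] op 0.0507 q6 [-0.1   0.41  1.63 -0.    1.1  -0.05]
```

play_rows([
  {"hand": 0.03,"x": 0.001,"y": 0,"z": 0.01,"turn": 0},
  {"hand": 0.03,"x": 0,"y": 0,"z": 0.03,"turn": 0},
  {"hand": 0.03,"x": 0,"y": 0,"z": 0.03,"turn": 0},
  {"hand": 0.03,"x": 0,"y": 0,"z": 0.025,"turn": 0},
  {"hand": 0.03,"x": 0,"y": 0,"z": 0.01,"turn": 0},
])

```text
t: 42.97
eef_pos: [0.6183, -0.0464, 0.1291]
tcp_rot: [-2.274, -2.161, 0.006]
wrist_force: [-2.0, -1.1, -3.2]
opening: 0.0508
```

play_rows([
  {"hand": 0.03,"x": 0,"y": 0,"z": 0,"turn": 0},
  {"hand": 0.03,"x": 0,"y": 0,"z": 0,"turn": 0},
  {"hand": 0.03,"x": 0,"y": 0,"z": 0,"turn": 0},
  {"hand": 0.03,"x": 0,"y": 0,"z": 0,"turn": 0},
  {"hand": 0.03,"x": 0,"y": 0,"z": 0,"turn": 0},
])

```text
t: 43.38
eef_pos: [0.6223, -0.0456, 0.1349]
tcp_rot: [2.274, 2.165, 0.003]
wrist_force: [0.3, -0.9, -3.1]
opening: 0.0508
```

```bash
python3 - <<'E'
from h import *
go((.621,-.0465,.0892),87.2)
shot('scene','s30.png',(200,160,340,290),5)
E
```

```text
{'t': 43.38, 'p': array([ 0.6223, -0.0456,  0.1349]), 'yaw': np.float64(87.2), 'tilt': np.float64(0.16), 'd_tool_mm': array([-0.9, -1.4, 45.7]), 'dist': np.float64(45.7), 'turn': np.float64(-0.01)} F [ 0.3 -0.9 -3.1] op 0.0508 q6 [-0.09  0.54  1.7  -0.    0.9  -0.04]
```

View pics/s30.png

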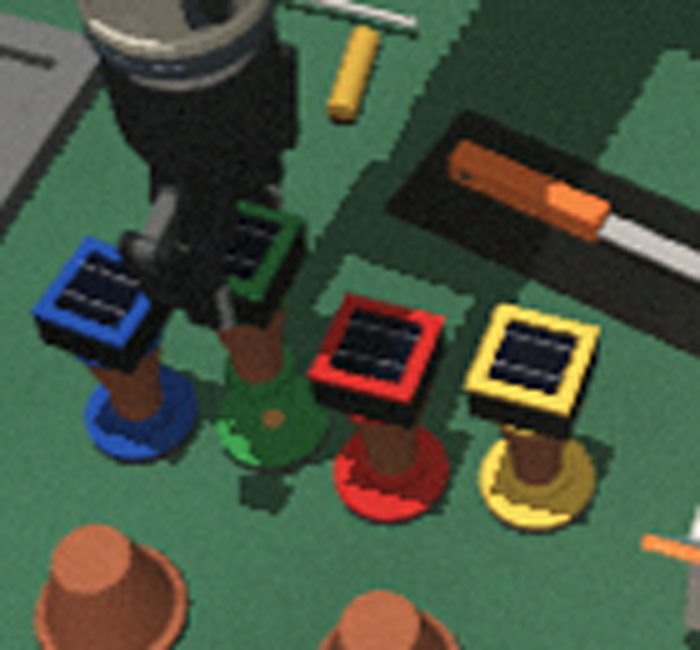

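play_rows([
  {"hand": 0.03,"x": -0.001,"y": -0.001,"z": 0.008,"turn": 0},
  {"hand": 0.03,"x": 0,"y": 0,"z": 0.01,"turn": 0},
  {"hand": 0.03,"x": 0,"y": 0,"z": 0.01,"turn": 0},
  {"hand": 0.03,"x": 0,"y": 0,"z": 0.007,"turn": 0},
  {"hand": 0.03,"x": 0,"y": 0,"z": 0.003,"turn": 0},
])

```text
t: 43.85
eef_pos: [0.619, -0.0463, 0.0931]
tcp_rot: [-2.273, -2.165, 0.003]
wrist_force: [0.0, -1.1, -2.7]
opening: 0.051
```

play_rows([
  {"hand": 0.03,"x": 0,"y": 0,"z": 0,"turn": 0},
  {"hand": 0.03,"x": 0,"y": 0,"z": 0,"turn": 0},
  {"hand": 0.03,"x": 0,"y": 0,"z": 0,"turn": 0},
  {"hand": 0.03,"x": 0,"y": 0,"z": 0,"turn": 0},
  {"hand": 0.03,"x": 0,"y": 0,"z": 0,"turn": 0},
])

```text
t: 44.27
eef_pos: [0.6206, -0.0465, 0.0957]
tcp_rot: [2.275, 2.166, 0.001]
wrist_force: [0.2, 0.5, -2.0]
opening: 0.0508
```

```bash
python3 - <<'E'
from h import *
go((.621,-.0465,.0892),87.2)
E
```

```text
{'t': 44.27, 'p': array([ 0.6206, -0.0465,  0.0957]), 'yaw': np.float64(87.2), 'tilt': np.float64(0.05), 'd_tool_mm': array([0. , 0.4, 6.5]), 'dist': np.float64(6.5), 'turn': np.float64(-0.01)} F [ 0.2  0.5 -2. ] op 0.0508 q6 [-0.09  0.59  1.71  0.    0.83 -0.04]
```

play_rows([
  {"hand": 0.03,"x": 0,"y": 0,"z": 0.003,"turn": 0},
  {"hand": 0.03,"x": 0,"y": 0,"z": 0.002,"turn": 0},
  {"hand": 0.03,"x": 0,"y": 0,"z": 0.002,"turn": 0},
  {"hand": 0.03,"x": 0,"y": 0,"z": 0,"turn": 0},
  {"hand": 0.03,"x": 0,"y": 0,"z": 0,"turn": 0},
])

```text
t: 44.68
eef_pos: [0.6204, -0.0465, 0.0894]
tcp_rot: [2.275, 2.166, 0.0]
wrist_force: [-2.6, -0.1, 7.8]
opening: 0.0505
```

play_rows([
  {"hand": 0.03,"x": 0,"y": 0,"z": 0,"turn": 0},
  {"hand": 0.03,"x": 0,"y": 0,"z": 0,"turn": 0},
  {"hand": 0.03,"x": 0,"y": 0,"z": 0,"turn": 0},
  {"hand": 0.03,"x": 0,"y": 0,"z": 0,"turn": 0},
  {"hand": 0.03,"x": 0,"y": 0,"z": 0,"turn": 0},
])

```text
t: 45.1
eef_pos: [0.6204, -0.0465, 0.0893]
tcp_rot: [2.275, 2.166, 0.0]
wrist_force: [-2.4, -0.2, 7.5]
opening: 0.0504
```

play_rows([
  {"hand": 0.03,"x": 0,"y": 0,"z": -0.001,"turn": 0},
  {"hand": 0.052,"x": 0,"y": 0,"z": 0,"turn": 0},
  {"hand": 0.056,"x": 0,"y": 0,"z": 0,"turn": 0},
  {"hand": 0.064,"x": 0,"y": 0,"z": 0,"turn": 0},
  {"hand": 0.07,"x": 0,"y": 0,"z": 0,"turn": 0},
])

```text
t: 45.52
eef_pos: [0.6204, -0.0465, 0.0893]
tcp_rot: [2.275, 2.166, 0.0]
wrist_force: [-0.2, 0.6, 0.2]
opening: 0.0696
```

play_rows([
  {"hand": 0.07,"x": 0,"y": 0,"z": 0,"turn": 0},
  {"hand": 0.07,"x": 0,"y": 0,"z": -0.01,"turn": 0},
  {"hand": 0.07,"x": 0,"y": 0,"z": -0.03,"turn": 0},
  {"hand": 0.07,"x": 0,"y": 0,"z": -0.04,"turn": 0},
  {"hand": 0.07,"x": 0,"y": 0,"z": -0.04,"turn": 0},
])

```text
t: 45.93
eef_pos: [0.6194, -0.0464, 0.2104]
tcp_rot: [-2.274, -2.165, 0.002]
wrist_force: [1.1, -1.1, 0.5]
opening: 0.0696
```

play_rows([
  {"hand": 0.07,"x": -0.02,"y": 0,"z": -0.03,"turn": 0},
  {"hand": 0.07,"x": -0.03,"y": 0,"z": -0.01,"turn": 0},
  {"hand": 0.07,"x": -0.03,"y": 0,"z": -0.01,"turn": 0},
  {"hand": 0.07,"x": -0.01,"y": 0,"z": 0,"turn": 0},
  {"hand": 0.07,"x": 0,"y": 0,"z": 0,"turn": 0},
])

```text
t: 46.35
eef_pos: [0.616, -0.1386, 0.2606]
tcp_rot: [2.277, 2.162, 0.001]
wrist_force: [0.4, -0.9, -0.6]
opening: 0.07
```

```bash
python3 - <<'E'
from h import *
go((.621,-.0465,.0892),87.2)
shot('wrist','w31.png'); shot('scene','s31.png')
E
```

```text
{'t': 46.35, 'p': array([ 0.616 , -0.1386,  0.2606]), 'yaw': np.float64(87.0), 'tilt': np.float64(0.13), 'd_tool_mm': array([ 9.240e+01, -1.000e-01,  1.714e+02]), 'dist': np.float64(194.7), 'turn': np.float64(-0.18)} F [ 0.4 -0.9 -0.6] op 0.07 q6 [-0.24  0.4   1.59 -0.    1.15 -0.19]
```

View pics/w31.png

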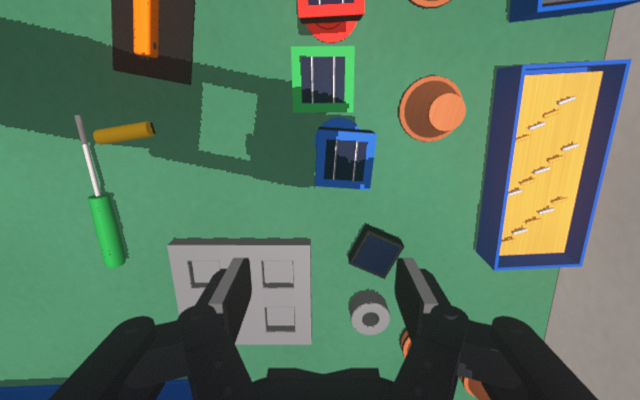

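View pics/s31.png

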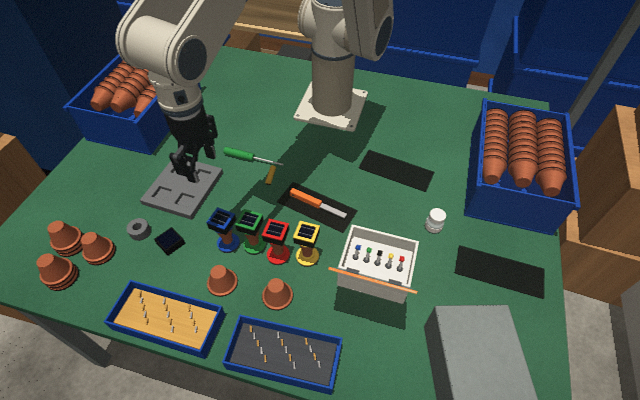

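```bash
python3 - <<'E'
from h import *
im,i=shot('wrist')
blobs(im,i,(105,150,60),(125,255,255),(310,128,380,195),.118,name='blue (635.6,-115)')
blobs(im,i,(50,170,60),(75,255,255),(285,40,362,118),.118,name='green (620.6,-45.4)')
im,i=shot('scene','s32.png',(200,160,340,290),5)
for n,lo,hi in [('yel',(22,130,60),(34,255,255)),('red',(0,150,60),(6,255,255)),('green',(50,170,40),(80,255,255)),('blue',(105,150,60),(125,255,255))]:
    blobs(im,i,lo,hi,(200,200,325,244),.118,name=n,mn=60)
E
```

```text
blue (635.6,-115) bbox (316, 128, 62, 65) rect c [ 634.7 -111.8] size [57.6 53.7] ang 83.1
yel bbox (293, 221, 27, 22) rect c [616.1 102.8] size [52.9 53.7] ang 89.6
red bbox (262, 218, 27, 23) rect c [631.5  28.1] size [53.5 53.9] ang 89.7
blue bbox (206, 208, 29, 22) rect c [ 638.3 -112.3] size [52.3 52.1] ang 81.3
```

View pics/s32.png

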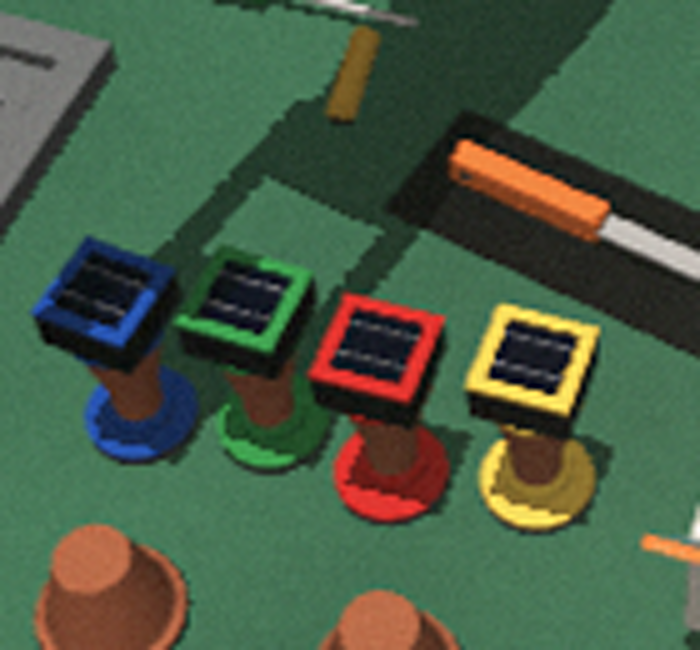

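play_rows([
  {"hand": 0.02,"x": 0.02,"y": -0.003,"z": -0.008,"turn": 0},
  {"hand": 0.0,"x": 0.035,"y": -0.004,"z": -0.008,"turn": 0},
  {"hand": 0.0,"x": 0.038,"y": -0.004,"z": -0.008,"turn": 0},
  {"hand": 0.0,"x": 0.038,"y": -0.004,"z": 0,"turn": -1},
  {"hand": 0.0,"x": 0.038,"y": -0.004,"z": 0,"turn": -1},
])

```text
t: 46.97
eef_pos: [0.604, 0.0362, 0.2832]
tcp_rot: [-2.235, -2.207, -0.0]
wrist_force: [1.1, 0.4, -1.7]
opening: 0.0091
```

play_rows([
  {"hand": 0.0,"x": 0.038,"y": -0.004,"z": 0,"turn": -1},
  {"hand": 0.0,"x": 0.038,"y": -0.004,"z": 0,"turn": 0},
  {"hand": 0.0,"x": 0.038,"y": -0.004,"z": 0,"turn": 0},
  {"hand": 0.0,"x": 0.015,"y": -0.002,"z": 0,"turn": 0},
  {"hand": 0.0,"x": 0,"y": 0,"z": 0,"turn": 0},
])

```text
t: 47.38
eef_pos: [0.5894, 0.1668, 0.2826]
tcp_rot: [-2.211, -2.23, 0.001]
wrist_force: [0.1, -0.1, -0.0]
opening: 0.0
```

play_rows([
  {"hand": 0.0,"x": 0,"y": 0,"z": 0,"turn": 0},
  {"hand": 0.0,"x": 0,"y": 0,"z": 0,"turn": 0},
  {"hand": 0.0,"x": 0,"y": 0,"z": 0,"turn": 0},
  {"hand": 0.0,"x": 0,"y": 0,"z": 0,"turn": 0},
  {"hand": 0.0,"x": 0,"y": 0,"z": 0,"turn": 0},
])

```text
t: 47.8
eef_pos: [0.5909, 0.1612, 0.2832]
tcp_rot: [2.22, 2.223, -0.0]
wrist_force: [0.4, 0.3, 0.0]
opening: 0.0004
```

```bash
python3 - <<'E'
from h import *
go((.57,.228,.15),90)
shot('wrist','w33.png')
E
```

```text
{'t': 47.8, 'p': array([0.5909, 0.1612, 0.2832]), 'yaw': np.float64(90.1), 'tilt': np.float64(0.01), 'd_tool_mm': array([ 66.9, -20.8, 133.2]), 'dist': np.float64(150.5), 'turn': np.float64(0.09)} F [0.4 0.3 0. ] op 0.0004 q6 [ 0.25  0.35  1.61 -0.    1.18  0.25]
```

View pics/w33.png

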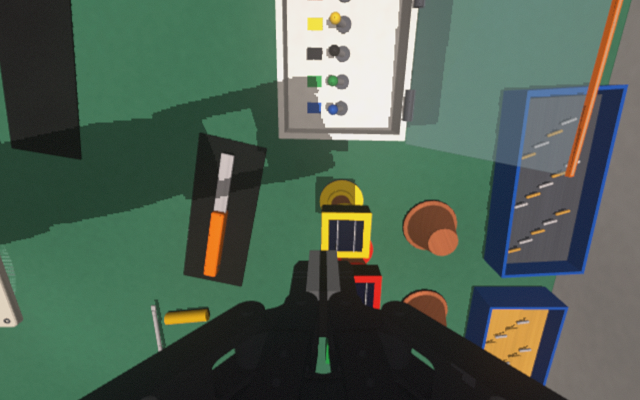

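```bash
python3 - <<'E'
from h import *
im,i=shot('wrist','w34.png',(260,0,430,150),4.5)
for n,b,d in [('blue',(333,109),(341,108)),('green',(333.5,81),(341,81)),('black',(334,50),(342,53)),('yel',(335,18),(343,23))]:
    print(n,'ball',ray(i,b,.08).round(4),'base',ray(i,d,.052).round(4))
print('wall rim FL outer',ray(i,(278,138),.093).round(3),'FR',ray(i,(405,139),.093).round(3))
E
```

```text
blue ball [0.5999 0.2273 0.08  ] base [0.6097 0.2269 0.052 ]
green ball [0.6    0.2545 0.08  ] base [0.6091 0.2553 0.052 ]
black ball [0.6002 0.283  0.08  ] base [0.6096 0.2832 0.052 ]
yel ball [0.6007 0.3107 0.08  ] base [0.61   0.3115 0.052 ]
wall rim FL outer [0.543 0.199 0.093] FR [0.674 0.198 0.093]
```

View pics/w34.png

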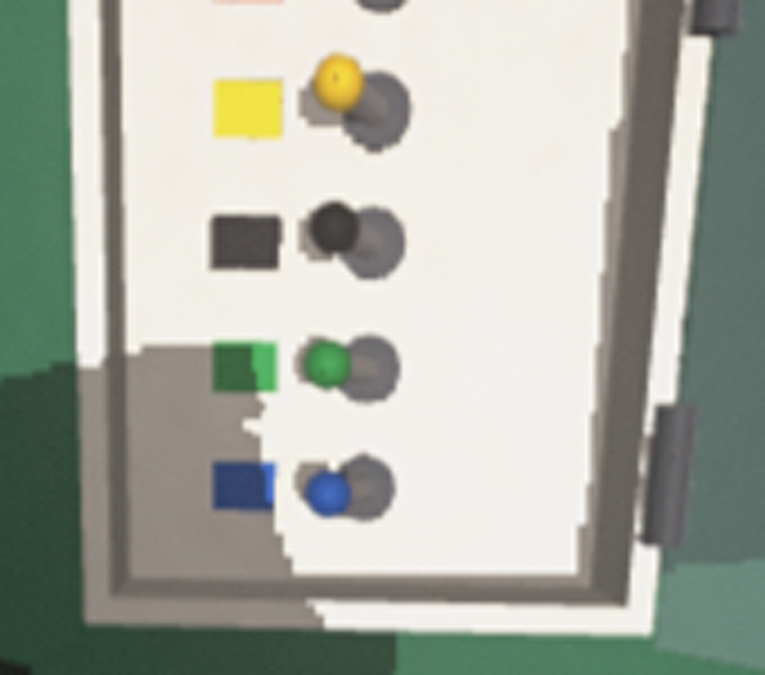

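play_rows([
  {"hand": 0.0,"x": 0.016,"y": -0.005,"z": 0.02,"turn": 0},
  {"hand": 0.0,"x": 0.02,"y": -0.007,"z": 0.03,"turn": 0},
  {"hand": 0.0,"x": 0.02,"y": -0.007,"z": 0.03,"turn": 0},
  {"hand": 0.0,"x": 0.01,"y": 0,"z": 0.03,"turn": 0},
  {"hand": 0.0,"x": 0,"y": 0,"z": 0.02,"turn": 0},
], newtons=40)

```text
t: 48.32
eef_pos: [0.5701, 0.2295, 0.1507]
tcp_rot: [-2.215, -2.226, 0.003]
wrist_force: [0.5, -0.1, 0.1]
opening: 0.0001
```

play_rows([
  {"hand": 0.0,"x": 0,"y": 0,"z": 0,"turn": 0},
  {"hand": 0.0,"x": 0,"y": 0,"z": 0,"turn": 0},
  {"hand": 0.0,"x": 0,"y": 0,"z": 0,"turn": 0},
  {"hand": 0.0,"x": 0,"y": 0,"z": 0,"turn": 0},
  {"hand": 0.0,"x": 0,"y": 0,"z": 0,"turn": 0},
])

```text
t: 48.73
eef_pos: [0.5727, 0.2282, 0.1551]
tcp_rot: [2.218, 2.223, 0.004]
wrist_force: [-0.1, -0.6, -0.4]
opening: -0.0001
```

```bash
python3 - <<'E'
from h import *
go((.572,.227,.07),90)
shot('side','d35.png',(160,100,400,300),3.3)
shot('scene','s35.png',(330,170,450,310),5)
E
```

```text
{'t': 48.73, 'p': array([0.5727, 0.2282, 0.1551]), 'yaw': np.float64(90.2), 'tilt': np.float64(0.18), 'd_tool_mm': array([-1.3, -1. , 85.1]), 'dist': np.float64(85.2), 'turn': np.float64(0.15)} F [-0.1 -0.6 -0.4] op -0.0001 q6 [ 0.36  0.5   1.7  -0.    0.93  0.36]
```

View pics/d35.png

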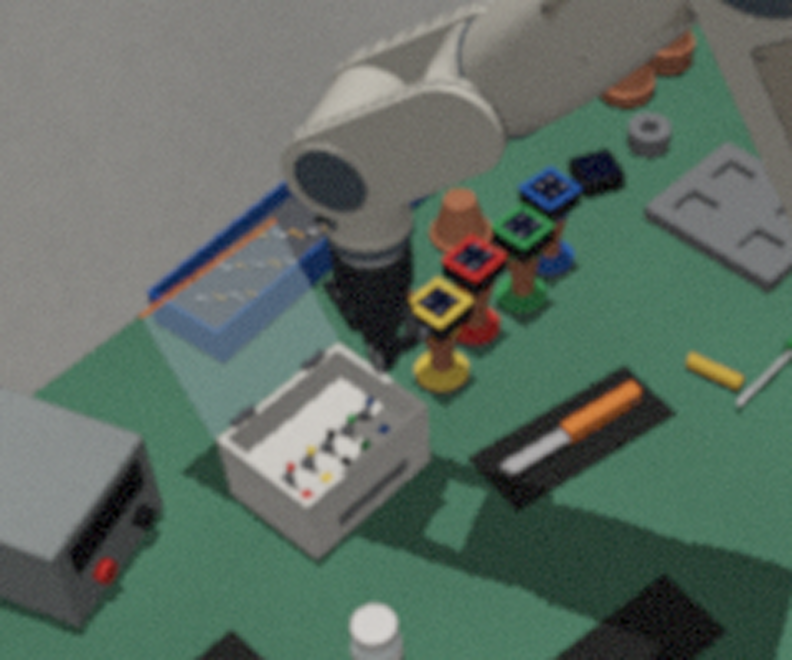

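View pics/s35.png

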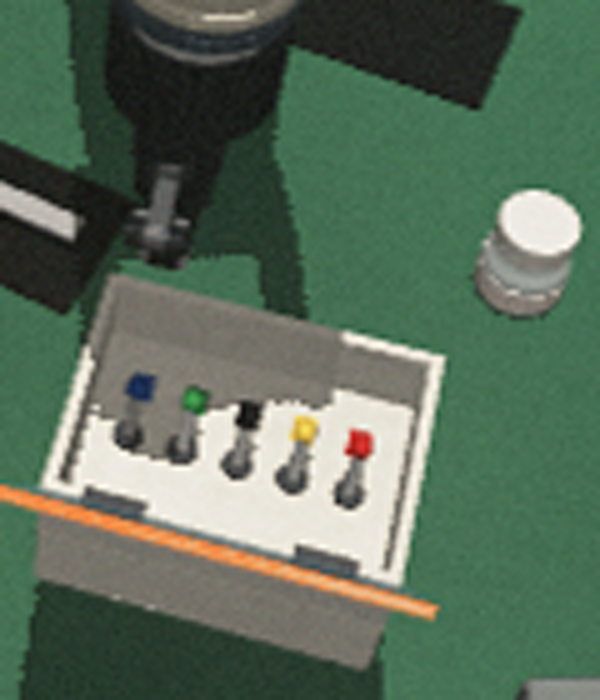

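play_rows([
  {"hand": 0.0,"x": -0.001,"y": 0,"z": 0.01,"turn": 0},
  {"hand": 0.0,"x": 0,"y": 0,"z": 0.02,"turn": 0},
  {"hand": 0.0,"x": 0,"y": 0,"z": 0.02,"turn": 0},
  {"hand": 0.0,"x": 0,"y": 0,"z": 0.01,"turn": 0},
  {"hand": 0.0,"x": 0,"y": 0,"z": 0,"turn": 0},
])

```text
t: 49.25
eef_pos: [0.5697, 0.2265, 0.0905]
tcp_rot: [-2.216, -2.224, 0.007]
wrist_force: [-0.8, -0.4, -0.5]
opening: -0.0002
```

```bash
python3 - <<'E'
from h import *
go((.572,.227,.07),90)
shot('scene','s36.png',(330,170,450,310),5)
E
```

```text
{'t': 49.25, 'p': array([0.5697, 0.2265, 0.0905]), 'yaw': np.float64(90.2), 'tilt': np.float64(0.28), 'd_tool_mm': array([ 0.5,  2.4, 20.5]), 'dist': np.float64(20.7), 'turn': np.float64(0.18)} F [-0.8 -0.4 -0.5] op -0.0002 q6 [ 0.36  0.59  1.73 -0.    0.82  0.36]
```

View pics/s36.png

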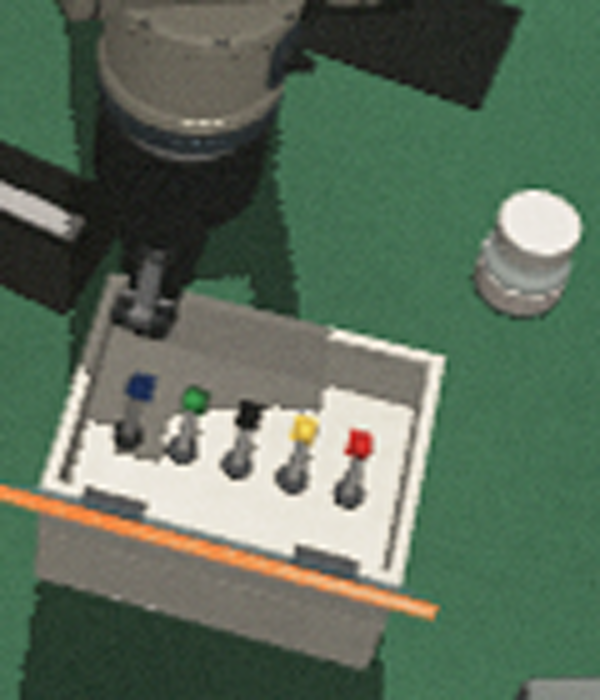

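play_rows([
  {"hand": 0.0,"x": 0,"y": 0.001,"z": 0.007,"turn": 0},
  {"hand": 0.0,"x": 0,"y": 0,"z": 0.008,"turn": 0},
  {"hand": 0.0,"x": 0,"y": 0,"z": 0.007,"turn": 0},
  {"hand": 0.0,"x": 0,"y": 0,"z": 0,"turn": 0},
  {"hand": 0.0,"x": 0,"y": 0,"z": 0,"turn": 0},
])

```text
t: 49.72
eef_pos: [0.5722, 0.2272, 0.0709]
tcp_rot: [-2.217, -2.225, 0.001]
wrist_force: [0.4, 0.1, 0.0]
opening: 0.0001
```

```bash
python3 - <<'E'
from h import *
go((.572,.227,.07),90)
E
```

```text
{'t': 49.72, 'p': array([0.5722, 0.2272, 0.0709]), 'yaw': np.float64(90.2), 'tilt': np.float64(0.05), 'd_tool_mm': array([-0.2, -0.2,  0.9]), 'dist': np.float64(0.9), 'turn': np.float64(0.19)} F [0.4 0.1 0. ] op 0.0001 q6 [ 0.36  0.62  1.74 -0.    0.78  0.36]
```

Now push the blue toggle in +x (tool +y), slowly.

play_rows([
  {"hand": 0.0,"x": 0,"y": 0.005,"z": 0,"turn": 0},
  {"hand": 0.0,"x": 0,"y": 0.005,"z": 0,"turn": 0},
  {"hand": 0.0,"x": 0,"y": 0.005,"z": 0,"turn": 0},
  {"hand": 0.0,"x": 0,"y": 0.005,"z": 0,"turn": 0},
  {"hand": 0.0,"x": 0,"y": 0.004,"z": 0,"turn": 0},
])

```text
t: 50.13
eef_pos: [0.5975, 0.2274, 0.0716]
tcp_rot: [2.218, 2.225, 0.001]
wrist_force: [-0.4, 0.6, 1.3]
opening: -0.0002
```

```bash
python3 - <<'E'
from h import *
go((.572,.227,.07),90)
shot('scene','s37.png',(330,170,450,310),5)
E
```

```text
{'t': 50.13, 'p': array([0.5975, 0.2274, 0.0716]), 'yaw': np.float64(90.2), 'tilt': np.float64(0.04), 'd_tool_mm': array([ -0.3, -25.5,   1.6]), 'dist': np.float64(25.5), 'turn': np.float64(0.19)} F [-0.4  0.6  1.3] op -0.0002 q6 [ 0.35  0.65  1.68 -0.    0.81  0.34]
```

View pics/s37.png

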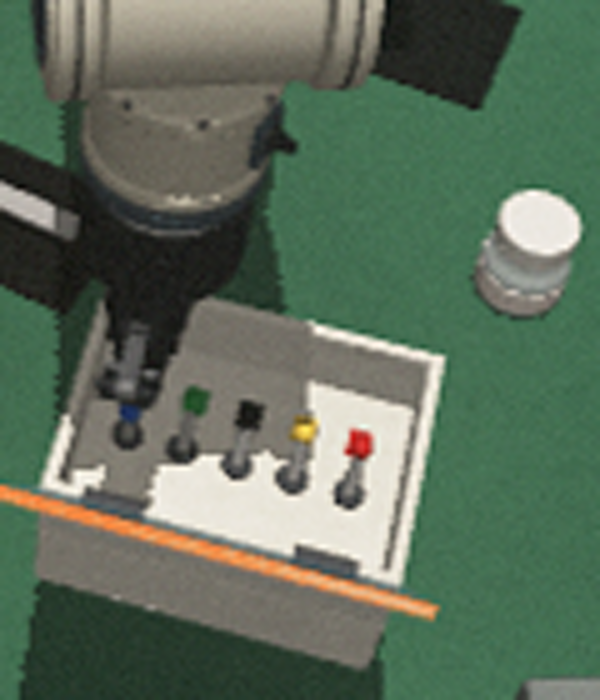

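play_rows([
  {"hand": 0.0,"x": 0,"y": 0.002,"z": 0,"turn": 0},
  {"hand": 0.0,"x": 0,"y": 0.002,"z": 0,"turn": 0},
  {"hand": 0.0,"x": 0,"y": 0.002,"z": 0,"turn": 0},
  {"hand": 0.0,"x": 0,"y": 0.001,"z": 0,"turn": 0},
  {"hand": 0.0,"x": 0,"y": 0,"z": 0,"turn": 0},
])

```text
t: 50.6
eef_pos: [0.6033, 0.2273, 0.071]
tcp_rot: [-2.218, -2.225, 0.001]
wrist_force: [-1.3, 0.5, -0.2]
opening: -0.0001
```

```bash
python3 - <<'E'
from h import *
go((.572,.227,.07),90)
shot('scene','s38.png',(330,170,450,310),5)
E
```

```text
{'t': 50.6, 'p': array([0.6033, 0.2273, 0.071 ]), 'yaw': np.float64(90.2), 'tilt': np.float64(0.04), 'd_tool_mm': array([ -0.2, -31.3,   1.1]), 'dist': np.float64(31.4), 'turn': np.float64(0.19)} F [-1.3  0.5 -0.2] op -0.0001 q6 [0.34 0.65 1.67 0.   0.82 0.34]
```

View pics/s38.png

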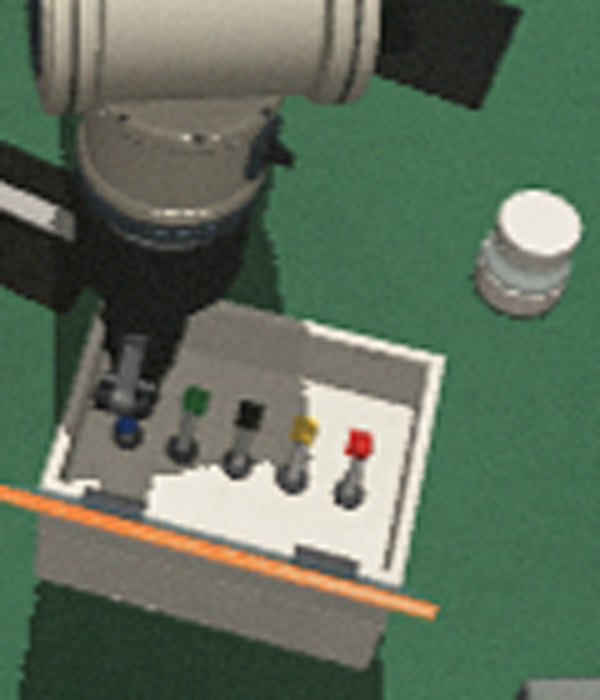

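```bash
python3 - <<'E'
from h import *
i=env.camera_info('scene')
for n,y in [('blue',.227),('green',.2548),('yel',.311),('red',.339)]:
  for X in (.5995,.6105,.6215):
    q=proj(i,[X+.0025,y+.0022,.080 if X!=.6105 else .082]); print(n,X,((q-[330,170])*5).round(0))
E
```

```text
blue 0.5995 [135. 387.]
blue 0.6105 [131. 403.]
blue 0.6215 [125. 424.]
green 0.5995 [191. 401.]
green 0.6105 [186. 417.]
green 0.6215 [181. 438.]
yel 0.5995 [304. 429.]
yel 0.6105 [301. 446.]
yel 0.6215 [296. 467.]
red 0.5995 [361. 443.]
red 0.6105 [358. 460.]
red 0.6215 [354. 482.]
```

play_rows([
  {"hand": 0.0,"x": 0,"y": 0.001,"z": 0,"turn": 0},
  {"hand": 0.0,"x": 0,"y": 0.001,"z": 0,"turn": 0},
  {"hand": 0.0,"x": 0,"y": 0.001,"z": 0,"turn": 0},
  {"hand": 0.0,"x": 0,"y": 0,"z": 0,"turn": 0},
  {"hand": 0.0,"x": 0,"y": 0,"z": 0,"turn": 0},
])

```text
t: 51.07
eef_pos: [0.6041, 0.2272, 0.0707]
tcp_rot: [-2.216, -2.223, 0.006]
wrist_force: [-8.0, -0.1, 3.2]
opening: 0.0003
```

play_rows([
  {"hand": 0.0,"x": 0,"y": -0.005,"z": 0,"turn": 0},
  {"hand": 0.0,"x": 0,"y": -0.01,"z": 0,"turn": 0},
  {"hand": 0.0,"x": 0,"y": -0.01,"z": 0,"turn": 0},
  {"hand": 0.0,"x": 0,"y": -0.009,"z": 0,"turn": 0},
  {"hand": 0.0,"x": 0,"y": 0,"z": 0,"turn": 0},
])

```text
t: 51.48
eef_pos: [0.5701, 0.2271, 0.0711]
tcp_rot: [-2.217, -2.225, 0.003]
wrist_force: [0.1, -1.0, 1.1]
opening: -0.0
```

```bash
python3 - <<'E'
from h import *
go((.572,.2548,.07),90)
shot('scene','s39.png',(330,170,450,310),5)
E
```

```text
{'t': 51.48, 'p': array([0.5701, 0.2271, 0.0711]), 'yaw': np.float64(90.2), 'tilt': np.float64(0.11), 'd_tool_mm': array([27.7,  2. ,  1.1]), 'dist': np.float64(27.8), 'turn': np.float64(0.22)} F [ 0.1 -1.   1.1] op -0.0 q6 [0.36 0.62 1.74 0.   0.78 0.36]
```

View pics/s39.png

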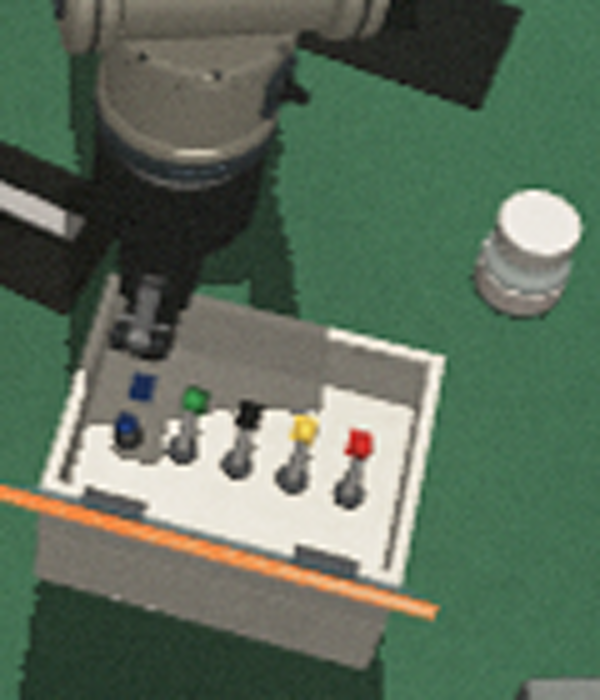

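play_rows([
  {"hand": 0.0,"x": 0.01,"y": 0.001,"z": 0,"turn": 0},
  {"hand": 0.0,"x": 0.01,"y": 0,"z": 0,"turn": 0},
  {"hand": 0.0,"x": 0.008,"y": 0,"z": 0,"turn": 0},
  {"hand": 0.0,"x": 0,"y": 0,"z": 0,"turn": 0},
  {"hand": 0.0,"x": 0,"y": 0,"z": 0,"turn": 0},
])

```text
t: 51.95
eef_pos: [0.5735, 0.2562, 0.0711]
tcp_rot: [2.216, 2.227, 0.0]
wrist_force: [0.7, 0.4, 0.2]
opening: -0.0001
```

```bash
python3 - <<'E'
from h import *
go((.604,.2548,.07),90)
E
```

```text
{'t': 51.95, 'p': array([0.5735, 0.2562, 0.0711]), 'yaw': np.float64(90.3), 'tilt': np.float64(0.01), 'd_tool_mm': array([-1.5, 30.4,  1.1]), 'dist': np.float64(30.5), 'turn': np.float64(0.27)} F [0.7 0.4 0.2] op -0.0001 q6 [ 0.4   0.64  1.71 -0.    0.8   0.4 ]
```

play_rows([
  {"hand": 0.0,"x": -0.001,"y": 0.006,"z": 0,"turn": 0},
  {"hand": 0.0,"x": 0,"y": 0.006,"z": 0,"turn": 0},
  {"hand": 0.0,"x": 0,"y": 0.006,"z": 0,"turn": 0},
  {"hand": 0.0,"x": 0,"y": 0.005,"z": 0,"turn": 0},
  {"hand": 0.0,"x": 0,"y": 0.003,"z": 0,"turn": 0},
])

```text
t: 52.37
eef_pos: [0.6005, 0.2541, 0.0713]
tcp_rot: [2.218, 2.224, 0.001]
wrist_force: [-1.1, -0.6, 0.8]
opening: 0.0001
```

play_rows([
  {"hand": 0.0,"x": 0,"y": 0.002,"z": 0,"turn": 0},
  {"hand": 0.0,"x": 0,"y": 0.002,"z": 0,"turn": 0},
  {"hand": 0.0,"x": 0,"y": 0.001,"z": 0,"turn": 0},
  {"hand": 0.0,"x": 0,"y": 0,"z": 0,"turn": 0},
  {"hand": 0.0,"x": 0,"y": 0,"z": 0,"turn": 0},
])

```text
t: 52.78
eef_pos: [0.604, 0.2542, 0.071]
tcp_rot: [-2.217, -2.225, 0.001]
wrist_force: [-3.0, -0.6, -0.6]
opening: -0.0004
```

play_rows([
  {"hand": 0.0,"x": 0,"y": 0.001,"z": 0,"turn": 0},
  {"hand": 0.0,"x": 0,"y": 0.001,"z": 0,"turn": 0},
  {"hand": 0.0,"x": 0,"y": 0,"z": 0,"turn": 0},
  {"hand": 0.0,"x": 0,"y": 0,"z": 0,"turn": 0},
  {"hand": 0.0,"x": 0,"y": 0,"z": 0,"turn": 0},
])

```text
t: 53.2
eef_pos: [0.6045, 0.2541, 0.0708]
tcp_rot: [-2.216, -2.224, 0.005]
wrist_force: [-6.0, -0.4, 1.8]
opening: 0.0
```

play_rows([
  {"hand": 0.0,"x": 0,"y": -0.005,"z": 0,"turn": 0},
  {"hand": 0.0,"x": 0,"y": -0.01,"z": 0,"turn": 0},
  {"hand": 0.0,"x": 0,"y": -0.01,"z": 0,"turn": 0},
  {"hand": 0.0,"x": 0,"y": -0.008,"z": 0,"turn": 0},
  {"hand": 0.0,"x": 0,"y": 0,"z": 0,"turn": 0},
])

```text
t: 53.62
eef_pos: [0.5712, 0.2542, 0.0712]
tcp_rot: [-2.217, -2.225, 0.002]
wrist_force: [-0.6, -0.1, -0.1]
opening: 0.0004
```

```bash
python3 - <<'E'
from h import *
go((.572,.311,.07),90)
shot('scene','s40.png',(330,170,450,310),5)
E
```

```text
{'t': 53.62, 'p': array([0.5712, 0.2542, 0.0712]), 'yaw': np.float64(90.2), 'tilt': np.float64(0.09), 'd_tool_mm': array([56.8,  1. ,  1.1]), 'dist': np.float64(56.8), 'turn': np.float64(0.23)} F [-0.6 -0.1 -0.1] op 0.0004 q6 [0.4  0.63 1.71 0.   0.8  0.4 ]
```

View pics/s40.png

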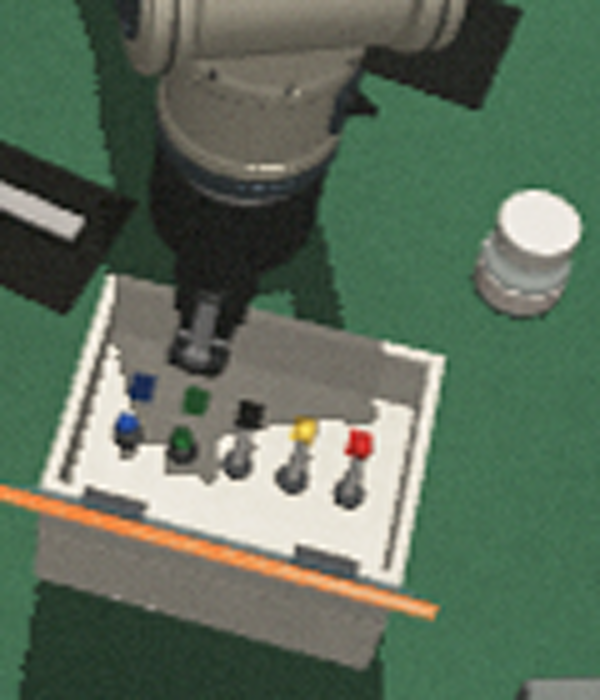

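Blue and green are on. Skipping black, on to yellow.

play_rows([
  {"hand": 0.0,"x": 0.01,"y": 0.0,"z": 0,"turn": 0},
  {"hand": 0.0,"x": 0.016,"y": 0,"z": 0,"turn": 0},
  {"hand": 0.0,"x": 0.017,"y": 0,"z": 0,"turn": 0},
  {"hand": 0.0,"x": 0.013,"y": 0,"z": 0,"turn": 0},
  {"hand": 0.0,"x": 0,"y": 0,"z": 0,"turn": 0},
])

```text
t: 54.08
eef_pos: [0.5736, 0.3141, 0.0714]
tcp_rot: [2.215, 2.228, 0.003]
wrist_force: [0.6, 0.0, 0.2]
opening: -0.0003
```

```bash
python3 - <<'E'
from h import *
go((.604,.311,.07),90)
E
```

```text
{'t': 54.08, 'p': array([0.5736, 0.3141, 0.0714]), 'yaw': np.float64(90.3), 'tilt': np.float64(0.12), 'd_tool_mm': array([-3.3, 30.4,  1.5]), 'dist': np.float64(30.6), 'turn': np.float64(0.34)} F [0.6 0.  0.2] op -0.0003 q6 [0.48 0.66 1.65 0.   0.83 0.48]
```

play_rows([
  {"hand": 0.0,"x": -0.001,"y": 0.006,"z": 0,"turn": 0},
  {"hand": 0.0,"x": 0,"y": 0.006,"z": 0,"turn": 0},
  {"hand": 0.0,"x": 0,"y": 0.006,"z": 0,"turn": 0},
  {"hand": 0.0,"x": 0,"y": 0.005,"z": 0,"turn": 0},
  {"hand": 0.0,"x": 0,"y": 0.003,"z": 0,"turn": 0},
])

```text
t: 54.5
eef_pos: [0.6003, 0.3088, 0.0713]
tcp_rot: [2.219, 2.224, 0.0]
wrist_force: [-0.3, 0.9, 0.5]
opening: -0.0002
```

play_rows([
  {"hand": 0.0,"x": 0,"y": 0.002,"z": 0,"turn": 0},
  {"hand": 0.0,"x": 0,"y": 0.002,"z": 0,"turn": 0},
  {"hand": 0.0,"x": 0,"y": 0.002,"z": 0,"turn": 0},
  {"hand": 0.0,"x": 0,"y": 0.001,"z": 0,"turn": 0},
  {"hand": 0.0,"x": 0,"y": 0,"z": 0,"turn": 0},
])

```text
t: 54.92
eef_pos: [0.6052, 0.309, 0.0708]
tcp_rot: [-2.217, -2.224, 0.004]
wrist_force: [-3.4, -1.8, 0.8]
opening: -0.0
```

play_rows([
  {"hand": 0.0,"x": 0,"y": 0.001,"z": 0,"turn": 0},
  {"hand": 0.0,"x": 0,"y": 0.001,"z": 0,"turn": 0},
  {"hand": 0.0,"x": 0,"y": 0,"z": 0,"turn": 0},
  {"hand": 0.0,"x": 0,"y": 0,"z": 0,"turn": 0},
  {"hand": 0.0,"x": 0,"y": 0,"z": 0,"turn": 0},
])

```text
t: 55.33
eef_pos: [0.6057, 0.309, 0.0706]
tcp_rot: [-2.216, -2.224, 0.007]
wrist_force: [-10.0, -0.8, 3.1]
opening: -0.0
```

play_rows([
  {"hand": 0.0,"x": 0,"y": -0.005,"z": 0,"turn": 0},
  {"hand": 0.0,"x": 0,"y": -0.01,"z": 0,"turn": 0},
  {"hand": 0.0,"x": 0,"y": -0.01,"z": 0,"turn": 0},
  {"hand": 0.0,"x": 0,"y": -0.009,"z": 0,"turn": 0},
  {"hand": 0.0,"x": 0,"y": 0,"z": 0,"turn": 0},
])

```text
t: 55.75
eef_pos: [0.572, 0.3092, 0.0712]
tcp_rot: [-2.216, -2.226, 0.002]
wrist_force: [-1.0, -0.0, 0.2]
opening: -0.0001
```

```bash
python3 - <<'E'
from h import *
go((.572,.339,.07),90)
shot('scene','s41.png',(330,170,450,310),5)
E
```

```text
{'t': 55.75, 'p': array([0.572 , 0.3092, 0.0712]), 'yaw': np.float64(90.2), 'tilt': np.float64(0.08), 'd_tool_mm': array([29.8,  0.1,  1.1]), 'dist': np.float64(29.8), 'turn': np.float64(0.24)} F [-1.  -0.   0.2] op -0.0001 q6 [0.48 0.66 1.65 0.   0.83 0.47]
```

View pics/s41.png

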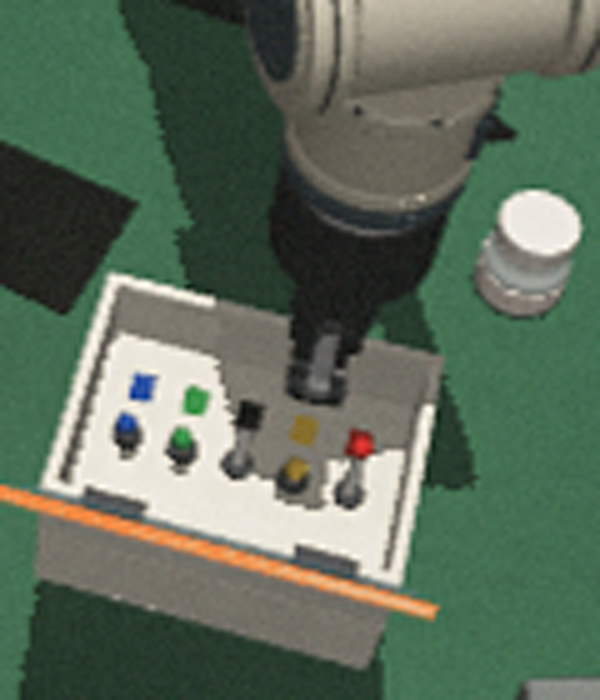

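play_rows([
  {"hand": 0.0,"x": 0.01,"y": 0.0,"z": 0,"turn": 0},
  {"hand": 0.0,"x": 0.01,"y": 0,"z": 0,"turn": 0},
  {"hand": 0.0,"x": 0.009,"y": 0,"z": 0,"turn": 0},
  {"hand": 0.0,"x": 0,"y": 0,"z": 0,"turn": 0},
  {"hand": 0.0,"x": 0,"y": 0,"z": 0,"turn": 0},
])

```text
t: 56.22
eef_pos: [0.5743, 0.3393, 0.0712]
tcp_rot: [2.216, 2.226, 0.001]
wrist_force: [-0.4, -0.4, 1.0]
opening: 0.0001
```

play_rows([
  {"hand": 0.0,"x": 0,"y": 0.006,"z": 0,"turn": 0},
  {"hand": 0.0,"x": 0,"y": 0.006,"z": 0,"turn": 0},
  {"hand": 0.0,"x": 0,"y": 0.006,"z": 0,"turn": 0},
  {"hand": 0.0,"x": 0,"y": 0.005,"z": 0,"turn": 0},
  {"hand": 0.0,"x": 0,"y": 0.003,"z": 0,"turn": 0},
])

```text
t: 56.63
eef_pos: [0.6012, 0.338, 0.0713]
tcp_rot: [2.218, 2.224, 0.001]
wrist_force: [-0.5, -0.9, 0.3]
opening: -0.0003
```

play_rows([
  {"hand": 0.0,"x": 0,"y": 0.002,"z": 0,"turn": 0},
  {"hand": 0.0,"x": 0,"y": 0.002,"z": 0,"turn": 0},
  {"hand": 0.0,"x": 0,"y": 0.002,"z": 0,"turn": 0},
  {"hand": 0.0,"x": 0,"y": 0.001,"z": 0,"turn": 0},
  {"hand": 0.0,"x": 0,"y": 0,"z": 0,"turn": 0},
])

```text
t: 57.05
eef_pos: [0.6058, 0.3381, 0.0708]
tcp_rot: [-2.217, -2.224, 0.005]
wrist_force: [-4.6, -0.5, 2.1]
opening: -0.0
```

play_rows([
  {"hand": 0.0,"x": 0,"y": 0.001,"z": 0,"turn": 0},
  {"hand": 0.0,"x": 0,"y": 0.001,"z": 0,"turn": 0},
  {"hand": 0.0,"x": 0,"y": 0,"z": 0,"turn": 0},
  {"hand": 0.0,"x": 0,"y": 0,"z": 0,"turn": 0},
  {"hand": 0.0,"x": 0,"y": 0,"z": 0,"turn": 0},
])

```text
t: 57.47
eef_pos: [0.6062, 0.338, 0.0706]
tcp_rot: [-2.216, -2.223, 0.008]
wrist_force: [-10.8, -0.5, 3.6]
opening: 0.0001
```

play_rows([
  {"hand": 0.0,"x": 0,"y": -0.005,"z": 0,"turn": 0},
  {"hand": 0.0,"x": 0,"y": -0.01,"z": 0,"turn": 0},
  {"hand": 0.0,"x": 0,"y": -0.01,"z": 0,"turn": 0},
  {"hand": 0.0,"x": 0,"y": -0.009,"z": 0,"turn": 0},
  {"hand": 0.0,"x": 0,"y": 0,"z": 0,"turn": 0},
])

```text
t: 57.88
eef_pos: [0.5729, 0.3381, 0.0711]
tcp_rot: [-2.216, -2.226, 0.003]
wrist_force: [0.5, 0.2, -0.6]
opening: 0.0001
```

play_rows([
  {"hand": 0.0,"x": 0,"y": 0,"z": -0.015,"turn": 0},
  {"hand": 0.0,"x": 0,"y": 0,"z": -0.03,"turn": 0},
  {"hand": 0.0,"x": 0,"y": 0,"z": -0.035,"turn": 0},
  {"hand": 0.0,"x": 0,"y": 0,"z": -0.035,"turn": 0},
  {"hand": 0.0,"x": 0,"y": 0,"z": -0.035,"turn": 0},
])

```text
t: 58.3
eef_pos: [0.5756, 0.3383, 0.2242]
tcp_rot: [2.218, 2.225, 0.002]
wrist_force: [1.0, 0.9, 0.3]
opening: 0.0002
```

```bash
python3 - <<'E'
from h import *
go((.44,.04,.25),78)
shot('scene','s42.png');shot('scene','s43.png',(330,170,450,310),5)
E
```

```text
{'t': 58.3, 'p': array([0.5756, 0.3383, 0.2242]), 'yaw': np.float64(90.2), 'tilt': np.float64(0.08), 'd_tool_mm': array([-297.8, -136.5,  -26.1]), 'dist': np.float64(328.6), 'turn': np.float64(12.18)} F [1.  0.9 0.3] op 0.0002 q6 [ 0.51  0.49  1.54 -0.    1.11  0.51]
```

View pics/s42.png

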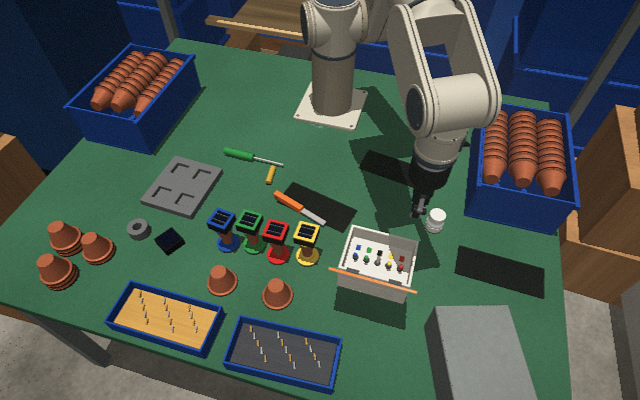

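View pics/s43.png

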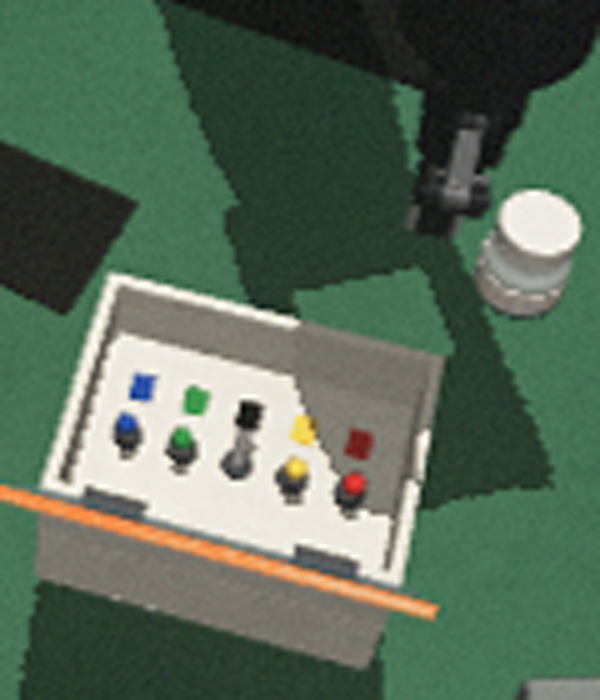

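play_rows([
  {"hand": 0.04,"x": -0.025,"y": -0.012,"z": -0.01,"turn": 2},
  {"hand": 0.06,"x": -0.033,"y": -0.015,"z": -0.01,"turn": 2},
  {"hand": 0.06,"x": -0.033,"y": -0.016,"z": 0,"turn": 2},
  {"hand": 0.06,"x": -0.033,"y": -0.017,"z": 0,"turn": 2},
  {"hand": 0.06,"x": -0.033,"y": -0.017,"z": 0,"turn": 2},
])

```text
t: 58.82
eef_pos: [0.487, 0.186, 0.242]
tcp_rot: [2.404, 2.021, 0.002]
wrist_force: [0.2, -0.8, -0.5]
opening: 0.0593
```

play_rows([
  {"hand": 0.06,"x": -0.037,"y": -0.005,"z": 0,"turn": 0},
  {"hand": 0.06,"x": -0.037,"y": -0.005,"z": 0,"turn": 0},
  {"hand": 0.06,"x": -0.037,"y": -0.005,"z": 0,"turn": 0},
  {"hand": 0.06,"x": -0.037,"y": -0.005,"z": 0,"turn": 0},
  {"hand": 0.06,"x": -0.03,"y": 0,"z": 0,"turn": 0},
])

```text
t: 59.23
eef_pos: [0.436, 0.0135, 0.2419]
tcp_rot: [2.403, 2.023, 0.0]
wrist_force: [0.2, -0.6, 0.3]
opening: 0.0599
```

play_rows([
  {"hand": 0.06,"x": 0,"y": 0,"z": 0,"turn": 0},
  {"hand": 0.06,"x": 0,"y": 0,"z": 0,"turn": 0},
  {"hand": 0.06,"x": 0,"y": 0,"z": 0,"turn": 0},
  {"hand": 0.06,"x": 0,"y": 0,"z": 0,"turn": 0},
  {"hand": 0.06,"x": 0,"y": 0,"z": 0,"turn": 0},
])

```text
t: 59.65
eef_pos: [0.4378, 0.0163, 0.2414]
tcp_rot: [2.402, 2.025, 0.001]
wrist_force: [-0.6, -0.3, -0.5]
opening: 0.0598
```

```bash
python3 - <<'E'
from h import *
go((.44,.04,.25),78)
im,i=shot('wrist','w44.png')
blobs(im,i,(5,120,60),(20,255,255),(150,0,470,300),.022,name='handle z22',mn=300)
blobs(im,i,(0,0,150),(180,60,255),(150,0,470,300),.012,name='blade',mn=100)
shot('scene','s44.png',(260,160,380,250),6)
E
```

```text
{'t': 59.65, 'p': array([0.4378, 0.0163, 0.2414]), 'yaw': np.float64(80.3), 'tilt': np.float64(0.02), 'd_tool_mm': array([23.7, -1.8, -8.6]), 'dist': np.float64(25.3), 'turn': np.float64(2.28)} F [-0.6 -0.3 -0.5] op 0.0598 q6 [0.01 0.13 2.02 0.   1.   0.18]
handle z22 bbox (333, 136, 32, 85) rect c [461.7  -3.3] size [100.4  21. ] ang 69.4
blade bbox (350, 61, 31, 78) rect c [494.1  80.7] size [81.5 17.5] ang 69.7
```

View pics/w44.png

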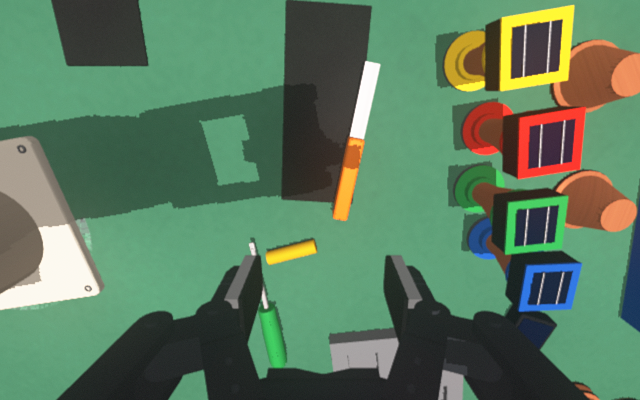

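View pics/s44.png

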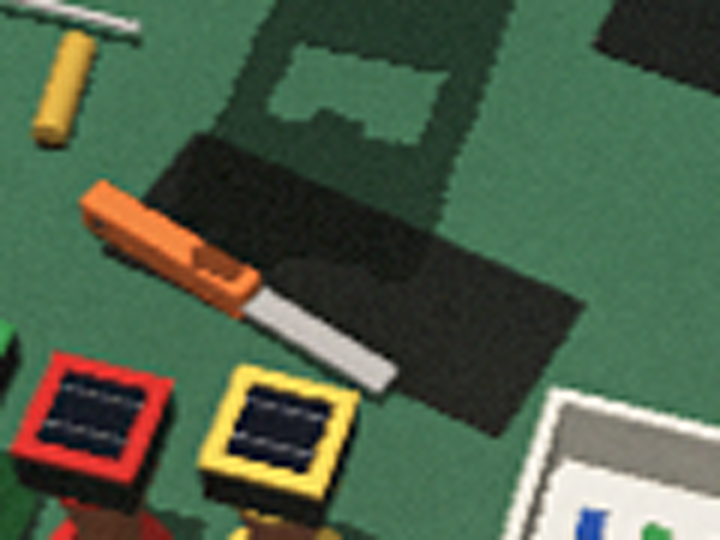

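```bash
python3 - <<'E'
from h import *
go((.462,-.002,.05),69.5)
E
```

```text
{'t': 59.75, 'p': array([0.4376, 0.0162, 0.2412]), 'yaw': np.float64(80.3), 'tilt': np.float64(0.01), 'd_tool_mm': array([-13.8,  27.1, 191.2]), 'dist': np.float64(193.6), 'turn': np.float64(10.78)} F [0.4 0.4 0.7] op 0.0599 q6 [0.01 0.13 2.02 0.   1.   0.18]
```

play_rows([
  {"hand": 0.05,"x": 0,"y": 0,"z": 0,"turn": 4},
  {"hand": 0.05,"x": 0,"y": 0,"z": 0,"turn": 4},
  {"hand": 0.05,"x": 0,"y": 0,"z": 0,"turn": 2.8},
  {"hand": 0.05,"x": 0,"y": 0,"z": 0,"turn": 0},
  {"hand": 0.05,"x": 0,"y": 0,"z": 0,"turn": 0},
])

```text
t: 60.17
eef_pos: [0.4375, 0.0158, 0.2412]
tcp_rot: [-2.581, -1.791, 0.0]
wrist_force: [-0.5, -0.1, 1.0]
opening: 0.0503
```

```bash
python3 - <<'E'
from h import *
go((.462,-.002,.05),69.5)
E
```

```text
{'t': 60.17, 'p': array([0.4375, 0.0158, 0.2412]), 'yaw': np.float64(69.5), 'tilt': np.float64(0.01), 'd_tool_mm': array([ -8.1,  29.3, 191.2]), 'dist': np.float64(193.6), 'turn': np.float64(0.03)} F [-0.5 -0.1  1. ] op 0.0503 q6 [0.01 0.13 2.02 0.   1.   0.37]
```

play_rows([
  {"hand": 0.05,"x": -0.004,"y": 0.014,"z": 0.03,"turn": 0},
  {"hand": 0.05,"x": -0.004,"y": 0.015,"z": 0.035,"turn": 0},
  {"hand": 0.05,"x": 0,"y": 0,"z": 0.038,"turn": 0},
  {"hand": 0.05,"x": 0,"y": 0,"z": 0.037,"turn": 0},
  {"hand": 0.05,"x": 0,"y": 0,"z": 0.025,"turn": 0},
])

```text
t: 60.58
eef_pos: [0.4606, -0.0022, 0.0735]
tcp_rot: [-2.58, -1.79, 0.003]
wrist_force: [0.4, -0.3, 0.0]
opening: 0.0503
```

play_rows([
  {"hand": 0.05,"x": 0,"y": 0,"z": 0.01,"turn": 0},
  {"hand": 0.05,"x": 0,"y": 0,"z": 0,"turn": 0},
  {"hand": 0.05,"x": 0,"y": 0,"z": 0,"turn": 0},
  {"hand": 0.05,"x": 0,"y": 0,"z": 0,"turn": 0},
  {"hand": 0.05,"x": 0,"y": 0,"z": 0,"turn": 0},
])

```text
t: 61.0
eef_pos: [0.4631, -0.0023, 0.0679]
tcp_rot: [2.581, 1.788, 0.004]
wrist_force: [0.2, -0.1, 0.2]
opening: 0.0499
```

```bash
python3 - <<'E'
from h import *
go((.462,-.002,.009),69.5)
im,i=shot('wrist','w45.png')
blobs(im,i,(5,120,60),(20,255,255),(250,0,400,340),.022,name='handle z22',mn=300)
E
```

```text
{'t': 61.0, 'p': array([ 0.4631, -0.0023,  0.0679]), 'yaw': np.float64(69.4), 'tilt': np.float64(0.19), 'd_tool_mm': array([-0.2, -1.3, 58.9]), 'dist': np.float64(58.9), 'turn': np.float64(-0.08)} F [ 0.2 -0.1  0.2] op 0.0499 q6 [-0.03  0.47  2.08 -0.    0.59  0.33]
handle z22 bbox (309, 152, 31, 146) rect c [462.5  -3.5] size [100.9  18.8] ang 70.4
```

View pics/w45.png

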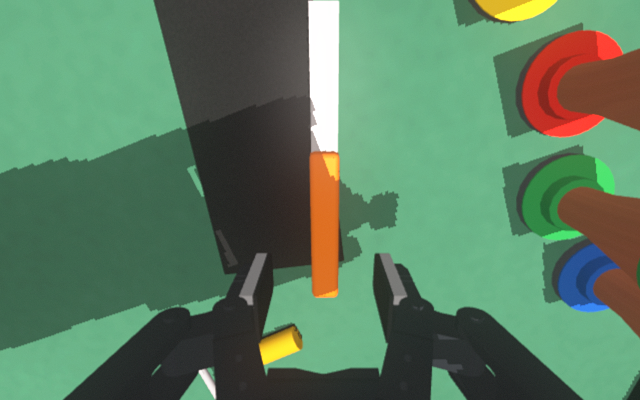

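play_rows([
  {"hand": 0.05,"x": 0,"y": -0.001,"z": 0.012,"turn": 0},
  {"hand": 0.05,"x": 0,"y": 0,"z": 0.02,"turn": 0},
  {"hand": 0.05,"x": 0,"y": 0,"z": 0.015,"turn": 0},
  {"hand": 0.05,"x": 0,"y": 0,"z": 0.006,"turn": 0},
  {"hand": 0.05,"x": 0,"y": 0,"z": 0,"turn": 0},
])

```text
t: 61.47
eef_pos: [0.4606, -0.002, 0.013]
tcp_rot: [-2.583, -1.788, 0.001]
wrist_force: [0.1, -0.2, 0.4]
opening: 0.05
```

```bash
python3 - <<'E'
from h import *
go((.462,-.0025,.009),69.5)
E
```

```text
{'t': 61.47, 'p': array([ 0.4606, -0.002 ,  0.013 ]), 'yaw': np.float64(69.4), 'tilt': np.float64(0.04), 'd_tool_mm': array([-0. ,  1.5,  4. ]), 'dist': np.float64(4.3), 'turn': np.float64(-0.1)} F [ 0.1 -0.2  0.4] op 0.05 q6 [-0.03  0.59  2.09 -0.    0.47  0.33]
```

play_rows([
  {"hand": 0.05,"x": 0,"y": 0.001,"z": 0.004,"turn": 0},
  {"hand": 0.05,"x": 0,"y": 0,"z": 0,"turn": 0},
  {"hand": 0.03,"x": 0,"y": 0,"z": 0,"turn": 0},
  {"hand": 0.02,"x": 0,"y": 0,"z": 0,"turn": 0},
  {"hand": 0.01,"x": 0,"y": 0,"z": 0,"turn": 0},
], newtons=60)

```text
t: 61.88
eef_pos: [0.4623, -0.0024, 0.01]
tcp_rot: [2.582, 1.788, 0.002]
wrist_force: [-1.8, -0.3, 8.4]
opening: 0.0162
```

play_rows([
  {"hand": 0.0,"x": 0,"y": 0,"z": 0,"turn": 0},
  {"hand": 0.0,"x": 0,"y": 0,"z": 0,"turn": 0},
  {"hand": 0.0,"x": 0,"y": 0,"z": 0,"turn": 0},
  {"hand": 0.0,"x": 0,"y": 0,"z": 0,"turn": 0},
  {"hand": 0.0,"x": 0,"y": 0,"z": 0,"turn": 0},
])

```text
t: 62.3
eef_pos: [0.4623, -0.0023, 0.01]
tcp_rot: [2.582, 1.788, 0.002]
wrist_force: [1.0, -0.3, 6.8]
opening: 0.0163
```

play_rows([
  {"hand": 0.0,"x": 0,"y": 0,"z": -0.005,"turn": 0},
  {"hand": 0.0,"x": 0,"y": 0,"z": -0.015,"turn": 0},
  {"hand": 0.0,"x": 0,"y": 0,"z": -0.015,"turn": 0},
  {"hand": 0.0,"x": 0,"y": 0,"z": -0.005,"turn": 0},
  {"hand": 0.0,"x": 0,"y": 0,"z": 0,"turn": 0},
])

```text
t: 62.72
eef_pos: [0.4627, -0.0023, 0.0506]
tcp_rot: [2.582, 1.787, 0.004]
wrist_force: [0.1, 0.2, -0.9]
opening: 0.0164
```

```bash
python3 - <<'E'
from h import *
go((.439,.042,.045),76.5)
im,i=shot('wrist','w46.png')
shot('scene','s46.png',(260,160,380,250),6)
E
```

```text
{'t': 62.72, 'p': array([ 0.4627, -0.0023,  0.0506]), 'yaw': np.float64(69.4), 'tilt': np.float64(0.16), 'd_tool_mm': array([ 33.2, -37.8,   5.5]), 'dist': np.float64(50.6), 'turn': np.float64(-7.1)} F [ 0.1  0.2 -0.9] op 0.0164 q6 [-0.03  0.51  2.08 -0.    0.55  0.33]
```

View pics/w46.png

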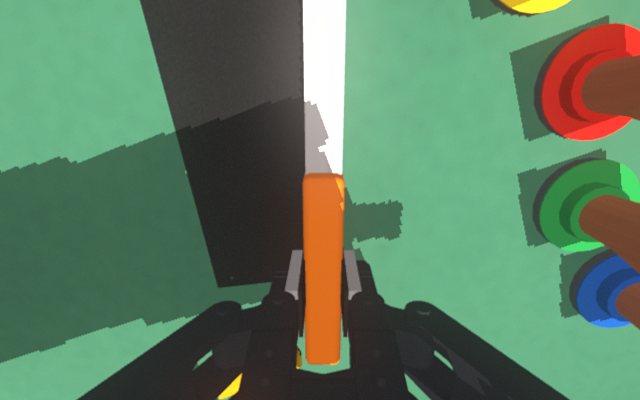

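View pics/s46.png

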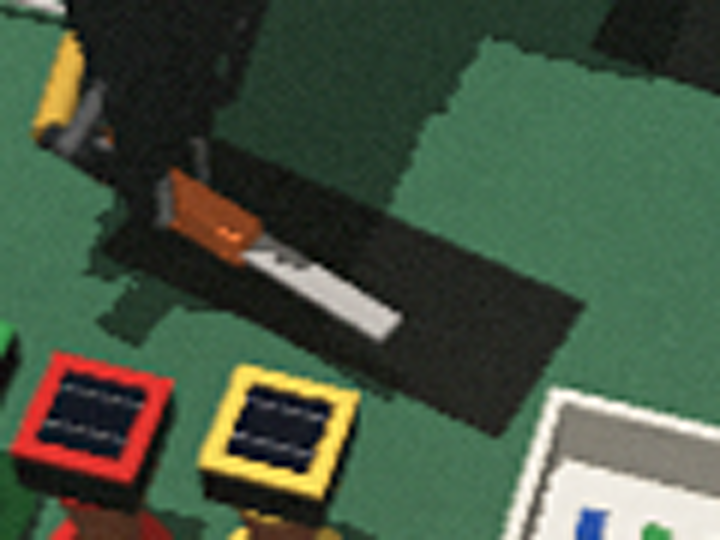

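play_rows([
  {"hand": 0.0,"x": 0.008,"y": -0.009,"z": 0,"turn": 0},
  {"hand": 0.0,"x": 0.009,"y": -0.01,"z": 0,"turn": 0},
  {"hand": 0.0,"x": 0.009,"y": -0.01,"z": 0,"turn": 0},
  {"hand": 0.0,"x": 0.007,"y": -0.008,"z": 0,"turn": 0},
  {"hand": 0.0,"x": 0,"y": 0,"z": 0,"turn": 0},
])

```text
t: 63.23
eef_pos: [0.4366, 0.043, 0.0486]
tcp_rot: [-2.58, -1.789, 0.004]
wrist_force: [-0.6, -0.3, -1.7]
opening: 0.0161
```

play_rows([
  {"hand": 0.0,"x": 0,"y": 0,"z": 0,"turn": -3.5},
  {"hand": 0.0,"x": 0,"y": 0,"z": 0.01,"turn": -3.5},
  {"hand": 0.0,"x": 0,"y": 0,"z": 0.01,"turn": 0},
  {"hand": 0.0,"x": 0,"y": 0,"z": 0.008,"turn": 0},
  {"hand": 0.0,"x": 0,"y": 0,"z": 0,"turn": 0},
])

```text
t: 63.65
eef_pos: [0.4376, 0.0414, 0.0196]
tcp_rot: [-2.469, -1.939, 0.004]
wrist_force: [-0.1, 0.3, -0.6]
opening: 0.0167
```

```bash
python3 - <<'E'
from h import *
go((.439,.042,.012),76.5)
shot('scene','s47.png',(260,160,380,250),6)
E
```

```text
{'t': 63.65, 'p': array([0.4376, 0.0414, 0.0196]), 'yaw': np.float64(76.3), 'tilt': np.float64(0.17), 'd_tool_mm': array([0.9, 1.2, 7.6]), 'dist': np.float64(7.8), 'turn': np.float64(-0.21)} F [-0.1  0.3 -0.6] op 0.0167 q6 [ 0.07  0.56  2.13 -0.    0.46  0.31]
```

View pics/s47.png

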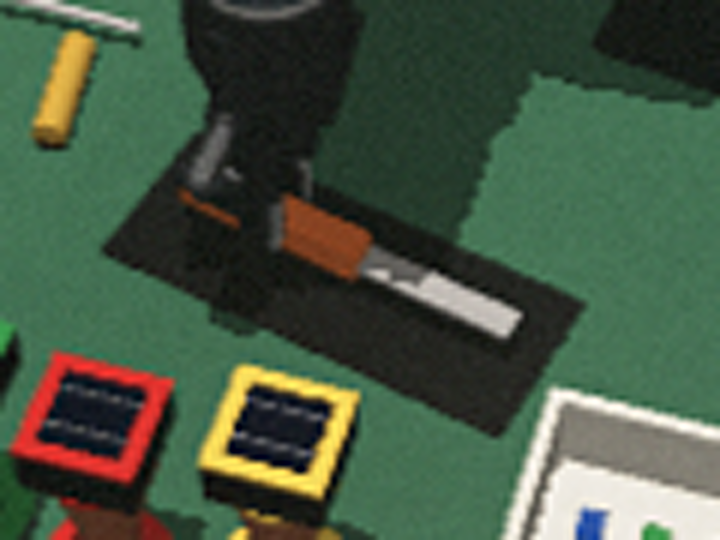

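play_rows([
  {"hand": 0.0,"x": 0,"y": 0.003,"z": 0.002,"turn": 0},
  {"hand": 0.0,"x": 0,"y": 0.002,"z": 0.002,"turn": 0},
  {"hand": 0.0,"x": 0,"y": 0,"z": 0.002,"turn": 0},
  {"hand": 0.0,"x": 0,"y": 0,"z": 0.001,"turn": 0},
  {"hand": 0.0,"x": 0,"y": 0,"z": 0,"turn": 0},
])

```text
t: 64.12
eef_pos: [0.4436, 0.0404, 0.0142]
tcp_rot: [-2.469, -1.942, 0.0]
wrist_force: [-0.1, -0.2, -1.1]
opening: 0.0164
```

play_rows([
  {"hand": 0.0,"x": 0,"y": 0,"z": 0.001,"turn": 0},
  {"hand": 0.0,"x": 0,"y": 0,"z": 0,"turn": 0},
  {"hand": 0.0,"x": 0,"y": 0,"z": 0,"turn": 0},
  {"hand": 0.0,"x": 0,"y": 0,"z": 0,"turn": 0},
  {"hand": 0.0,"x": 0,"y": 0,"z": 0,"turn": 0},
])

```text
t: 64.53
eef_pos: [0.4436, 0.0405, 0.0133]
tcp_rot: [2.469, 1.943, 0.0]
wrist_force: [-0.0, 1.0, -1.9]
opening: 0.0165
```

play_rows([
  {"hand": 0.0,"x": 0,"y": 0,"z": 0.001,"turn": 0},
  {"hand": 0.0,"x": 0,"y": 0,"z": 0.001,"turn": 0},
  {"hand": 0.0,"x": 0,"y": 0,"z": 0,"turn": 0},
  {"hand": 0.0,"x": 0,"y": 0,"z": 0,"turn": 0},
  {"hand": 0.0,"x": 0,"y": 0,"z": 0,"turn": 0},
])

```text
t: 64.95
eef_pos: [0.4436, 0.0404, 0.0112]
tcp_rot: [-2.469, -1.943, 0.0]
wrist_force: [0.5, 0.5, -0.4]
opening: 0.0167
```

play_rows([
  {"hand": 0.0,"x": 0,"y": 0,"z": 0.001,"turn": 0},
  {"hand": 0.0,"x": 0,"y": 0,"z": 0,"turn": 0},
  {"hand": 0.0,"x": 0,"y": 0,"z": 0,"turn": 0},
  {"hand": 0.0,"x": 0,"y": 0,"z": 0,"turn": 0},
  {"hand": 0.0,"x": 0,"y": 0,"z": 0,"turn": 0},
])

```text
t: 65.37
eef_pos: [0.4436, 0.0404, 0.0103]
tcp_rot: [2.469, 1.943, 0.0]
wrist_force: [0.0, -0.1, -0.9]
opening: 0.0165
```

play_rows([
  {"hand": 0.0,"x": 0,"y": 0,"z": 0.001,"turn": 0},
  {"hand": 0.0,"x": 0,"y": 0,"z": 0,"turn": 0},
  {"hand": 0.02,"x": 0,"y": 0,"z": 0,"turn": 0},
  {"hand": 0.03,"x": 0,"y": 0,"z": 0,"turn": 0},
  {"hand": 0.05,"x": 0,"y": 0,"z": 0,"turn": 0},
])

```text
t: 65.78
eef_pos: [0.4437, 0.0404, 0.0093]
tcp_rot: [2.469, 1.943, 0.0]
wrist_force: [-0.1, -0.9, 0.4]
opening: 0.0409
```

play_rows([
  {"hand": 0.05,"x": 0,"y": 0,"z": 0,"turn": 0},
  {"hand": 0.05,"x": 0,"y": 0,"z": -0.01,"turn": 0},
  {"hand": 0.05,"x": 0,"y": 0,"z": -0.03,"turn": 0},
  {"hand": 0.05,"x": 0,"y": 0,"z": -0.04,"turn": 0},
  {"hand": 0.05,"x": 0,"y": 0,"z": -0.04,"turn": 0},
])

```text
t: 66.2
eef_pos: [0.4424, 0.0403, 0.1304]
tcp_rot: [-2.468, -1.942, 0.004]
wrist_force: [0.9, 0.1, -0.3]
opening: 0.0501
```

play_rows([
  {"hand": 0.05,"x": 0,"y": 0,"z": -0.04,"turn": 0},
  {"hand": 0.05,"x": -0.02,"y": -0.015,"z": -0.03,"turn": 0},
  {"hand": 0.05,"x": -0.02,"y": -0.015,"z": -0.02,"turn": 0},
  {"hand": 0.05,"x": 0,"y": 0,"z": 0,"turn": 0},
  {"hand": 0.05,"x": 0,"y": 0,"z": 0,"turn": 0},
])

```text
t: 66.62
eef_pos: [0.405, 0.0082, 0.2209]
tcp_rot: [2.468, 1.94, 0.005]
wrist_force: [0.3, 0.1, -0.4]
opening: 0.0501
```

```bash
python3 - <<'E'
from h import *
go((.439,.042,.25),76.5)
shot('scene','s48.png'); shot('scene','s49.png',(200,160,340,290),5); shot('wrist','w48.png'); shot('scene','s50.png',(330,200,450,310),6)
E
```

```text
{'t': 66.62, 'p': array([0.405 , 0.0082, 0.2209]), 'yaw': np.float64(76.3), 'tilt': np.float64(0.21), 'd_tool_mm': array([ 40.9,  25.1, -28.9]), 'dist': np.float64(56.0), 'turn': np.float64(-0.18)} F [ 0.3  0.1 -0.4] op 0.0501 q6 [-0.01  0.11  2.1   0.    0.93  0.23]
```

View pics/s48.png

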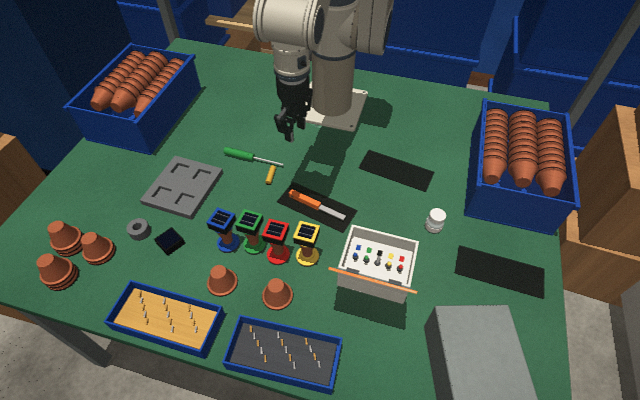

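View pics/w48.png

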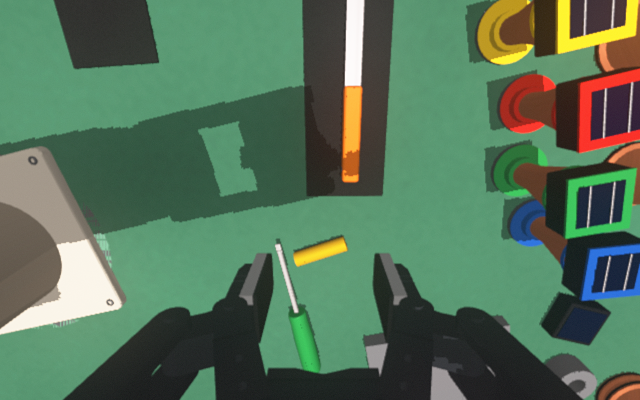

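View pics/s49.png

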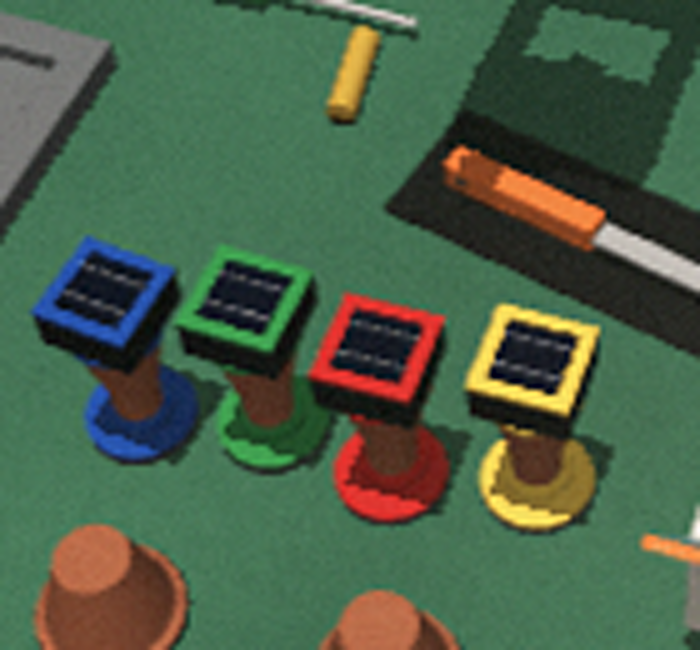

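View pics/s50.png

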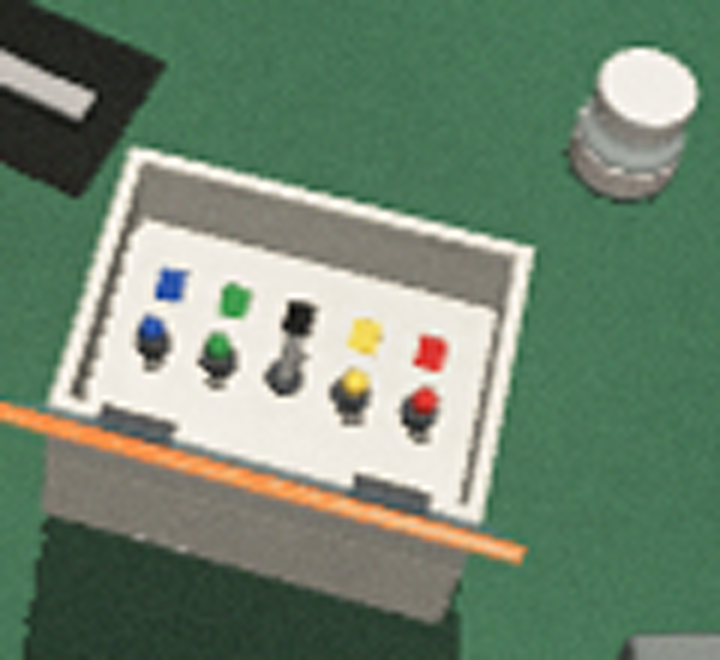

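```bash
python3 - <<'E'
from rig import env
print(env.finish_job(), env.read_state()['t'])
E
```

```text
the job is handed in; nothing more can be done
the job is handed in; nothing more can be done
```

The burn-in test is set up and handed in at about 67 s of the 210 s allowed; no verdict was reported.

- **Cover:** I pried it up by its lip with only the blade, pushed it past upright to about 118°, and it stayed open by itself.
- **Lamps:** All four were present. Each stands upright on the pad of its own colour. For red, yellow and blue, the head sat within about 2.5 mm of its pad's centre in the scene camera. I judged green from the pictures and the arm's position when I let go, because its colour mask did not give a reading.
- **Toggles:** Once all four lamps stood, I pushed red, yellow, green and blue on, each up to its stop. The black one was left off. The last picture shows this.
- **Blade:** I laid it on its black mat after opening the cover. While I was working the toggles, something knocked it partly off, so I picked it up and laid it back on the mat. The last picture shows it fully on the mat, along its length.
- **Bystanders:** None looked moved in the last pictures.

The scene camera read positions 2–3 mm away from the wrist camera, so I relied on the wrist camera for the final placing. The highest wrist force I saw was about 17 N.

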